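Clamp the sample cans in the ratchet squeeze rack for the leak check

TASK

Clamp the sample cans for the leak check: click the squeeze rack's selector to one dot (release) so that the jaw springs right back, then stand every sample can upright in the lane between the stop and the jaw. Click the selector to three dots (clamp) and pump the lever in full strokes, one tooth each, until the row has pushed the jaw's sprung face in by 5 to 15 mm; then click the selector back to two dots (hold). Move the jaw only with the selector and the lever, never by pushing it, never squeeze the face right in, and leave the other things on the table where they are.

Things in the scene. Friction and masses are not known exactly. Their poses are not given: they have to be found in the camera images.
- rack: Squeeze rack, fixed (its place varies): aluminium bed 8 mm thick, 430 mm long; can lane on the right, grey ratchet housing on the left. Origin: on the table, on the lane's centre line, at the stop's face. x across the lane, away from the robot; y along the lane, to the left: cans stand at y = -33 to -188 mm, z = 8 mm. Housing: y = 20 to 132 mm, x = -58 to 76 mm, 34 mm high.
- stop_face (a point): On the bed (z = 8 mm) at the foot of the fixed stop (84 mm high). The lane runs from here to the jaw's face, 221 mm away to the right (rack -y) when the jaw is right back: room for three cans and 22 mm. Guide rails (8 mm rods) at rack x = -42.5 and 42.5 mm, tops 73 mm above the table, 5 mm clear of a can on either side. An end plate 84 mm high closes the right end (rack y = -287 to -295 mm).
- jaw (a joint): Travel of the jaw towards the stop, m: 0 right back, 0.112 most. Its face is at rack y = -0.221 + jaw - pad. At hold or clamp a pawl catches it every 10 mm (0.002, 0.012, 0.022 ..) and it goes only towards the stop; at release a 4 N spring takes it right back within 4 s. A toothed bar (24 mm high) behind the far rail comes out of the housing on the left as the jaw closes.
- pad (a joint): How far the jaw's sprung face (upright plate 62 x 64 mm, rubber front, on two springs) is pushed back into the jaw, m: 0 free, 0.026 right in; 2 N at first and 0.5 N/mm. It reads 0 until the row is tight between stop and face. It goes a few mm deeper at the end of a pull than it stays afterwards.
- jaw_block: The jaw: grey carriage, 68 mm wide, 88 mm high, bridging the far rail, with the sprung face towards the stop; not to be pushed by the robot. Its origin is not on it, but coincides with the rack's when the jaw is right back and moves with it; the carriage is at y = -255 to -271 mm from that origin.
- lever (a joint): Ratchet lever about its upright pivot, rad: 0 fully away from the robot, 0.6 fully pulled to it; at 0.2 it points along rack +y. Stays where left, but may creep back 0.2 after a pull. At clamp each stroke from under 0.1 to over 0.5 moves the jaw one tooth (10 mm), under 8 N at the grip; the way back moves nothing. At hold and release it swings idle.
- lever_grip (a point): Middle of the lever's upright round black grip: 28 mm thick, 46 to 116 mm above the table; this point is 82 mm up and 120 mm from the pivot axis. Can be taken from above. The flat arm below it tops out at 45 mm.
- lever_pivot (a point): On the lever's upright pivot axis, 82 mm above the table: rack x = 8, y = 72.8 mm.
- selector (a joint): Selector angle, rad, clockwise from above: 0 one dot (release: both pawls out), 0.7 two dots (hold: lever idle, jaw cannot go back), 1.4 three dots (clamp: lever drives the jaw). Clicks into these places; let go within 0.2 of one it finds it by itself. About 0.1 N m to turn, 0.3 when releasing a tight row.
- selector_axis (a point): Selector's upright axis at grip height, 66 mm above the table (rack x = -24, y = 102 mm). Black bar knob 42 mm long, 13 mm wide, 48 to 76 mm above the table, white line at its pointing end. At 0.7 it points to rack -x (to the robot), at 0 it points 0.7 rad to the right of that (towards rack -y), at 1.4 to the left. Dots on the dial plate under it mark the places.
- can_a: Sample can (two or three of can_a, can_b, can_c are present): plain closed drink can, 66 mm across, 122 mm high, 0.37 kg, upright. Origin: centre of its underside. It stands alone, 15 mm or more from anything else, on the front strip left or right of the rack, or to the right beyond the rack's right rear corner. Cans packed in a block at the left rear are stock and stay.
- can_b: Sample can (two or three of can_a, can_b, can_c are present): plain closed drink can, 66 mm across, 122 mm high, 0.37 kg, upright. Origin: centre of its underside. It stands alone, 15 mm or more from anything else, on the front strip left or right of the rack, or to the right beyond the rack's right rear corner. Cans packed in a block at the left rear are stock and stay.
- can_c: Sample can (two or three of can_a, can_b, can_c are present): plain closed drink can, 66 mm across, 122 mm high, 0.37 kg, upright. Origin: centre of its underside. It stands alone, 15 mm or more from anything else, on the front strip left or right of the rack, or to the right beyond the rack's right rear corner. Cans packed in a block at the left rear are stock and stay.
- date_stamp: Hand stamp with a red knob, 34 x 34 mm, 70 mm high, at the left rear edge; leave alone.

How it is judged:
By the outcome, as a careful person would: the job done as asked, in the order asked, and still so for the second after the job is handed in, with the robot touching nothing.
Of can_a, can_b, can_c only 2 to 3 are there at a start; the rules pass over those that are not, and their reading is None.
At some moment in a run one of can_a, can_b, can_c may be knocked a few centimetres aside while the robot is not near it.
Once in a run the grip may slacken for a moment while it holds something.
It also fails if it takes over 210 s, if anything falls off the work surface, if the arm or the gripper's body presses on something with over 40 N, if the wrist force passes 120 N, or if a joint passes its speed limit or range.

ROBOT

A 6-joint arm with a two-finger parallel gripper is mounted at the origin on a cart in front of the work surface, level with it; the furniture and walls round the work are solid. World frame = base frame: x ahead of the robot, y to its left, z up, the work surface at z = 0. Lengths are in m, angles in rad, forces in N, time in s.
With the tool pointing down it reaches from about 0.25 to 0.775 m from the base axis. Payload 4 kg.
Tool frame: the origin (TCP) lies on the centre line of the jaws, within the pads' length; the fingertips stand 8 mm ahead of it and the grasp point (between the pads) lies 11 mm behind it; z points along the fingers, y is the direction in which the jaws open and shut (so a half turn about z gives the same grasp; the last joint's range is limited). The gripper opens to 94 mm and grips with 3 to 60 N. Pads are 16 mm wide; open, the fingers measure 119 mm over their backs; the gripper's body (75 mm by 177 mm) begins 78 mm behind the grasp point.
Start: joints at [1.115, 0.087, 1.371, -0, 1.684, -0.103], TCP at [0.19, 0.516, 0.214] pointing down, gripper open.
Joint ranges: [-3.1, 3.1], [-0.76, 2.03], [0.27, 2.55], [-1.08, 4.22], [0.17, 2.65], [-2.57, 2.57]. Speed limits (rad/s): [2.79, 2.79, 3.14, 3.14, 3.14, 3.14].

INTERFACE

Orientations are given as [roll, pitch, yaw] about the fixed x, y, z axes, in that order (R = Rz(yaw) Ry(pitch) Rx(roll)).
In Python, from bench import robot, cams, close_job gives the robot as it stands.
- The arm moves only by the tool arm_command, never from a script. Its argument "plan" is one flat list of numbers, 7 for each row, row after row: the shift along the tool's x, y, z in cm, then the turn, a rotation vector about the tool's x, y, z in degrees, then the closure, from 0 (fully open) to 1 (shut). A call has 1 to 8 rows; each row shifts and turns the commanded pose from where the row before left it, along the tool's axes as they then stand; what a row does not reach is not made up. A row lasts 1/8 s, in which the tool goes at most 62.5 mm and 10.7 degrees, less where a joint would pass 70% of its speed; a pose out of reach is approached as far as the arm can. A call with a gripper value outside its range is refused whole. The fingers move at their own pace and stop on an object; the grip force is fixed at half the most. Time passes only in rows, so rows that do not move let the fingers close. It gives the time, the measured TCP pose, the force and the opening at its end, in the units of the state.
- robot.get_obs(): the state, without advancing time (a new reading comes with each control period).
- cams.snapshot(name): name is "scene" or "top" or "wrist"; returns a dict with "pixels" (400x640x3 uint8, red, green, blue), "fov_y" (degrees; the focal length in pixels is half the picture's height over the tangent of half this angle, whatever the lens; pixels are square), "cx", "cy" (the principal point, pixels), "camera_from_world" (4x4, takes a point from world to camera coordinates); the wrist camera has in their place "tool_from_camera" (4x4, takes a point from camera to tool coordinates, whose origin is the TCP and whose axes are the flange's). Camera axes: x right, y up, looking along -z (the intrinsics and any distortion apply to the point x, -y, -z); pixel columns grow to the right and rows downward; lengths in m; the calibration is good to about 2 mm. A picture is of the moment at which its call begins: read the wrist's pose just before it. There is no depth.
- close_job(): hands the job in, once; it reports no verdict.
The state is a dict: "time": time; "joint_positions": joint angles; "qvel": joint speeds; "joint_torque": joint torques, N m; "tool_pos": TCP position; "ee_rot": TCP orientation; "wrist_force": force on the tool from outside, world axes, zero at the start; "wrist_torque": the same for the moment, N m; "width": finger opening in m.
Only numpy, scipy, OpenCV 4.12 (cv2) and the standard library are available. Lean on these libraries where they do the work, as an engineer would, in place of code of your own. Each camera call takes 0.05 s, during which the arm holds its last target.

## Working session

There is one attempt and no reset: what is moved stays moved. The work goes in short steps, Python scripts to look and compute and a tool call to move; the robot and the scene stay as the last step left them, time stands still between calls to the robot, and variables do not carry over. Pictures are saved under pics/ and viewed, and the job is handed in when it is done.

Besides the shell and the picture viewer there is one more tool, called after "Request:" by a JSON object that holds its "fn" and its "kwargs". arm_command: Moves the arm, as the interface text tells. Its arguments: {"type":"object","properties":{"plan":{"type":"array","items":{"type":"number"}}},"required":["plan"]}

```bash
ls; mkdir -p pics
cat > h.py <<'E'
import numpy as np,cv2
from bench import robot,cams
def snap(n,f):
    s=cams.snapshot(n); cv2.imwrite('pics/'+f+'.png',s['pixels'][:,:,::-1]); return s
E
python3 - <<'E'
from h import *
import pickle
print(robot.get_obs())
for n in['scene','top','wrist']:
    s=snap(n,n+'0'); pickle.dump(s,open(n+'0.pkl','wb'))
    print({k:v for k,v in s.items() if k!='pixels'})
E
```

```text
pics
{'time': 0.0, 'joint_positions': array([ 1.11491239e+00,  8.79270458e-02,  1.37223277e+00, -3.12215716e-05,
        1.68358715e+00, -1.03103005e-01]), 'qvel': array([-0.00198487,  0.00109671,  0.00091296, -0.00317992, -0.00145756,
        0.00040017]), 'joint_torque': array([-2.08869911e-03, -3.40194440e+01, -3.02423108e+01,  7.17372866e-02,
        3.29974608e-02, -1.53327314e-04]), 'tool_pos': array([0.18981323, 0.51564845, 0.21233033]), 'ee_rot': array([-3.13944658e+00, -1.90857485e-04,  2.78880804e+00]), 'wrist_force': array([ 0.78675408,  0.23753985, -0.31011941]), 'wrist_torque': array([ 0.0093349 , -0.00334436, -0.0067495 ]), 'width': 0.09426225825000893}
{'fov_y': 57.494620984247184, 'cx': 321.3931396011856, 'cy': 204.28673183336733, 'camera_from_world': array([[ 0.53004013, -0.84794412, -0.00694507, -0.25783137],
       [ 0.5885467 ,  0.36197286,  0.72290278, -0.36688431],
       [-0.61046723, -0.38725498,  0.69091485, -0.73986744],
       [ 0.        ,  0.        ,  0.        ,  1.        ]])}
{'fov_y': 57.676829630880306, 'cx': 314.99316324123555, 'cy': 202.06554625960965, 'camera_from_world': array([[-0.02829371, -0.99933166,  0.02314539,  0.01203447],
       [ 0.99440317, -0.02578115,  0.1024581 , -0.50993024],
       [-0.10179291,  0.02591477,  0.99446801, -0.93809376],
       [ 0.        ,  0.        ,  0.        ,  1.        ]])}
{'fov_y': 58.074378439847784, 'cx': 319.1655412004939, 'cy': 199.71148780075816, 'tool_from_camera': array([[ 6.39061158e-04,  9.64100116e-01,  2.65538243e-01,
         7.78743459e-02],
       [ 9.99999795e-01, -6.05140988e-04, -2.09553734e-04,
        -2.21499603e-04],
       [-4.13427045e-05,  2.65538323e-01, -9.64100305e-01,
        -1.71042002e-01],
       [ 0.00000000e+00,  0.00000000e+00,  0.00000000e+00,
         1.00000000e+00]])}
```

```bash
python3 - <<'E'
import cv2
t=cv2.imread('pics/top0.png');cv2.imwrite('pics/top0z.png',cv2.resize(t[120:270,160:480],(800,375),interpolation=cv2.INTER_CUBIC))
cv2.imwrite('pics/top0y.png',cv2.resize(t[170:260,215:375],(800,450),interpolation=cv2.INTER_CUBIC))
t=cv2.imread('pics/scene0.png');cv2.imwrite('pics/scene0z.png',cv2.resize(t[140:310,210:490],(800,486),interpolation=cv2.INTER_CUBIC))
E
cat >> h.py <<'E'
import pickle
def K(s):
    f=200/np.tan(np.radians(s['fov_y']/2)); return f,s['cx'],s['cy']
def ray(s,u,v,Tw=None):
    f,cx,cy=K(s); d=np.array([(u-cx)/f,-(v-cy)/f,-1.])
    M=np.linalg.inv(s['camera_from_world']) if 'camera_from_world' in s else Tw@s['tool_from_camera']
    return M[:3,3],M[:3,:3]@d
def onz(s,u,v,z,Tw=None):
    c,d=ray(s,u,v,Tw); return (c+d*(z-c[2])/d[2]).round(4)
def proj(s,p,Tw=None):
    M=s['camera_from_world'] if 'camera_from_world' in s else np.linalg.inv(Tw@s['tool_from_camera'])
    q=M[:3,:3]@np.asarray(p)+M[:3,3]; f,cx,cy=K(s); return np.array([cx+f*q[0]/-q[2],cy-f*q[1]/-q[2]])
from scipy.spatial.transform import Rotation as R
def Tw(o):
    T=np.eye(4);T[:3,:3]=R.from_euler('xyz',o['ee_rot']).as_matrix();T[:3,3]=o['tool_pos'];return T
def ld(n): return pickle.load(open(n+'.pkl','rb'))
def tri(*rs):
    A=np.zeros((3,3));b=np.zeros(3)
    for c,d in rs:
        d=d/np.linalg.norm(d);P=np.eye(3)-np.outer(d,d);A+=P;b+=P@c
    return np.linalg.solve(A,b)
E
python3 - <<'E'
from h import *
t=ld('top0');s=ld('scene0')
print('cams',np.linalg.inv(t['camera_from_world'])[:3,3],np.linalg.inv(s['camera_from_world'])[:3,3])
y=lambda u,v,z:onz(t,(u+.5)/5-.5+215,(v+.5)/5-.5+170,z)
z_=lambda u,v,z:onz(t,(u+.5)/2.5-.5+160,(v+.5)/2.5-.5+120,z)
print('pivot',y(327,266,.055));print('knob',y(272,337,.076),'dial',y(278,335,.036));print('grip',y(80,270,.116))
print('house LB,RB',y(225,395,.034),y(440,382,.034))
print('endplate rear/front',z_(655,178,.084),z_(667,270,.084))
print('rail front',z_(372,305,.073),z_(662,270,.073))
for n,u,v in[('canL',55,248),('canR1',685,75),('canR2',750,190)]: print(n,z_(u,v,.122))
print('table corners',z_(18,358,0),z_(773,337,0))
print('column base',z_(370,165,0),z_(315,155,0))
# scene cans tops
zz=lambda u,v,z:onz(s,(u+.5)*.35-.5+210,(v+.5)*.35-.5+140,z)
for n,u,v in[('canL',50,83),('canR1',682,212),('canR2',707,322)]: print('sc',n,zz(u,v,.122))
print('grip sc',zz(122,124,.116))
E
```

```text
cams [0.41192546 0.02319032 0.98487218] [-0.09907531 -0.37234178  0.77461643]
pivot [0.4562 0.0898 0.055 ]
knob [0.4207 0.1162 0.076 ] dial [0.422  0.1172 0.036 ]
grip [0.4546 0.2027 0.116 ]
house LB,RB [0.3919 0.1452 0.034 ] [0.3954 0.0339 0.034 ]
endplate rear/front [ 0.5254 -0.2699  0.084 ] [ 0.4327 -0.2765  0.084 ]
rail front [0.4063 0.0184 0.073 ] [ 0.4331 -0.2751  0.073 ]
canL [0.4685 0.316  0.122 ]
canR1 [ 0.6213 -0.293   0.122 ]
canR2 [ 0.5066 -0.3493  0.122 ]
table corners [0.3606 0.3954 0.    ] [ 0.359  -0.4159  0.    ]
column base [0.5583 0.0162 0.    ] [0.5708 0.0761 0.    ]
sc canL [0.461  0.3046 0.122 ]
sc canR1 [ 0.6152 -0.2968  0.122 ]
sc canR2 [ 0.505  -0.3526  0.122 ]
grip sc [0.4546 0.2062 0.116 ]
```

```bash
python3 - <<'E'
import cv2
t=cv2.imread('pics/top0.png');cv2.imwrite('pics/top0h.png',cv2.resize(t[0:200,220:500],(784,560),interpolation=cv2.INTER_CUBIC))
t=cv2.imread('pics/scene0.png');cv2.imwrite('pics/scene0h.png',cv2.resize(t[0:240,280:540],(650,600),interpolation=cv2.INTER_CUBIC))
E
python3 - <<'E'
from h import *
t=ld('top0');s=ld('scene0')
T=lambda u,v:ray(t,u/2.8+220,v/2.8); S=lambda u,v:ray(s,u/2.5+280,v/2.5)
for n,a,b in[('headFR',(574,360),(330,200)),('headFL',(150,372),(85,150)),('basebox top FR',(500,445),(318,490)),('canopy topFR',(755,188),(440,0)),('lump',(250,470),(130,340)),('plug',(403,495),(245,546))]:
    print(n,tri(T(*a),S(*b)), [np.round(np.linalg.norm(proj(c,tri(T(*a),S(*b)))-np.array(p)),1) for c,p in((t,(a[0]/2.8+220,a[1]/2.8)),(s,(b[0]/2.5+280,b[1]/2.5)))])
E
```

```text
headFR [ 0.57259875 -0.15889555  0.45687977] [np.float64(0.2), np.float64(0.1)]
headFL [0.57330567 0.0692857  0.44803412] [np.float64(0.4), np.float64(0.3)]
basebox top FR [ 0.59180155 -0.1944672   0.15306169] [np.float64(1.4), np.float64(1.3)]
canopy topFR [ 0.60492534 -0.19640953  0.59252906] [np.float64(5.2), np.float64(3.5)]
lump [0.55346976 0.0120859  0.2805862 ] [np.float64(1.3), np.float64(1.0)]
plug [ 0.57013104 -0.13056576  0.0551015 ] [np.float64(0.2), np.float64(0.2)]
```

```bash
cat > plan.py <<'E'
import sys
from h import *
# usage: plan.py x y z yaw n g  -> rows (0.1cm, 0.5deg rounding, carried)
def plan(x,y,z,yaw,n,g,o=None):
    o=o or robot.get_obs(); p=o['tool_pos'].copy(); a=o['ee_rot'][2]
    tgt=np.array([x,y,z]); rows=[]
    dy=(yaw-a+np.pi)%(2*np.pi)-np.pi
    print('dyaw deg',np.degrees(dy).round(1),'dist',np.linalg.norm(tgt-p).round(3))
    Rm=R.from_euler('xyz',o['ee_rot']).as_matrix(); p0=p.copy();a0=a;rd=0
    for i in range(1,n+1):
        w=p0+(tgt-p0)*i/n-p
        t=np.round(Rm.T@w*100,1); p=p+Rm@(t/100)
        r=np.round((-np.degrees(dy)*i/n-rd)*2)/2; rd+=r
        Rm=Rm@R.from_rotvec([0,0,np.radians(r)]).as_matrix()
        rows.append([*t,0,0,r,g])
    print('end',p.round(4)); print(', '.join('%g,%g,%g,0,0,%g,%g'%(q[0]+0,q[1]+0,q[2]+0,q[5]+0,q[6]) for q in rows))
if __name__=='__main__':
    a=list(map(float,sys.argv[1:])); plan(*a[:4],int(a[4]),a[5])
E
python3 plan.py .42 .116 .21 3.23 8 0
```

```text
dyaw deg 25.3 dist 0.461
end [0.4196 0.1163 0.21  ]
-4.4,-3.7,0,0,0,-3,0, -4.3,-3.9,0.1,0,0,-3.5,0, -3.9,-4.2,0,0,0,-3,0, -3.8,-4.4,0.1,0,0,-3,0, -3.5,-4.5,0,0,0,-3.5,0, -3.2,-4.8,0,0,0,-3,0, -3,-4.9,0.1,0,0,-3,0, -2.7,-5.1,0,0,0,-3.5,0
```

Request:
{"fn": "arm_command", "kwargs": {"plan": [-4.4,-3.7,0,0,0,-3,0,-4.3,-3.9,0.1,0,0,-3.5,0,-3.9,-4.2,0,0,0,-3,0,-3.8,-4.4,0.1,0,0,-3,0,-3.5,-4.5,0,0,0,-3.5,0,-3.2,-4.8,0,0,0,-3,0,-3,-4.9,0.1,0,0,-3,0,-2.7,-5.1,0,0,0,-3.5,0]}}

```text
time: 1.15
tool_pos: [0.4202, 0.1149, 0.2103]
ee_rot: [3.141, 0.0, -3.047]
wrist_force: [1.0, 0.4, -0.2]
width: 0.0939
```

Request:
{"fn": "arm_command", "kwargs": {"plan": [0,0,0,0,0,0,0.65,0,0,0,0,0,0,0.65]}}

```text
time: 1.4
tool_pos: [0.4194, 0.1169, 0.2102]
ee_rot: [3.141, -0.001, -3.05]
wrist_force: [0.6, 0.4, -0.3]
width: 0.0773
```

Run:
```python
from h import *
o=robot.get_obs();s=snap('wrist','w1');pickle.dump((o,s),open('w1.pkl','wb'));print(o['tool_pos'],o['ee_rot'],o['width'],o['time'])
```

```text
[0.41937543 0.11689725 0.21016809] [ 3.14076698e+00 -9.20295343e-04 -3.05020901e+00] 0.07728974924196708 1.4
```

```bash
python3 - <<'E'
import cv2
t=cv2.imread('pics/w1.png');cv2.imwrite('pics/w1z.png',cv2.resize(t[130:290,200:450],(800,512),interpolation=cv2.INTER_CUBIC))
cv2.imwrite('pics/w1y.png',cv2.resize(t[130:290,0:250],(800,512),interpolation=cv2.INTER_CUBIC))
E
python3 - <<'E'
from h import *
o,s=pickle.load(open('w1.pkl','rb'));T=Tw(o)
W=lambda u,v,z,ox=200:onz(s,(u+.5)/3.2-.5+ox,(v+.5)/3.2-.5+130,z,T)
print('knob ends',W(377,121,.076),W(376,272,.076)); print('pivot',W(278,295,.06),W(280,280,.05))
h=[W(108,64,.034),W(472,64,.034)];print('housing front',h)
print('screws',W(125,95,.034),W(456,95,.034),W(137,321,.034),W(450,325,.034))
print('rail front',W(0,136,.073,0),W(640,140,.073,0),'stop top edges',W(640,145,.084,0),W(655,400,.084,0))
print('face',W(265,155,.07,0))
E
```

```text
knob ends [0.3969 0.1136 0.076 ] [0.4392 0.1172 0.076 ]
pivot [0.454  0.0895 0.06  ] [0.4527 0.0892 0.05  ]
housing front [array([0.3946, 0.032 , 0.034 ]), array([0.3846, 0.141 , 0.034 ])]
screws [0.4036 0.0374 0.034 ] [0.3944 0.1373 0.034 ] [0.476  0.0436 0.034 ] [0.4682 0.1434 0.034 ]
rail front [ 0.4269 -0.1608  0.073 ] [0.4121 0.0121 0.073 ] stop top edges [0.4109 0.0156 0.084 ] [0.4832 0.0201 0.084 ]
face [ 0.4264 -0.0916  0.07  ]
```

Request:
{"fn": "arm_command", "kwargs": {"plan": [0.1,-0.1,3,0,0,0,0.65,0,0,3,0,0,0,0.65,0,0,2,0,0,0,0.65,0,0,2,0,0,0,0.65]}}

```text
time: 1.95
tool_pos: [0.4179, 0.1174, 0.1098]
ee_rot: [3.141, -0.0, -3.046]
wrist_force: [0.1, 0.1, 0.2]
width: 0.0347
```

Run:
```python
from h import *
o=robot.get_obs();s=snap('wrist','w2');pickle.dump((o,s),open('w2.pkl','wb'));print(o['tool_pos'],o['ee_rot'],o['width'],o['time'])
```

```text
[0.41791739 0.11738891 0.10976404] [ 3.14118113e+00 -1.09048426e-04 -3.04576458e+00] 0.034672659895500835 1.95
```

Request:
{"fn": "arm_command", "kwargs": {"plan": [0,-0.1,2.4,0,0,0,0.65,0,0,2.4,0,0,0,0.65,0,0,0,0,0,0,1,0,0,0,0,0,0,1,0,0,0,0,0,0,1]}}

```text
time: 2.62
tool_pos: [0.4196, 0.1149, 0.0639]
ee_rot: [3.142, 0.002, -3.049]
wrist_force: [0.4, -0.7, 1.2]
width: 0.0125
```

Request:
{"fn": "arm_command", "kwargs": {"plan": [0,0,0,0,0,-10,1,0,0,0,0,0,-10,1,0,0,0,0,0,-10,1,0,0,0,0,0,-10,1,0,0,0,0,0,0,1]}}

```text
time: 3.25
tool_pos: [0.4183, 0.1131, 0.0636]
ee_rot: [-3.141, -0.003, -2.354]
wrist_force: [-5.2, -4.5, 4.5]
width: 0.0209
```

Request:
{"fn": "arm_command", "kwargs": {"plan": [0,0,0,0,0,0,0.6,0,0,0,0,0,0,0.6,0,0,-3,0,0,0,0.6,0,0,-3,0,0,0,0.6]}}

```text
time: 3.75
tool_pos: [0.4189, 0.1148, 0.1232]
ee_rot: [3.141, 0.0, -2.351]
wrist_force: [0.2, 0.0, 0.1]
width: 0.0373
```

Run:
```python
from h import *
o=robot.get_obs();s=snap('wrist','w3');pickle.dump((o,s),open('w3.pkl','wb'));print(o['tool_pos'],o['ee_rot'],o['width'],o['time'])
snap('top','t3')
```

```text
[0.41894021 0.11479433 0.1231738 ] [ 3.14129999e+00  2.13669448e-04 -2.35052326e+00] 0.03727398892695383 3.75
```

Request:
{"fn": "arm_command", "kwargs": {"plan": [0,0,0,0,0,10,0.65,0,0,0,0,0,10,0.65,0,0,2,0,0,10,0.65,0,0,2,0,0,10,0.65,0,0,2,0,0,0,0.65,0,0,0,0,0,0,1,0,0,0,0,0,0,1,0,0,0,0,0,0,1]}}

```text
time: 4.85
tool_pos: [0.4194, 0.1148, 0.063]
ee_rot: [3.141, 0.001, -3.049]
wrist_force: [0.2, 1.3, -1.1]
width: 0.0128
```

Request:
{"fn": "arm_command", "kwargs": {"plan": [0,0,0,0,0,0,1,0,0,0,0,0,-5,1]}}

```text
time: 5.1
tool_pos: [0.4196, 0.1144, 0.0631]
ee_rot: [-3.141, 0.002, -2.961]
wrist_force: [0.7, 0.5, -0.4]
width: 0.013
```

Run:
```python
from h import *
o=robot.get_obs();print(o['wrist_torque'],o['ee_rot'])
```

```text
[-0.08627841 -0.14541799 -0.48153384] [-3.14124355e+00  1.74830229e-03 -2.96064740e+00]
```

Request:
{"fn": "arm_command", "kwargs": {"plan": [0,0,0,0,0,-5,1,0,0,0,0,0,-5,1]}}

```text
time: 5.35
tool_pos: [0.4195, 0.1139, 0.0631]
ee_rot: [-3.14, 0.001, -2.787]
wrist_force: [-0.6, -1.5, -0.9]
width: 0.0142
```

Run:
```python
from h import *
o=robot.get_obs();print(o['wrist_torque'],o['ee_rot'])
```

```text
[-0.30752113  0.28547449 -0.74453812] [-3.14025936e+00  1.06585766e-03 -2.78714589e+00]
```

Run:
```python
from h import *
o=robot.get_obs();s=snap('wrist','w4');t=s['pixels'][:,:,::-1]
cv2.imwrite('pics/w4z.png',cv2.resize(t[150:310,200:450],(800,512),interpolation=cv2.INTER_CUBIC))
s=snap('scene','s4');t=s['pixels'][:,:,::-1];cv2.imwrite('pics/s4z.png',cv2.resize(t[150:290,180:380],(800,560),interpolation=cv2.INTER_CUBIC))
print(robot.get_obs()['wrist_torque'])
```

```text
[-0.28740923  0.0851438  -0.77894547]
```

Request:
{"fn": "arm_command", "kwargs": {"plan": [0,0,0,0,0,0,0.6,0,0,0,0,0,0,0.6,0,0,-3,0,0,0,0.6,0,0,-2,0,0,10,1,0,0,0,0,0,10,1,0,0,0,0,0,10,1,0,0,0,0,0,10,1,0,0,0,0,0,10,1]}}

```text
time: 6.45
tool_pos: [0.4189, 0.1147, 0.1126]
ee_rot: [3.141, 0.0, 2.617]
wrist_force: [-0.0, -0.1, -0.1]
width: 0.0003
```

```bash
python3 plan.py .4016 .1337 .085 1.66 6 1; python3 -c "
from h import *
print(robot.get_obs()['wrist_torque'])"
```

```text
dyaw deg -54.9 dist 0.038
end [0.4018 0.1341 0.0846]
0.4,0.1,0.5,0,0,9,1, 0.4,0.1,0.4,0,0,9.5,1, 0.5,0,0.5,0,0,9,1, 0.4,-0.1,0.4,0,0,9,1, 0.4,-0.1,0.5,0,0,9,1, 0.4,-0.2,0.5,0,0,9.5,1
[-0.00773098  0.01087392 -0.0232375 ]
```

Request:
{"fn": "arm_command", "kwargs": {"plan": [0.4,0.1,0.5,0,0,9,1,0.4,0.1,0.4,0,0,9.5,1,0.5,0,0.5,0,0,9,1,0.4,-0.1,0.4,0,0,9,1,0.4,-0.1,0.5,0,0,9,1,0.4,-0.2,0.5,0,0,9.5,1,0,0,0,0,0,0,1]}}

```text
time: 7.32
tool_pos: [0.4012, 0.134, 0.0842]
ee_rot: [-3.141, 0.0, 1.666]
wrist_force: [-0.6, -0.1, 0.4]
width: 0.0007
```

Run:
```python
from h import *
o=robot.get_obs();s=snap('wrist','w5');pickle.dump((o,s),open('w5.pkl','wb'));print(o['tool_pos'],o['ee_rot'])
```

```text
[0.40121    0.13399263 0.0841671 ] [-3.14085562e+00  5.80173718e-05  1.66566494e+00]
```

Request:
{"fn": "arm_command", "kwargs": {"plan": [0,0,1,0,0,0,1,0,0,1.1,0,0,0,1,-0.6,0,0,0,0,0,1]}}

```text
time: 7.75
tool_pos: [0.4007, 0.1286, 0.0616]
ee_rot: [-3.138, -0.003, 1.664]
wrist_force: [-1.1, 8.9, -7.1]
width: 0.0008
```

Request:
{"fn": "arm_command", "kwargs": {"plan": [-0.3,-0.2,0,0,0,-10,1,-0.3,-0.2,0,0,0,-10,1,-0.3,-0.2,0,0,0,-10,1,-0.3,-0.2,0,0,0,-10,1,0,0,0,0,0,0,1]}}

```text
time: 8.38
tool_pos: [0.3955, 0.122, 0.0619]
ee_rot: [3.133, -0.019, 2.363]
wrist_force: [-3.6, 22.7, -4.0]
width: 0.0007
```

Run:
```python
from h import *
o=robot.get_obs();s=snap('wrist','w6');print(o['tool_pos'],o['ee_rot'],o['wrist_force'],o['wrist_torque'])
t=s['pixels'][:,:,::-1]
cv2.imwrite('pics/w6z.png',cv2.resize(t[150:310,200:450],(800,512),interpolation=cv2.INTER_CUBIC))
```

```text
[0.39553521 0.12201252 0.06192544] [ 3.13336835 -0.01882677  2.36346044] [-3.58531453 22.66192946 -3.98285385] [4.12757519 0.9065111  0.14742664]
```

Request:
{"fn": "arm_command", "kwargs": {"plan": [1.2,0,0,0,0,0,1,0,0,-3,0,0,0,1,0,0,-3,0,0,-10,1,3,0,0,0,0,0,1]}}

```text
time: 8.93
tool_pos: [0.3683, 0.1393, 0.1265]
ee_rot: [3.137, 0.005, 2.535]
wrist_force: [0.4, 0.0, -0.2]
width: 0.0005
```

Run:
```python
from h import *
o=robot.get_obs();s=snap('wrist','w7');print(o['tool_pos'],o['ee_rot'],o['wrist_force'],o['wrist_torque'])
pickle.dump((o,s),open('w7.pkl','wb'))
```

```text
[0.36827839 0.13930494 0.12653527] [3.13749333 0.0047123  2.53453342] [ 0.43044717  0.01710737 -0.15270632] [-0.01115118  0.02259614  0.00999339]
```

```bash
python3 plan.py .419 .1155 .16 3.23 5 .65
```

```text
dyaw deg 39.7 dist 0.07
end [0.4189 0.1159 0.1599]
-1.2,0.2,-0.7,0,0,-8,0.65, -1.2,0,-0.7,0,0,-8,0.65, -1.2,-0.1,-0.7,0,0,-8,0.65, -1.2,-0.3,-0.7,0,0,-8,0.65, -1.1,-0.4,-0.7,0,0,-7.5,0.65
```

Request:
{"fn": "arm_command", "kwargs": {"plan": [-1.2,0.2,-0.7,0,0,-8,0.65,-1.2,0,-0.7,0,0,-8,0.65,-1.2,-0.1,-0.7,0,0,-8,0.65,-1.2,-0.3,-0.7,0,0,-8,0.65,-1.1,-0.4,-0.7,0,0,-7.5,0.65,0,0,0,0,0,0,0.65]}}

```text
time: 9.72
tool_pos: [0.4213, 0.1139, 0.1587]
ee_rot: [-3.141, 0.001, -3.061]
wrist_force: [-0.4, -0.6, -0.0]
width: 0.0326
```

Run:
```python
from h import *
o=robot.get_obs();s=snap('wrist','w8');print(o['tool_pos'],o['ee_rot'],o['width'])
pickle.dump((o,s),open('w8.pkl','wb'))
t=s['pixels'][:,:,::-1]
cv2.imwrite('pics/w8z.png',cv2.resize(t[130:290,200:450],(800,512),interpolation=cv2.INTER_CUBIC))
```

```text
[0.42129885 0.11385773 0.15872341] [-3.14126177e+00  6.79342659e-04 -3.06051765e+00] 0.0326334909450924
```

Request:
{"fn": "arm_command", "kwargs": {"plan": [0.2,0.2,3,0,0,0,0.65,0,0,3,0,0,0,0.65,0,0,3.3,0,0,0,0.65,0,0,0,0,0,0,0.65,0,0,0,0,0,0,1,0,0,0,0,0,0,1,0,0,0,0,0,0,1,0,0,0,0,0,0,1]}}

```text
time: 10.78
tool_pos: [0.4197, 0.1151, 0.0672]
ee_rot: [-3.139, 0.003, -3.059]
wrist_force: [-1.0, -4.9, 4.1]
width: 0.0127
```

Request:
{"fn": "arm_command", "kwargs": {"plan": [0,0,0,0,0,-2,1,0,0,0,0,0,-2,1,0,0,0,0,0,-2,1,0,0,0,0,0,-2,1,0,0,0,0,0,-2,1]}}

```text
time: 11.4
tool_pos: [0.4199, 0.1145, 0.0672]
ee_rot: [-3.137, 0.003, -2.885]
wrist_force: [-1.0, -8.0, 3.0]
width: 0.0136
```

Run:
```python
from h import *
o=robot.get_obs();s=snap('wrist','w9');print(o['tool_pos'],o['ee_rot'],o['wrist_force'],o['wrist_torque'],o['width'])
t=s['pixels'][:,:,::-1]
cv2.imwrite('pics/w9z.png',cv2.resize(t[150:310,200:450],(800,512),interpolation=cv2.INTER_CUBIC))
```

```text
[0.41991456 0.11447398 0.06718681] [-3.13715803e+00  2.68035344e-03 -2.88505948e+00] [-1.00518566 -8.00332472  2.96655408] [-1.23994011 -0.06898758 -0.6150994 ] 0.013587267379309428
```

Request:
{"fn": "arm_command", "kwargs": {"plan": [0,0,0,0,0,0,1,0,0,0,0,0,0,1,0,0,0,0,0,0,1,0,0,0,0,0,0,1,0,0,0,0,0,0,1,0,0,0,0,0,0,1]}}

```text
time: 12.2
tool_pos: [0.4199, 0.1145, 0.0672]
ee_rot: [-3.137, 0.003, -2.886]
wrist_force: [-0.7, -6.2, 4.9]
width: 0.0135
```

Run:
```python
from h import *
o=robot.get_obs();s=snap('wrist','w10');print(o['tool_pos'],o['ee_rot'],o['wrist_force'],o['wrist_torque'],o['width'])
t=s['pixels'][:,:,::-1]
cv2.imwrite('pics/w10z.png',cv2.resize(t[150:310,200:450],(800,512),interpolation=cv2.INTER_CUBIC))
```

```text
[0.41992155 0.11446032 0.06721089] [-3.13719759e+00  2.73848827e-03 -2.88631031e+00] [-0.68261106 -6.24736092  4.90214302] [-1.2224765  -0.10015685 -0.67710294] 0.01346858703509458
```

Request:
{"fn": "arm_command", "kwargs": {"plan": [0,0,0,0,0,0,0.6,0,0,0,0,0,0,0.6,0,0,-3,0,0,0,0.6,0,0,-2,0,0,10,1,0,0,0,0,0,10,1,0,0,0,0,0,10,1,0,0,0,0,0,10,1,0,0,0,0,0,10,1]}}

```text
time: 13.25
tool_pos: [0.4182, 0.1171, 0.1154]
ee_rot: [3.141, -0.001, 2.522]
wrist_force: [0.8, 0.3, 0.4]
width: 0.0006
```

```bash
python3 plan.py .3933 .1323 .085 1.66 6 1
python3 - <<'E'
from h import *
o=robot.get_obs();s=snap('top','t10');snap('scene','s10');t=cv2.imread('pics/s10.png');cv2.imwrite('pics/s10z.png',cv2.resize(t[150:290,180:380],(800,560),interpolation=cv2.INTER_CUBIC))
E
```

```text
dyaw deg -49.4 dist 0.042
end [0.393  0.1327 0.0854]
0.5,0,0.5,0,0,8,1, 0.5,-0.1,0.5,0,0,8.5,1, 0.4,-0.2,0.5,0,0,8,1, 0.4,-0.2,0.5,0,0,8.5,1, 0.4,-0.3,0.5,0,0,8,1, 0.4,-0.4,0.5,0,0,8.5,1
```

Request:
{"fn": "arm_command", "kwargs": {"plan": [0.5,0,0.5,0,0,8,1,0.5,-0.1,0.5,0,0,8.5,1,0.4,-0.2,0.5,0,0,8,1,0.4,-0.2,0.5,0,0,8.5,1,0.4,-0.3,0.5,0,0,8,1,0.4,-0.4,0.5,0,0,8.5,1,0,0,1,0,0,0,1,0,0,1.2,0,0,0,1]}}

```text
time: 14.35
tool_pos: [0.3932, 0.132, 0.0629]
ee_rot: [3.141, -0.0, 1.667]
wrist_force: [0.1, 0.1, -0.2]
width: 0.0001
```

Request:
{"fn": "arm_command", "kwargs": {"plan": [0,0,0,0,0,0,1]}}

```text
time: 14.48
tool_pos: [0.392, 0.1316, 0.0619]
ee_rot: [-3.139, 0.0, 1.665]
wrist_force: [0.5, -1.1, 0.5]
width: 0.0005
```

Request:
{"fn": "arm_command", "kwargs": {"plan": [-0.5,0,0,0,0,0,1,-0.23,-0.12,0,0,0,-5,1,-0.23,-0.12,0,0,0,-5,1,-0.23,-0.12,0,0,0,-5,1,-0.23,-0.12,0,0,0,-5,1]}}

```text
time: 15.1
tool_pos: [0.3906, 0.1226, 0.0633]
ee_rot: [3.136, -0.013, 2.016]
wrist_force: [-0.1, 18.2, -4.8]
width: 0.0006
```

Request:
{"fn": "arm_command", "kwargs": {"plan": [-0.23,-0.12,0,0,0,-5,1,-0.23,-0.12,0,0,0,-5,1,0,0,0,0,0,0,1]}}

```text
time: 15.48
tool_pos: [0.3898, 0.1198, 0.0634]
ee_rot: [3.132, -0.017, 2.189]
wrist_force: [-0.6, 22.9, -3.7]
width: 0.0006
```

Run:
```python
from h import *
snap('scene','s11');t=cv2.imread('pics/s11.png');cv2.imwrite('pics/s11z.png',cv2.resize(t[190:260,230:330],(800,560),interpolation=cv2.INTER_CUBIC))
snap('wrist','w11');t=cv2.imread('pics/w11.png');cv2.imwrite('pics/w11z.png',cv2.resize(t[150:310,200:450],(800,512),interpolation=cv2.INTER_CUBIC))
```

Request:
{"fn": "arm_command", "kwargs": {"plan": [-0.23,-0.12,0,0,0,-5,1,-0.23,-0.12,0,0,0,-5,1,-0.2,0,0,0,0,0,1,0,0,0,0,0,0,1]}}

```text
time: 16.08
tool_pos: [0.3897, 0.1164, 0.0633]
ee_rot: [3.128, -0.024, 2.364]
wrist_force: [-8.4, 30.1, 1.2]
width: 0.0005
```

```bash
python3 - <<'E'
from h import *
snap('wrist','w12');t=cv2.imread('pics/w12.png');cv2.imwrite('pics/w12z.png',cv2.resize(t[150:310,200:450],(800,512),interpolation=cv2.INTER_CUBIC))
E
python3 - <<'E'
from h import *
o=robot.get_obs();s=cams.snapshot('wrist');T=Tw(o)
img=cv2.imread('pics/w12z.png')
A=np.array([.4190,.1150]);x=np.array([.996,.088]);y=np.array([-.088,.996])
for q,c in[(0,(0,0,255)),(.35,(0,160,255)),(.7,(0,255,0)),(1.4,(255,0,0))]:
    a=q-.7; d=-np.cos(a)*x+np.sin(a)*y
    n=np.array([-d[1],d[0]])
    P=[]
    for e,f in((-21,-6.5),(21,-6.5),(21,6.5),(-21,6.5)):
        w=A+d*e/1000+n*f/1000; u=proj(s,[*w,.076],T); P.append(((u-[200,150]+.5)*3.2-.5).round().astype(int))
    cv2.polylines(img,[np.array(P)],True,c,2); print(q,P)
for z,r in((.036,.03),):
    P=[((proj(s,[A[0]+r*np.cos(t),A[1]+r*np.sin(t),z],T)-[200,150]+.5)*3.2).round().astype(int) for t in np.linspace(0,6.28,40)]
    cv2.polylines(img,[np.array(P)],True,(0,255,255),1)
cv2.imwrite('pics/w12p.png',img)
E
```

```text
0 [array([650, 469]), array([377, 469]), array([377, 544]), array([645, 544])]
0.35 [array([653, 513]), array([400, 429]), array([371, 501]), array([620, 582])]
0.7 [array([639, 555]), array([438, 397]), array([382, 457]), array([583, 611])]
1.4 [array([571, 617]), array([536, 377]), array([450, 390]), array([490, 629])]
```

Run:
```python
from h import *
def draw(name,off,sc,o,s,out,A,r=.0105):
    T=Tw(o);img=cv2.imread(name)
    for z,c in((.05,(0,255,255)),(.06,(0,200,0)),(.076,(255,0,255))):
        P=[((proj(s,[A[0]+r*np.cos(t),A[1]+r*np.sin(t),z],T)-off+.5)*sc).round().astype(int) for t in np.linspace(0,6.28,40)]
        cv2.polylines(img,[np.array(P)],True,c,1)
    cv2.imwrite(out,img)
A=np.array([.4190,.1150])
o=robot.get_obs();s=cams.snapshot('wrist')
draw('pics/w12z.png',np.array([200,150]),3.2,o,s,'pics/a.png',A)
o,s=pickle.load(open('w8.pkl','rb'));draw('pics/w8z.png',np.array([200,130]),3.2,o,s,'pics/b.png',A)
a=cv2.imread('pics/a.png');b=cv2.imread('pics/b.png');cv2.imwrite('pics/ab.png',cv2.resize(np.vstack([a[200:],b[80:360]]),(800,592)))
print(o['tool_pos'])
```

```text
[0.42129885 0.11385773 0.15872341]
```

Request:
{"fn": "arm_command", "kwargs": {"plan": [1,0,0,0,0,0,1,0,0,-0.9,0,0,0,1,0,0,0,0,0,0,1,-0.6,0,0,0,0,0,1,0,0,0,0,0,0,1]}}

```text
time: 16.85
tool_pos: [0.3875, 0.1082, 0.0721]
ee_rot: [-3.137, -0.007, 2.361]
wrist_force: [-9.4, 2.9, 5.3]
width: 0.0004
```

Request:
{"fn": "arm_command", "kwargs": {"plan": [-0.3,0,0,0,0,0,1,0,0,0,0,0,0,1]}}

```text
time: 17.1
tool_pos: [0.388, 0.1069, 0.0718]
ee_rot: [-3.136, -0.011, 2.361]
wrist_force: [-12.5, 5.8, 6.3]
width: 0.0006
```

Request:
{"fn": "arm_command", "kwargs": {"plan": [-0.3,0,0,0,0,0,1,0,0,0,0,0,0,1]}}

```text
time: 17.35
tool_pos: [0.3884, 0.1053, 0.0714]
ee_rot: [-3.134, -0.015, 2.361]
wrist_force: [-16.9, 6.2, 8.7]
width: 0.0003
```

Request:
{"fn": "arm_command", "kwargs": {"plan": [1.5,0,0,0,0,0,1,0,0,-4,0,0,-9,0.65,0,0,-4,0,0,-10,0.65]}}

```text
time: 17.73
tool_pos: [0.3844, 0.1138, 0.1534]
ee_rot: [3.142, 0.001, 2.698]
wrist_force: [0.8, -0.1, 0.1]
width: 0.0171
```

```bash
python3 plan.py .425 .1155 .18 3.23 5 .65
```

```text
dyaw deg 30.5 dist 0.049
end [0.4253 0.1156 0.1805]
-0.7,0.4,-0.5,0,0,-6,0.65, -0.8,0.3,-0.6,0,0,-6,0.65, -0.8,0.2,-0.5,0,0,-6.5,0.65, -0.8,0.1,-0.5,0,0,-6,0.65, -0.8,0.1,-0.6,0,0,-6,0.65
```

Request:
{"fn": "arm_command", "kwargs": {"plan": [-0.7,0.4,-0.5,0,0,-6,0.3,-0.8,0.3,-0.6,0,0,-6,0.3,-0.8,0.2,-0.5,0,0,-6.5,0.3,-0.8,0.1,-0.5,0,0,-6,0.3,-0.8,0.1,-0.6,0,0,-6,0.3,0,0,0,0,0,0,0]}}

```text
time: 18.48
tool_pos: [0.4262, 0.1154, 0.1802]
ee_rot: [-3.141, 0.003, -3.06]
wrist_force: [0.4, -0.2, -0.1]
width: 0.0723
```

Run:
```python
from h import *
o=robot.get_obs();s=snap('wrist','w13');pickle.dump((o,s),open('w13.pkl','wb'))
snap('top','t13')
```

Request:
{"fn": "arm_command", "kwargs": {"plan": [0.7,0,3,0,0,0,0.65,0,0,3,0,0,0,0.65,0,0,2,0,0,0,0.65,0,0,2.9,0,0,0,0.65,0,0,0,0,0,0,1,0,0,0,0,0,0,1,0,0,0,0,0,0,1,0,0,0,0,0,0,1]}}

```text
time: 19.58
tool_pos: [0.419, 0.1149, 0.0719]
ee_rot: [-3.141, 0.003, -3.058]
wrist_force: [-0.8, -1.5, 2.9]
width: 0.0124
```

```bash
cat > st.py <<'E'
from h import *
o=robot.get_obs();print(o['time'],o['tool_pos'].round(4),o['ee_rot'].round(3),'F',o['wrist_force'].round(2),'T',o['wrist_torque'].round(2),o['width'].round(4),o['joint_torque'].round(2))
E
python3 st.py
```

```text
Traceback (most recent call last):
  File "st.py", line 2, in <module>
    o=robot.get_obs();print(o['time'],o['tool_pos'].round(4),o['ee_rot'].round(3),'F',o['wrist_force'].round(2),'T',o['wrist_torque'].round(2),o['width'].round(4),o['joint_torque'].round(2))
                                                                                                                                               ^^^^^^^^^^^^^^^^
AttributeError: 'float' object has no attribute 'round'
```

Request:
{"fn": "arm_command", "kwargs": {"plan": [0,0,0,0,0,3,1,0,0,0,0,0,3,1,0,0,0,0,0,0,1]}}

```text
time: 19.95
tool_pos: [0.4188, 0.1154, 0.0719]
ee_rot: [3.141, 0.002, 3.122]
wrist_force: [-0.7, -0.7, 5.7]
width: 0.0125
```

```bash
python3 st.py
```

```text
Traceback (most recent call last):
  File "st.py", line 2, in <module>
    o=robot.get_obs();print(o['time'],o['tool_pos'].round(4),o['ee_rot'].round(3),'F',o['wrist_force'].round(2),'T',o['wrist_torque'].round(2),o['width'].round(4),o['joint_torque'].round(2))
                                                                                                                                               ^^^^^^^^^^^^^^^^
AttributeError: 'float' object has no attribute 'round'
```

```bash
sed -i "s/o\['width'\].round(4)/round(float(o['width']),4)/" st.py; python3 st.py
```

```text
19.95 [0.4188 0.1154 0.0719] [3.141e+00 2.000e-03 3.122e+00] F [-0.73 -0.73  5.68] T [-0.12  0.18  0.38] 0.0125 [ -0.25 -21.71 -26.18   0.26  -0.21   0.51]
```

Request:
{"fn": "arm_command", "kwargs": {"plan": [0,0,0,0,0,-3,1,0,0,0,0,0,-3,1,0,0,0,0,0,0,1]}}

```text
time: 20.32
tool_pos: [0.419, 0.1149, 0.0719]
ee_rot: [-3.141, 0.003, -3.058]
wrist_force: [-0.4, -2.5, 5.0]
width: 0.0126
```

```bash
python3 st.py
```

```text
20.325 [0.419  0.1149 0.0719] [-3.141e+00  3.000e-03 -3.058e+00] F [-0.35 -2.46  4.97] T [-0.26  0.04 -0.03] 0.0126 [  0.76 -21.7  -26.08   0.57  -0.16  -0.09]
```

Request:
{"fn": "arm_command", "kwargs": {"plan": [0,0,0,0,0,-3,1,0,0,0,0,0,-3,1,0,0,0,0,0,0,1]}}

```text
time: 20.7
tool_pos: [0.4192, 0.1144, 0.0719]
ee_rot: [-3.14, 0.003, -2.954]
wrist_force: [0.3, -3.8, 5.0]
width: 0.0129
```

```bash
python3 st.py
```

```text
20.7 [0.4192 0.1144 0.0719] [-3.140e+00  3.000e-03 -2.954e+00] F [ 0.28 -3.79  4.96] T [-0.51  0.04 -0.45] 0.0129 [  1.71 -21.8  -26.04   0.86  -0.07  -0.52]
```

Request:
{"fn": "arm_command", "kwargs": {"plan": [0,0,0,0,0,-8,1,0,0,0,0,0,-8,1,0,0,0,0,0,-8,1,0,0,0,0,0,-8,1,0,0,0,0,0,0,1]}}

```text
time: 21.32
tool_pos: [0.4192, 0.1134, 0.0717]
ee_rot: [-3.137, -0.0, -2.398]
wrist_force: [0.5, -5.6, 4.5]
width: 0.0187
```

```bash
python3 st.py;  python3 - <<'E'
from h import *
snap('wrist','w14');t=cv2.imread('pics/w14.png');cv2.imwrite('pics/w14z.png',cv2.resize(t[150:310,200:450],(800,512),interpolation=cv2.INTER_CUBIC))
E
```

```text
21.325 [0.4192 0.1134 0.0717] [-3.137 -0.    -2.398] F [ 0.51 -5.57  4.53] T [-0.95 -0.02 -1.33] 0.0187 [  3.6  -21.99 -26.36   1.55  -0.16  -1.49]
```

Run:
```python
from h import *
o=robot.get_obs();s=cams.snapshot('wrist');T=Tw(o);print(o['joint_positions'].round(3))
W=lambda u,v,z:onz(s,(u+.5)/3.2-.5+200,(v+.5)/3.2-.5+150,z,T)
a=W(420,205,.076);b=W(337,468,.076);print('bar',a,b,'cen',(a+b)/2,'len',np.linalg.norm(a-b))
d=a-b; 
l1=W(403,318,.0765);l2=W(434,262,.0765);e=l2-l1
for n,v in(('bar',d),('line',e)):
    rx=v[0]*.996+v[1]*.088; ry=-v[0]*.088+v[1]*.996
    print(n,'sel',.7+np.arctan2(ry,-rx),np.linalg.norm(v))
print('screw white',W(366,391,.0765))
for q in[(370,172),(447,194),(490,255)]: print('dots',W(*q,.037))
for q in[(430,85),(597,232)]: print('house',W(*q,.034))
```

```text
[ 0.136 -0.101  1.844 -0.004  1.396 -2.176]
bar [0.3967 0.1012 0.076 ] [0.4384 0.1218 0.076 ] cen [0.41755 0.1115  0.076  ] len 0.0465107514452304
bar sel 0.32928462560649735 0.0465107514452304
line sel 0.5151158762539022 0.010384603988597743
screw white [0.425  0.1159 0.0765]
dots [0.4067 0.0992 0.037 ]
dots [0.4001 0.1127 0.037 ]
dots [0.4033 0.1269 0.037 ]
house [0.3875 0.0966 0.034 ]
house [0.3867 0.1397 0.034 ]
```

Request:
{"fn": "arm_command", "kwargs": {"plan": [0,0,0,0,0,-5,1,0,0,0,0,0,-5,1,0,0,0,0,0,0,1]}}

```text
time: 21.8
tool_pos: [0.4166, 0.1127, 0.0713]
ee_rot: [-3.141, -0.006, -2.223]
wrist_force: [-7.2, -7.3, 9.2]
width: 0.0247
```

```bash
python3 st.py;  python3 - <<'E'
from h import *
snap('wrist','w15');t=cv2.imread('pics/w15.png');cv2.imwrite('pics/w15z.png',cv2.resize(t[150:310,200:450],(800,512),interpolation=cv2.INTER_CUBIC))
E
```

```text
21.8 [0.4166 0.1127 0.0713] [-3.141 -0.006 -2.223] F [-7.17 -7.28  9.21] T [-1.32  0.93 -1.  ] 0.0247 [  3.15 -20.34 -27.84   1.94  -2.22  -1.13]
```

Request:
{"fn": "arm_command", "kwargs": {"plan": [0,0,0,0,0,0,0.5,0,0,0,0,0,0,0.5,0,0,-3,0,0,0,0.5,0,0,-2,0,0,10,1,0,0,0,0,0,10,1,0,0,0,0,0,10,1,0,0,0,0,0,10,1,0,0,0,0,0,8,1]}}

```text
time: 22.85
tool_pos: [0.4181, 0.116, 0.1203]
ee_rot: [3.14, 0.0, -3.062]
wrist_force: [-0.7, 0.2, 0.7]
width: 0.0016
```

```bash
python3 st.py; python3 plan.py .4011 .1385 .09 3.23 2 1
```

```text
22.85 [0.4181 0.116  0.1203] [ 3.14   0.    -3.062] F [-0.68  0.21  0.73] T [-0.02  0.02  0.02] 0.0016 [  0.   -23.35 -29.26  -0.     0.07  -0.87]
dyaw deg 0.5 dist 0.041
end [0.4013 0.1388 0.0903]
0.8,1.2,1.5,0,0,0,1, 0.7,1.2,1.5,0,0,-0.5,1
```

Request:
{"fn": "arm_command", "kwargs": {"plan": [0.8,1.2,1.5,0,0,0,1,0.7,1.2,1.5,0,0,-0.5,1,0,0,1.9,0,0,0,1,0,0,0,0,0,0,1]}}

```text
time: 23.35
tool_pos: [0.3984, 0.1385, 0.0688]
ee_rot: [-3.142, -0.005, -3.047]
wrist_force: [0.3, -0.1, -0.6]
width: 0.0004
```

```bash
python3 st.py;  python3 - <<'E'
from h import *
snap('wrist','w16');t=cv2.imread('pics/w16.png');cv2.imwrite('pics/w16z.png',cv2.resize(t[150:310,200:450],(800,512),interpolation=cv2.INTER_CUBIC))
E
```

```text
23.35 [0.3984 0.1385 0.0688] [-3.142 -0.005 -3.047] F [ 0.35 -0.08 -0.6 ] T [-0.   -0.04 -0.01] 0.0004 [ 5.000e-02 -2.271e+01 -2.791e+01 -0.000e+00 -1.000e-02 -0.000e+00]
```

Request:
{"fn": "arm_command", "kwargs": {"plan": [0,-0.5,0,0,0,0,1,0,0,0,0,0,0,1]}}

```text
time: 23.65
tool_pos: [0.4021, 0.1328, 0.0722]
ee_rot: [3.141, 0.002, -3.05]
wrist_force: [0.5, -0.4, -0.0]
width: 0.0006
```

Request:
{"fn": "arm_command", "kwargs": {"plan": [0,-0.3,0,0,0,0,1,0,0,0,0,0,0,1]}}

```text
time: 23.9
tool_pos: [0.4021, 0.1317, 0.0722]
ee_rot: [3.137, 0.001, -3.05]
wrist_force: [0.0, 5.7, 1.5]
width: 0.0003
```

Request:
{"fn": "arm_command", "kwargs": {"plan": [0,-0.3,0,0,0,0,1,0,0,0,0,0,0,1]}}

```text
time: 24.15
tool_pos: [0.4021, 0.131, 0.0723]
ee_rot: [3.132, 0.002, -3.049]
wrist_force: [-1.0, 12.1, 0.7]
width: 0.0006
```

```bash
python3 st.py;  python3 - <<'E'
from h import *
snap('wrist','w17');t=cv2.imread('pics/w17.png');cv2.imwrite('pics/w17z.png',cv2.resize(t[150:310,200:450],(800,512),interpolation=cv2.INTER_CUBIC))
E
```

```text
24.15 [0.4021 0.131  0.0723] [ 3.132e+00  2.000e-03 -3.049e+00] F [-1.04 12.13  0.68] T [2.19 0.24 0.06] 0.0006 [ -4.89 -22.27 -27.46  -3.77   0.28   0.04]
```

Request:
{"fn": "arm_command", "kwargs": {"plan": [0,0.8,0,0,0,0,1,0,0,-4,0,0,0,0.4,0,0,-2,0,0,10,0.4,0,0,0,0,0,10,0.4,0,0,0,0,0,10,0.4,0,0,0,0,0,10,0.4,0,0,0,0,0,10,0.4,0,0,0,0,0,10,0.4]}}

```text
time: 25.2
tool_pos: [0.4014, 0.1345, 0.1316]
ee_rot: [-3.141, 0.001, 2.181]
wrist_force: [-0.1, 0.2, -0.2]
width: 0.0562
```

Request:
{"fn": "arm_command", "kwargs": {"plan": [0,0,0,0,0,10,0.4,0,0,0,0,0,10,0.4,0,0,0,0,0,10,0.4,0,0,0,0,0,10,0.4,0,0,0,0,0,10,0.4,0,0,0,0,0,10,0.4,0,0,0,0,0,10,0.6]}}

```text
time: 26.08
tool_pos: [0.4014, 0.1345, 0.1315]
ee_rot: [3.141, 0.001, 0.959]
wrist_force: [0.3, 0.1, 0.4]
width: 0.0497
```

```bash
python3 st.py;python3 plan.py .419 .115 .12 .82 2 .6
```

```text
26.075 [0.4014 0.1345 0.1315] [3.141e+00 1.000e-03 9.590e-01] F [0.32 0.12 0.37] T [-0.03  0.08  0.02] 0.0497 [-1.000e-02 -2.233e+01 -2.957e+01  6.000e-02 -4.000e-02 -1.150e+00]
dyaw deg -8.0 dist 0.029
end [0.4191 0.1148 0.1196]
-0.3,1.3,0.6,0,0,4,0.6, -0.2,1.3,0.6,0,0,4,0.6
```

Request:
{"fn": "arm_command", "kwargs": {"plan": [-0.3,1.3,0.6,0,0,4,0.6,-0.2,1.3,0.6,0,0,4,0.6,0,0,0,0,0,0,0.6]}}

```text
time: 26.45
tool_pos: [0.4191, 0.1146, 0.119]
ee_rot: [-3.141, 0.001, 0.825]
wrist_force: [-0.3, -0.3, 0.6]
width: 0.0377
```

```bash
python3 st.py;  python3 - <<'E'
from h import *
snap('wrist','w18')
E
```

```text
26.45 [0.4191 0.1146 0.119 ] [-3.141e+00  1.000e-03  8.250e-01] F [-0.34 -0.32  0.58] T [-0.05  0.1   0.  ] 0.0377 [ -0.33 -23.3  -29.38  -0.03  -0.13   0.1 ]
```

Request:
{"fn": "arm_command", "kwargs": {"plan": [0,0,2.5,0,0,0,0.6,0,0,2.5,0,0,0,0.6,0,0,0,0,0,0,0.65]}}

```text
time: 26.88
tool_pos: [0.4172, 0.1153, 0.0679]
ee_rot: [-3.139, 0.004, 0.826]
wrist_force: [-0.3, -0.3, -1.2]
width: 0.0336
```

Request:
{"fn": "arm_command", "kwargs": {"plan": [0,0,0,0,0,-5,0.65,0,0,0,0,0,-5,0.65,0,0,0,0,0,-5,0.65,0,0,0,0,0,0,0.65]}}

```text
time: 27.38
tool_pos: [0.4179, 0.1125, 0.0691]
ee_rot: [3.141, 0.007, 1.086]
wrist_force: [-0.9, -8.5, -5.3]
width: 0.0332
```

```bash
python3 st.py;  python3 - <<'E'
from h import *
snap('wrist','w19');t=cv2.imread('pics/w19.png');cv2.imwrite('pics/w19z.png',cv2.resize(t[150:310,200:450],(800,512),interpolation=cv2.INTER_CUBIC))
E
```

```text
27.375 [0.4179 0.1125 0.0691] [3.141 0.007 1.086] F [-0.88 -8.49 -5.28] T [-1.53  0.31 -0.74] 0.0332 [  3.79 -26.42 -31.67   2.39  -0.74  -0.83]
```

Request:
{"fn": "arm_command", "kwargs": {"plan": [0,0,0,0,0,-5,0.65,0,0,0,0,0,-5,0.65,0,0,0,0,0,0,0.65]}}

```text
time: 27.8
tool_pos: [0.4179, 0.1102, 0.069]
ee_rot: [3.141, 0.012, 1.259]
wrist_force: [-1.3, -13.7, -4.3]
width: 0.0345
```

```bash
python3 st.py;  python3 - <<'E'
from h import *
snap('wrist','w20');t=cv2.imread('pics/w20.png');cv2.imwrite('pics/w20z.png',cv2.resize(t[150:310,200:450],(800,512),interpolation=cv2.INTER_CUBIC))
E
```

```text
27.8 [0.4179 0.1102 0.069 ] [3.141 0.012 1.259] F [ -1.25 -13.74  -4.28] T [-2.62  0.33 -0.97] 0.0345 [  6.42 -26.11 -31.9    4.22  -1.04  -1.14]
```

Request:
{"fn": "arm_command", "kwargs": {"plan": [0,0,0,0,0,0,1,0,0,0,0,0,0,1,0,0,0,0,0,0,1]}}

```text
time: 28.22
tool_pos: [0.4179, 0.1102, 0.0691]
ee_rot: [3.141, 0.012, 1.258]
wrist_force: [-1.6, -13.9, -4.3]
width: 0.0342
```

```bash
python3 st.py;  python3 - <<'E'
from h import *
snap('wrist','w21');t=cv2.imread('pics/w21.png');cv2.imwrite('pics/w21z.png',cv2.resize(t[150:310,200:450],(800,512),interpolation=cv2.INTER_CUBIC))
E
```

```text
28.225 [0.4179 0.1102 0.0691] [3.141 0.012 1.258] F [ -1.56 -13.89  -4.26] T [-2.64  0.3  -0.99] 0.0342 [  6.38 -26.13 -31.9    4.21  -1.04  -1.02]
```

```bash
cat > ka.py <<'E'
from h import *
import sys
def ang(p,q,o,s,z=.0765,off=(200,150),sc=3.2):
    T=Tw(o);W=lambda u,v:onz(s,(u+.5)/sc-.5+off[0],(v+.5)/sc-.5+off[1],z,T)
    a=W(*p);b=W(*q);v=b-a;rx=v[0]*.996+v[1]*.088; ry=-v[0]*.088+v[1]*.996
    return a,b,.7+np.arctan2(ry,-rx)
E
python3 - <<'E'
from ka import *
o=robot.get_obs();s=cams.snapshot('wrist')
print(ang((345,358),(290,388),o,s)); print(ang((420,315),(316,373),o,s));print(ang((330,398),(308,340),o,s))
print('bar lower edge',ang((490,308),(325,398),o,s),'z48 top edge',ang((362,262),(300,300),o,s,.06))
T=Tw(o)
print('2dots',onz(s,288/3.2+200,272/3.2+150,.037,T),'3dots',onz(s,288/3.2+200,200/3.2+150,.037,T))
E
```

```text
(array([0.412 , 0.1125, 0.0765]), array([0.4022, 0.1103, 0.0765]), np.float64(0.5672958096112628))
(array([0.4251, 0.1158, 0.0765]), array([0.4069, 0.1115, 0.0765]), np.float64(0.5561153575959531))
(array([0.4076, 0.1068, 0.0765]), array([0.4075, 0.1172, 0.0765]), np.float64(2.349305817835802))
bar lower edge (array([0.4356, 0.1137, 0.0765]), array([0.4068, 0.107 , 0.0765]), np.float64(0.5595513351768301)) z48 top edge (array([0.4171, 0.1208, 0.06  ]), array([0.4051, 0.1175, 0.06  ]), np.float64(0.5197583684347049))
2dots [0.4003 0.1146 0.037 ] 3dots [0.4049 0.128  0.037 ]
```

Request:
{"fn": "arm_command", "kwargs": {"plan": [0,0,0,0,0,5,0.5,0,0,0,0,0,0,0.5,0,0,-3,0,0,0,0.5,0,0,-2,0,0,0,1,0,0,0,0,0,-10,1,0,0,0,0,0,-10,1,0,0,0,0,0,-10,1,0,0,0,0,0,-10,1]}}

```text
time: 29.32
tool_pos: [0.4198, 0.1157, 0.1213]
ee_rot: [3.139, 0.0, 1.879]
wrist_force: [0.6, 0.9, 0.7]
width: 0.002
```

```bash
python3 - <<'E'
from h import *
snap('wrist','w22');t=cv2.imread('pics/w22.png');cv2.imwrite('pics/w22z.png',cv2.resize(t[150:310,200:450],(800,512),interpolation=cv2.INTER_CUBIC))
E
python3 st.py; python3 plan.py .395 .136 .1 3.23 8 1
```

```text
29.375 [0.4197 0.1157 0.1213] [3.139 0.    1.883] F [ 0.65 -0.08  0.21] T [-0.09  0.04  0.03] 0.0007 [-4.000e-02 -2.327e+01 -2.921e+01  8.000e-02 -1.000e-02 -3.400e-01]
dyaw deg 77.2 dist 0.038
end [0.3954 0.1356 0.1002]
0.3,-0.2,0.3,0,0,-9.5,1, 0.4,-0.2,0.2,0,0,-10,1, 0.4,-0.1,0.3,0,0,-9.5,1, 0.4,0,0.3,0,0,-9.5,1, 0.4,0,0.2,0,0,-9.5,1, 0.4,0.1,0.3,0,0,-10,1, 0.3,0.2,0.3,0,0,-9.5,1, 0.3,0.2,0.2,0,0,-9.5,1
```

Request:
{"fn": "arm_command", "kwargs": {"plan": [0.3,-0.2,0.3,0,0,-9.5,1,0.4,-0.2,0.2,0,0,-10,1,0.4,-0.1,0.3,0,0,-9.5,1,0.4,0,0.3,0,0,-9.5,1,0.4,0,0.2,0,0,-9.5,1,0.4,0.1,0.3,0,0,-10,1,0.3,0.2,0.3,0,0,-9.5,1,0.3,0.2,0.2,0,0,-9.5,1]}}

```text
time: 30.38
tool_pos: [0.3954, 0.1359, 0.0998]
ee_rot: [3.141, 0.002, -3.063]
wrist_force: [-0.3, 0.9, -0.6]
width: 0.0003
```

Request:
{"fn": "arm_command", "kwargs": {"plan": [0,0,0,0,0,0,1,0,0,1.6,0,0,0,1,0,0,1.6,0,0,0,1,0,0,0,0,0,0,1]}}

```text
time: 30.88
tool_pos: [0.3932, 0.1351, 0.0641]
ee_rot: [-3.141, -0.005, -3.068]
wrist_force: [-0.5, 0.2, 0.4]
width: 0.0005
```

```bash
python3 st.py
```

```text
30.875 [0.3932 0.1351 0.0641] [-3.141 -0.005 -3.068] F [-0.52  0.16  0.43] T [0.   0.01 0.03] 0.0005 [-1.000e-02 -2.231e+01 -2.798e+01 -1.000e-02  0.000e+00  1.000e-02]
```

Request:
{"fn": "arm_command", "kwargs": {"plan": [0,-0.6,0,0,0,0,1,0,0,0,0,0,0,1]}}

```text
time: 31.12
tool_pos: [0.3946, 0.1311, 0.0658]
ee_rot: [3.137, -0.002, -3.067]
wrist_force: [0.2, 5.1, -4.1]
width: 0.0006
```

Request:
{"fn": "arm_command", "kwargs": {"plan": [0,-0.4,0,0,0,0,1,0,0,0,0,0,0,1]}}

```text
time: 31.38
tool_pos: [0.3947, 0.13, 0.066]
ee_rot: [3.13, -0.001, -3.067]
wrist_force: [-1.7, 13.3, -4.7]
width: 0.0007
```

Request:
{"fn": "arm_command", "kwargs": {"plan": [0,-0.4,0,0,0,0,1,0,0,0,0,0,0,1]}}

```text
time: 31.62
tool_pos: [0.3946, 0.1289, 0.0661]
ee_rot: [3.124, -0.001, -3.066]
wrist_force: [-2.3, 21.1, -5.6]
width: 0.0006
```

```bash
python3 st.py;  python3 - <<'E'
from h import *
s=snap('wrist','w23');pickle.dump((robot.get_obs(),s),open('w23.pkl','wb'));t=cv2.imread('pics/w23.png');cv2.imwrite('pics/w23z.png',cv2.resize(t[150:310,200:450],(800,512),interpolation=cv2.INTER_CUBIC))
E
```

```text
31.625 [0.3946 0.1289 0.0661] [ 3.124e+00 -1.000e-03 -3.066e+00] F [-2.27 21.14 -5.58] T [4.02 0.35 0.16] 0.0006 [ -8.78 -24.04 -29.66  -6.89   0.59   0.15]
```

Request:
{"fn": "arm_command", "kwargs": {"plan": [0,-0.4,0,0,0,0,1,0,0,0,0,0,0,1]}}

```text
time: 31.92
tool_pos: [0.3946, 0.1278, 0.0662]
ee_rot: [3.117, -0.001, -3.066]
wrist_force: [-2.8, 29.1, -5.0]
width: 0.0002
```

Request:
{"fn": "arm_command", "kwargs": {"plan": [0,-0.4,0,0,0,0,1,0,0,0,0,0,0,1]}}

```text
time: 32.17
tool_pos: [0.3946, 0.1267, 0.0663]
ee_rot: [3.11, -0.001, -3.065]
wrist_force: [-2.7, 36.1, -5.0]
width: 0.0001
```

```bash
python3 st.py;  python3 - <<'E'
from h import *
s=snap('wrist','w24');t=cv2.imread('pics/w24.png');cv2.imwrite('pics/w24z.png',cv2.resize(t[150:310,200:450],(800,512),interpolation=cv2.INTER_CUBIC))
s=snap('scene','s24');t=cv2.imread('pics/s24.png');cv2.imwrite('pics/s24z.png',cv2.resize(t[190:260,230:330],(800,560),interpolation=cv2.INTER_CUBIC))
E
```

```text
32.175 [0.3946 0.1267 0.0663] [ 3.110e+00 -1.000e-03 -3.065e+00] F [-2.7  36.1  -5.03] T [6.76 0.57 0.27] 0.0001 [-15.04 -23.98 -29.45 -11.85   0.8    0.26]
```

Request:
{"fn": "arm_command", "kwargs": {"plan": [0,1.5,0,0,0,0,1,0,0,-4,0,0,0,0.6,-1,-1,-1,0,0,0,0.6,-1,-1,0,0,0,0,0.6]}}

```text
time: 32.78
tool_pos: [0.4186, 0.1091, 0.1174]
ee_rot: [-3.141, 0.003, -3.067]
wrist_force: [0.3, -0.1, 0.1]
width: 0.0272
```

```bash
python3 st.py; python3 plan.py .419 .115 .107 3.23 2 .6
```

```text
32.775 [0.4186 0.1091 0.1174] [-3.141e+00  3.000e-03 -3.067e+00] F [ 0.35 -0.13  0.06] T [-0.01 -0.    0.02] 0.0272 [ 1.060e+00 -2.455e+01 -2.956e+01 -1.000e-02  1.300e-01  1.600e-01]
dyaw deg 0.8 dist 0.012
end [0.4192 0.1152 0.1074]
0,0.3,0.5,0,0,-0.5,0.6, -0.1,0.3,0.5,0,0,-0.5,0.6
```

Request:
{"fn": "arm_command", "kwargs": {"plan": [0,0.3,0.5,0,0,-0.5,0.6,-0.1,0.3,0.5,0,0,-0.5,0.6,0,0,2,0,0,0,0.6,0,0,1.6,0,0,0,0.6,0,0,0,0,0,0,1,0,0,0,0,0,0,1,0,0,0,0,0,0,1,0,0,0,0,0,0,1]}}

```text
time: 33.78
tool_pos: [0.418, 0.1149, 0.0711]
ee_rot: [-3.139, 0.001, -3.05]
wrist_force: [0.5, -5.5, 1.1]
width: 0.0126
```

Request:
{"fn": "arm_command", "kwargs": {"plan": [0,0,0,0,0,5,1,0,0,0,0,0,5,1,0,0,0,0,0,5,1,0,0,0,0,0,0,1]}}

```text
time: 34.28
tool_pos: [0.418, 0.116, 0.0711]
ee_rot: [-3.141, 0.002, 2.975]
wrist_force: [0.2, -2.2, 1.5]
width: 0.0132
```

```bash
python3 st.py;  python3 - <<'E'
from h import *
s=snap('wrist','w25');t=cv2.imread('pics/w25.png');cv2.imwrite('pics/w25z.png',cv2.resize(t[150:310,200:450],(800,512),interpolation=cv2.INTER_CUBIC))
E
```

```text
34.275 [0.418  0.116  0.0711] [-3.141e+00  2.000e-03  2.975e+00] F [ 0.2  -2.24  1.46] T [-0.61 -0.13  0.73] 0.0132 [  0.6  -23.46 -27.71   1.18   0.13   0.89]
```

Request:
{"fn": "arm_command", "kwargs": {"plan": [0,0,0,0,0,-5,1,0,0,0,0,0,-10,0.6,0,0,0,0,0,0,0.6,0,0,0.8,0,0,0,0.6,0,0,0.7,0,0,0,0.6,0,0,0,0,0,0,1,0,0,0,0,0,0,1,0,0,0,0,0,0,1]}}

```text
time: 35.33
tool_pos: [0.4171, 0.1158, 0.0556]
ee_rot: [-3.141, -0.001, -3.05]
wrist_force: [-2.4, 0.0, 3.2]
width: 0.0146
```

```bash
python3 st.py
```

```text
35.325 [0.4171 0.1158 0.0556] [-3.141e+00 -1.000e-03 -3.050e+00] F [-2.39  0.    3.2 ] T [-0.01  0.4   0.05] 0.0146 [ -3.82 -22.02 -25.99  -1.7   -0.82   0.06]
```

Request:
{"fn": "arm_command", "kwargs": {"plan": [0,0,0,0,0,0,1,0,0,0,0,0,0,1]}}

```text
time: 35.58
tool_pos: [0.4176, 0.1148, 0.0564]
ee_rot: [-3.139, 0.0, -3.05]
wrist_force: [-1.4, -5.5, 3.5]
width: 0.0133
```

Request:
{"fn": "arm_command", "kwargs": {"plan": [0,0,0,0,0,-5,1,0,0,0,0,0,-5,1,0,0,0,0,0,0,1]}}

```text
time: 35.95
tool_pos: [0.418, 0.114, 0.0565]
ee_rot: [-3.137, -0.0, -2.877]
wrist_force: [-1.3, -9.0, 3.2]
width: 0.0132
```

```bash
python3 st.py
```

```text
35.95 [0.418  0.114  0.0565] [-3.137 -0.    -2.877] F [-1.29 -8.97  3.24] T [-1.21  0.28 -0.68] 0.0132 [  3.99 -22.66 -27.39   2.23  -0.77  -0.84]
```

Request:
{"fn": "arm_command", "kwargs": {"plan": [0,0,0,0,0,-5,1,0,0,0,0,0,-5,1,0,0,0,0,0,0,1]}}

```text
time: 36.33
tool_pos: [0.4181, 0.1136, 0.0566]
ee_rot: [-3.137, -0.001, -2.703]
wrist_force: [-1.7, -8.3, 4.5]
width: 0.0148
```

```bash
python3 st.py;  python3 - <<'E'
from h import *
s=snap('wrist','w26');t=cv2.imread('pics/w26.png');cv2.imwrite('pics/w26z.png',cv2.resize(t[150:310,200:450],(800,512),interpolation=cv2.INTER_CUBIC))
E
```

```text
36.325 [0.4181 0.1136 0.0566] [-3.137e+00 -1.000e-03 -2.703e+00] F [-1.75 -8.34  4.51] T [-1.49  0.25 -0.96] 0.0148 [  4.5  -22.52 -27.32   2.49  -0.79  -1.08]
```

Request:
{"fn": "arm_command", "kwargs": {"plan": [0,0,0,0,0,0,0.5,0,0,0,0,0,0,0.5,0,0,-3,0,0,5,0.5,0,0,-4,0,0,5,0.5,0,0,-4,0,0,5,0.5,0,0,0,0,0,5,0.5]}}

```text
time: 37.12
tool_pos: [0.4201, 0.117, 0.17]
ee_rot: [3.14, 0.009, -3.052]
wrist_force: [0.2, -0.5, -0.8]
width: 0.0469
```

```bash
python3 st.py;  python3 plan.py .4545 .207 .165 3.23 3 .5
```

```text
37.125 [0.4201 0.117  0.17  ] [ 3.14   0.009 -3.052] F [ 0.17 -0.48 -0.76] T [ 0.03  0.05 -0.03] 0.0469 [ 3.000e-02 -2.392e+01 -3.111e+01 -1.000e-02  1.700e-01 -5.700e-01]
dyaw deg -0.1 dist 0.096
end [0.4542 0.2074 0.1655]
-1.4,2.9,0.2,0,0,0,0.5, -1.4,2.9,0.2,0,0,0,0.5, -1.4,2.9,0.1,0,0,0,0.5
```

Request:
{"fn": "arm_command", "kwargs": {"plan": [-1.4,2.9,0.2,0,0,0,0.5,-1.4,2.9,0.2,0,0,0,0.5,-1.4,2.9,0.1,0,0,0,0.5,0,0,0,0,0,0,0.5]}}

```text
time: 37.62
tool_pos: [0.4515, 0.2083, 0.1602]
ee_rot: [3.141, -0.0, -3.047]
wrist_force: [0.9, 0.1, -0.3]
width: 0.0473
```

```bash
python3 st.py;  python3 - <<'E'
from h import *
s=snap('wrist','w27');pickle.dump((robot.get_obs(),s),open('w27.pkl','wb'))
E
```

```text
37.625 [0.4515 0.2083 0.1602] [ 3.141 -0.    -3.047] F [ 0.89  0.11 -0.26] T [0.04 0.04 0.01] 0.0473 [  0.66 -28.62 -30.17   0.19  -0.08   0.11]
```

Request:
{"fn": "arm_command", "kwargs": {"plan": [-0.3,0,3,0,0,0,0.5,0,0,4,0,0,0,0.5,0,0,0,0,0,0,1,0,0,0,0,0,0,1,0,0,0,0,0,0,1]}}

```text
time: 38.3
tool_pos: [0.4546, 0.2086, 0.0919]
ee_rot: [3.137, 0.002, -3.049]
wrist_force: [-0.8, 5.5, -3.7]
width: 0.027
```

```bash
python3 st.py
```

```text
38.3 [0.4546 0.2086 0.0919] [ 3.137e+00  2.000e-03 -3.049e+00] F [-0.82  5.53 -3.73] T [ 0.76  0.06 -0.03] 0.027 [-2.440e+00 -3.228e+01 -3.026e+01 -1.390e+00  4.400e-01  2.000e-02]
```

Request:
{"fn": "arm_command", "kwargs": {"plan": [-1,0,0,0,0,0,1,1,0,0,0,0,0,1,1,0,0,0,0,0,1,1,-0.1,0,0,0,0,1,1,-0.2,0,0,0,0,1,1,-0.3,0,0,0,0,1,0,0,0,0,0,0,1]}}

```text
time: 39.17
tool_pos: [0.4136, 0.2017, 0.0918]
ee_rot: [3.131, 0.001, -3.046]
wrist_force: [-3.8, 12.0, -3.8]
width: 0.0274
```

```bash
python3 st.py
```

```text
39.175 [0.4136 0.2017 0.0918] [ 3.131e+00  1.000e-03 -3.046e+00] F [-3.75 11.96 -3.75] T [2.16 0.47 0.43] 0.0274 [ -6.15 -28.2  -29.81  -3.99   0.52   0.41]
```

Request:
{"fn": "arm_command", "kwargs": {"plan": [-1,0.3,0,0,0,0,1,-1,0.2,0,0,0,0,1,-1,0.2,0,0,0,0,1,-1,0.1,0,0,0,0,1,-1,0,0,0,0,0,1,0,0,0,0,0,0,0.5,0,0,0,0,0,0,0.5,0,0,-4,0,0,0,0.6]}}

```text
time: 40.17
tool_pos: [0.4616, 0.2091, 0.1281]
ee_rot: [-3.14, -0.006, -3.049]
wrist_force: [0.1, 0.1, -1.2]
width: 0.0401
```

Request:
{"fn": "arm_command", "kwargs": {"plan": [0,0,-3.5,0,0,0,0.65]}}

```text
time: 40.3
tool_pos: [0.4639, 0.2099, 0.167]
ee_rot: [3.141, 0.001, -3.049]
wrist_force: [-0.3, 0.3, 0.3]
width: 0.0337
```

```bash
python3 st.py; python3 plan.py .4185 .1150 .15 3.23 3 .65
```

```text
40.3 [0.4639 0.2099 0.167 ] [ 3.141e+00  1.000e-03 -3.049e+00] F [-0.25  0.27  0.32] T [ 0.03 -0.    0.02] 0.0337 [  0.06 -29.52 -28.25   0.    -0.26   0.  ]
dyaw deg -0.2 dist 0.107
end [0.4184 0.1153 0.15  ]
1.8,-3,0.6,0,0,0,0.65, 1.8,-3,0.5,0,0,0,0.65, 1.8,-3,0.6,0,0,0,0.65
```

Request:
{"fn": "arm_command", "kwargs": {"plan": [1.8,-3,0.6,0,0,0,0.65,1.8,-3,0.5,0,0,0,0.65,1.8,-3.1,0.6,0,0,0,0.65,0,0,0,0,0,0,0.65,0,0,3,0,0,0,0.65,0,0,3,0,0,0,0.65,0,0,3.3,0,0,0,0.65,0,0,0,0,0,0,0.8]}}

```text
time: 41.3
tool_pos: [0.4169, 0.1148, 0.0536]
ee_rot: [3.141, -0.005, -3.048]
wrist_force: [-0.3, -0.1, 0.4]
width: 0.0258
```

Request:
{"fn": "arm_command", "kwargs": {"plan": [0,0,0,0,0,0,1,0,0,0,0,0,0,1,0,0,0,0,0,0,1]}}

```text
time: 41.68
tool_pos: [0.4198, 0.1148, 0.0571]
ee_rot: [3.141, 0.003, -3.049]
wrist_force: [-0.5, 2.1, 2.2]
width: 0.0129
```

```bash
python3 st.py
```

```text
41.675 [0.4198 0.1148 0.0571] [ 3.141e+00  3.000e-03 -3.049e+00] F [-0.5   2.07  2.19] T [ 0.28  0.08 -0.  ] 0.0129 [-5.800e-01 -2.328e+01 -2.693e+01 -4.500e-01  2.000e-02 -4.000e-02]
```

Request:
{"fn": "arm_command", "kwargs": {"plan": [0,0,0,0,0,-5,1,0,0,0,0,0,-5,1,0,0,0,0,0,0,1]}}

```text
time: 42.05
tool_pos: [0.4201, 0.1142, 0.0571]
ee_rot: [-3.141, 0.004, -2.878]
wrist_force: [0.1, 0.3, 4.3]
width: 0.0137
```

```bash
python3 st.py
```

```text
42.05 [0.4201 0.1142 0.0571] [-3.141  0.004 -2.878] F [0.09 0.26 4.34] T [ 0.05 -0.1  -0.7 ] 0.0137 [  0.96 -22.4  -25.66  -0.09   0.19  -0.86]
```

Request:
{"fn": "arm_command", "kwargs": {"plan": [0,0,0,0,0,-7,1,0,0,0,0,0,-7,1,0,0,0,0,0,-7,1,0,0,0,0,0,-7,1]}}

```text
time: 42.55
tool_pos: [0.4187, 0.1132, 0.0569]
ee_rot: [-3.14, -0.001, -2.387]
wrist_force: [-2.1, -5.1, 6.2]
width: 0.0203
```

```bash
python3 st.py;  python3 - <<'E'
from h import *
s=snap('wrist','w28');t=cv2.imread('pics/w28.png');cv2.imwrite('pics/w28z.png',cv2.resize(t[150:310,200:450],(800,512),interpolation=cv2.INTER_CUBIC))
E
```

```text
42.55 [0.4187 0.1132 0.0569] [-3.140e+00 -1.000e-03 -2.387e+00] F [-2.13 -5.05  6.21] T [-0.9   0.29 -1.31] 0.0203 [  2.25 -20.86 -26.45   0.75  -1.12  -0.53]
```

Run:
```python
from ka import *
import numpy as np
o,s=pickle.load(open('w13.pkl','rb'));t=s['pixels'][:,:,::-1]
cv2.imwrite('pics/w13z.png',cv2.resize(t[150:250,240:400],(800,500),interpolation=cv2.INTER_CUBIC))
o2=robot.get_obs();s2=cams.snapshot('wrist');t2=s2['pixels'][:,:,::-1]
pickle.dump((o2,s2),open('w28.pkl','wb'))
cv2.imwrite('pics/w28y.png',cv2.resize(t2[190:290,270:430],(800,500),interpolation=cv2.INTER_CUBIC))
# automatic white line: bright blob within dark knob
for (o_,s_,box) in((o,s,(150,230,290,350)),(o2,s2,(235,270,310,350))):
    g=cv2.cvtColor(s_['pixels'],cv2.COLOR_RGB2GRAY)
    sub=g[box[0]:box[1],box[2]:box[3]]
    m=(sub>110).astype(np.uint8)
    n,l,st,c=cv2.connectedComponentsWithStats(m)
    for i in range(1,n):
        if 5<st[i,4]<80:
            ys,xs=np.where(l==i); w=np.array([onz(s_,x+box[2],y+box[0],.0765,Tw(o_))[:2] for x,y in zip(xs,ys)])
            d=w-w.mean(0); U,S,V=np.linalg.svd(d); v=V[0]*(-1 if V[0][0]>0 else 1)
            rx=v[0]*.996+v[1]*.088; ry=-v[0]*.088+v[1]*.996
            print(st[i],w.mean(0),S,.7+np.arctan2(ry,-rx))
```

```text
[35  9  4  6 18] [0.39362778 0.11845   ] [0.00502834 0.00307521] 0.193422837902123
[28 22  3 11 31] [0.40604194 0.11377097] [0.01326147 0.00348319] 0.7094554293999037
[26 48  7  6 32] [0.42488125 0.11553438] [0.00763273 0.00691248] 1.814912140568626
[ 0 69  3 11 31] [0.44667742 0.09433548] [0.01444254 0.00354658] 0.6967284767290559
[17 11 10 16 62] [0.40679355 0.1103629 ] [0.01847704 0.00379752] 0.48689388191907895
```

Request:
{"fn": "arm_command", "kwargs": {"plan": [0,0,0,0,0,-4,1,0,0,0,0,0,0,1]}}

```text
time: 42.9
tool_pos: [0.4188, 0.1128, 0.0569]
ee_rot: [-3.14, -0.001, -2.322]
wrist_force: [-2.9, -4.9, 6.8]
width: 0.0202
```

```bash
cat > kl.py <<'E'
from ka import *
def kangle(o_,s_,thr=105):
    g=cv2.cvtColor(s_['pixels'],cv2.COLOR_RGB2GRAY); T=Tw(o_)
    A=np.array([.419,.1148,.0765]); c=proj(s_,A,T).astype(int)
    x0,x1,y0,y1=max(c[0]-60,0),c[0]+60,max(c[1]-60,0),min(c[1]+60,300)
    m=(g[y0:y1,x0:x1]>thr).astype(np.uint8); n,l,st,_=cv2.connectedComponentsWithStats(m)
    for i in range(1,n):
        if 12<st[i,4]<120:
            ys,xs=np.where(l==i); w=np.array([onz(s_,x+x0,y+y0,.0765,T)[:2] for x,y in zip(xs,ys)])
            d=w-w.mean(0);S=np.linalg.svd(d)[1];V=np.linalg.svd(d)[2]
            r=w.mean(0)-A[:2]
            if S[0]/S[1]>2.2 and .006<np.hypot(*r)<.02:
                v=V[0]*(-1 if V[0]@r<0 else 1)
                f=lambda v:.7+np.arctan2(-v[0]*.088+v[1]*.996,-(v[0]*.996+v[1]*.088))
                print('knob by line %.3f by pos %.3f r %.4f'%(f(v),f(r),np.hypot(*r)))
if __name__=='__main__':
    o=robot.get_obs();s=cams.snapshot('wrist');kangle(o,s)
E
python3 st.py; python3 kl.py
```

```text
42.9 [0.4188 0.1128 0.0569] [-3.140e+00 -1.000e-03 -2.322e+00] F [-2.87 -4.91  6.8 ] T [-0.64  0.46 -1.55] 0.0202 [  2.9  -21.33 -26.47   0.8   -1.05  -1.61]
knob by line 0.439 by pos 0.379 r 0.0130
```

Request:
{"fn": "arm_command", "kwargs": {"plan": [0,0,0,0,0,-4,1,0,0,0,0,0,0,1]}}

```text
time: 43.2
tool_pos: [0.419, 0.1124, 0.0569]
ee_rot: [-3.139, -0.002, -2.253]
wrist_force: [-2.5, -4.8, 7.3]
width: 0.0206
```

```bash
python3 st.py; python3 kl.py
```

```text
43.2 [0.419  0.1124 0.0569] [-3.139e+00 -2.000e-03 -2.253e+00] F [-2.53 -4.85  7.27] T [-0.74  0.46 -1.79] 0.0206 [  3.67 -21.41 -26.41   1.    -0.97  -1.93]
knob by line 0.410 by pos 0.322 r 0.0130
```

Request:
{"fn": "arm_command", "kwargs": {"plan": [0,0,0,0,0,-4,1,0,0,0,0,0,0,1]}}

```text
time: 43.5
tool_pos: [0.4184, 0.1129, 0.0568]
ee_rot: [-3.141, -0.002, -2.181]
wrist_force: [-3.3, -3.9, 7.2]
width: 0.0255
```

```bash
python3 st.py; python3 kl.py
```

```text
43.5 [0.4184 0.1129 0.0568] [-3.141e+00 -2.000e-03 -2.181e+00] F [-3.29 -3.95  7.19] T [-0.62  0.63 -1.24] 0.0255 [  2.38 -21.43 -26.73   0.75  -1.23  -1.27]
knob by line 0.475 by pos 0.394 r 0.0128
```

Request:
{"fn": "arm_command", "kwargs": {"plan": [0,0,0,0,0,-4,1,0,0,0,0,0,0,1]}}

```text
time: 43.8
tool_pos: [0.4187, 0.1125, 0.0568]
ee_rot: [-3.14, -0.002, -2.113]
wrist_force: [-3.7, -5.7, 7.6]
width: 0.026
```

```bash
python3 st.py; python3 kl.py
```

```text
43.8 [0.4187 0.1125 0.0568] [-3.140e+00 -2.000e-03 -2.113e+00] F [-3.7  -5.68  7.65] T [-0.72  0.53 -1.64] 0.026 [  3.38 -21.57 -26.67   0.95  -1.14  -1.75]
knob by line 0.427 by pos 0.345 r 0.0129
```

Request:
{"fn": "arm_command", "kwargs": {"plan": [0,0,0,0,0,-4,1,0,0,0,0,0,0,1]}}

```text
time: 44.1
tool_pos: [0.4189, 0.1122, 0.0568]
ee_rot: [-3.14, -0.003, -2.044]
wrist_force: [-2.7, -5.9, 6.2]
width: 0.0263
```

```bash
python3 st.py; python3 kl.py
```

```text
44.1 [0.4189 0.1122 0.0568] [-3.140e+00 -3.000e-03 -2.044e+00] F [-2.73 -5.92  6.25] T [-0.85  0.56 -2.05] 0.0263 [  4.29 -21.7  -26.59   1.17  -1.03  -2.15]
knob by line 0.368 by pos 0.278 r 0.0130
```

Request:
{"fn": "arm_command", "kwargs": {"plan": [0,0,0,0,0,4,0.5,0,0,0,0,0,0,0.5,0,0,-3,0,0,0,0.5,0,0,-3,0,0,10,0.6,0,0,0,0,0,10,0.6,0,0,0,0,0,10,0.6,0,0,0,0,0,10,0.6,0,0,0,0,0,10,0.6]}}

```text
time: 45.15
tool_pos: [0.4186, 0.1144, 0.1153]
ee_rot: [3.142, 0.0, -2.984]
wrist_force: [-0.2, 0.5, 0.8]
width: 0.0373
```

Request:
{"fn": "arm_command", "kwargs": {"plan": [0,0,0,0,0,10,0.6,0,0,0,0,0,10,0.6,0,0,0,0,0,10,0.6,0,0,0,0,0,10,0.6,0,0,0,0,0,10,0.6,0,0,0,0,0,10,0.6,0,0,0,0,0,10,0.6,0,0,0,0,0,10,0.6]}}

```text
time: 46.15
tool_pos: [0.4185, 0.1144, 0.1153]
ee_rot: [-3.142, -0.0, 1.903]
wrist_force: [0.3, -0.2, 0.1]
width: 0.0377
```

```bash
python3 st.py; python3 plan.py .419 .1145 .1 .54 8 .65
```

```text
46.15 [0.4185 0.1144 0.1153] [-3.142 -0.     1.903] F [ 0.28 -0.18  0.1 ] T [-0.09  0.05  0.01] 0.0377 [-1.000e-02 -2.345e+01 -2.920e+01  7.000e-02  3.000e-02 -1.150e+00]
dyaw deg -78.1 dist 0.015
end [0.4185 0.1144 0.1003]
0,0,0.2,0,0,10,0.65, 0,0,0.2,0,0,9.5,0.65, 0,0,0.2,0,0,10,0.65, 0,0,0.2,0,0,9.5,0.65, 0,0,0.2,0,0,10,0.65, 0,0,0.1,0,0,9.5,0.65, 0,0,0.2,0,0,10,0.65, 0,0,0.2,0,0,9.5,0.65
```

Request:
{"fn": "arm_command", "kwargs": {"plan": [0,0,0.2,0,0,10,0.65,0,0,0.2,0,0,9.5,0.65,0,0,0.2,0,0,10,0.65,0,0,0.2,0,0,9.5,0.65,0,0,0.2,0,0,10,0.65,0,0,0.1,0,0,9.5,0.65,0,0,0.2,0,0,10,0.65,0,0,0.2,0,0,9.5,0.65]}}

```text
time: 47.15
tool_pos: [0.4186, 0.1144, 0.1003]
ee_rot: [-3.142, -0.0, 0.542]
wrist_force: [-0.1, 0.0, -0.9]
width: 0.0331
```

Request:
{"fn": "arm_command", "kwargs": {"plan": [0,0,2,0,0,0,0.65,0,0,2.2,0,0,0,0.65,0,0,0,0,0,0,0.65,0,0,0,0,0,0,1,0,0,0,0,0,0,1,0,0,0,0,0,0,1]}}

```text
time: 47.9
tool_pos: [0.4192, 0.1144, 0.0595]
ee_rot: [3.141, -0.002, 0.545]
wrist_force: [-0.1, 1.3, 2.3]
width: 0.0199
```

```bash
python3 st.py; python3 kl.py;python3 - <<'E'
from h import *
s=snap('wrist','w29');t=cv2.imread('pics/w29.png');cv2.imwrite('pics/w29z.png',cv2.resize(t[150:310,200:450],(800,512),interpolation=cv2.INTER_CUBIC))
E
```

```text
47.9 [0.4192 0.1144 0.0595] [ 3.141e+00 -2.000e-03  5.450e-01] F [-0.08  1.3   2.3 ] T [ 0.06  0.18 -0.38] 0.0199 [  0.16 -23.55 -27.46  -0.18  -0.21  -0.35]
knob by line 3.399 by pos 2.763 r 0.0128
knob by line -1.044 by pos -1.276 r 0.0174
knob by line -1.869 by pos -1.086 r 0.0183
knob by line 0.693 by pos 0.652 r 0.0127
```

Request:
{"fn": "arm_command", "kwargs": {"plan": [0,0,0,0,0,-5,1,0,0,0,0,0,-5,1,0,0,0,0,0,-5,1,0,0,0,0,0,0,1]}}

```text
time: 48.5
tool_pos: [0.4197, 0.1134, 0.0595]
ee_rot: [3.139, -0.001, 0.804]
wrist_force: [1.2, -3.9, 5.1]
width: 0.021
```

```bash
python3 st.py; python3 kl.py
```

```text
48.5 [0.4197 0.1134 0.0595] [ 3.139e+00 -1.000e-03  8.040e-01] F [ 1.18 -3.89  5.09] T [-0.63  0.06 -1.34] 0.021 [ 2.830e+00 -2.260e+01 -2.599e+01  8.000e-01  1.000e-02 -1.480e+00]
knob by line 0.643 by pos 0.457 r 0.0141
```

Request:
{"fn": "arm_command", "kwargs": {"plan": [0,0,0,0,0,-4,1,0,0,0,0,0,0,1]}}

```text
time: 48.8
tool_pos: [0.4199, 0.1131, 0.0595]
ee_rot: [3.138, -0.001, 0.874]
wrist_force: [1.7, -5.0, 4.9]
width: 0.0212
```

```bash
python3 st.py; python3 kl.py
```

```text
48.8 [0.4199 0.1131 0.0595] [ 3.138e+00 -1.000e-03  8.740e-01] F [ 1.69 -5.    4.86] T [-0.87 -0.06 -1.59] 0.0212 [  3.85 -22.3  -25.44   1.28   0.15  -1.7 ]
knob by line 0.561 by pos 0.395 r 0.0142
```

Request:
{"fn": "arm_command", "kwargs": {"plan": [0,0,0,0,0,-5,1,0,0,0,0,0,0,1]}}

```text
time: 49.1
tool_pos: [0.4181, 0.1127, 0.0592]
ee_rot: [3.141, 0.003, 0.963]
wrist_force: [-4.1, -5.4, 8.6]
width: 0.0255
```

```bash
python3 st.py; python3 kl.py
```

```text
49.1 [0.4181 0.1127 0.0592] [3.141e+00 3.000e-03 9.630e-01] F [-4.12 -5.41  8.56] T [-1.15  0.41 -1.19] 0.0255 [  3.36 -20.81 -26.6    1.71  -1.2   -1.37]
```

Request:
{"fn": "arm_command", "kwargs": {"plan": [0,0,0,0,0,-5,1,0,0,0,0,0,0,1]}}

```text
time: 49.4
tool_pos: [0.4179, 0.1121, 0.0592]
ee_rot: [3.141, 0.005, 1.049]
wrist_force: [-5.5, -8.6, 8.6]
width: 0.0262
```

```bash
python3 st.py; python3 kl.py
```

```text
49.4 [0.4179 0.1121 0.0592] [3.141 0.005 1.049] F [-5.5  -8.58  8.64] T [-1.43  0.52 -1.61] 0.0262 [  4.33 -20.54 -26.69   2.08  -1.55  -1.73]
```

Request:
{"fn": "arm_command", "kwargs": {"plan": [0,0,0,0,0,-5,1,0,0,0,0,0,0,1]}}

```text
time: 49.7
tool_pos: [0.4182, 0.1115, 0.0593]
ee_rot: [3.14, 0.005, 1.134]
wrist_force: [-4.4, -9.6, 9.2]
width: 0.0272
```

```bash
python3 st.py; python3 kl.py
```

```text
49.7 [0.4182 0.1115 0.0593] [3.14  0.005 1.134] F [-4.38 -9.61  9.22] T [-1.64  0.4  -2.12] 0.0272 [  5.57 -20.69 -26.57   2.4   -1.36  -2.28]
```

Request:
{"fn": "arm_command", "kwargs": {"plan": [0,0,0,0,0,-5,1,0,0,0,0,0,0,1]}}

```text
time: 50.0
tool_pos: [0.4186, 0.111, 0.0593]
ee_rot: [3.14, 0.006, 1.22]
wrist_force: [-2.5, -10.4, 8.9]
width: 0.0273
```

```bash
python3 st.py; python3 kl.py;python3 - <<'E'
from h import *
s=snap('wrist','w30');t=cv2.imread('pics/w30.png');cv2.imwrite('pics/w30z.png',cv2.resize(t[150:310,200:450],(800,512),interpolation=cv2.INTER_CUBIC))
E
```

```text
50.0 [0.4186 0.111  0.0593] [3.14  0.006 1.22 ] F [ -2.52 -10.38   8.87] T [-1.87  0.3  -2.61] 0.0273 [  6.74 -20.89 -26.43   2.77  -1.13  -2.71]
```

Run:
```python
from ka import *
o=robot.get_obs();s=cams.snapshot('wrist')
print(ang((352,410),(312,446),o,s)); print(ang((470,345),(340,458),o,s));print(ang((416,343),(326,435),o,s))
```

```text
(array([0.4126, 0.1096, 0.0765]), array([0.405 , 0.1061, 0.0765]), np.float64(0.35655152811710666))
(array([0.4323, 0.1135, 0.0765]), array([0.4082, 0.1028, 0.0765]), np.float64(0.3702853094266034))
(array([0.4251, 0.1164, 0.0765]), array([0.4076, 0.1071, 0.0765]), np.float64(0.29965137191412694))
```

Request:
{"fn": "arm_command", "kwargs": {"plan": [0,0,0,0,0,-5,1,0,0,0,0,0,0,1]}}

```text
time: 50.4
tool_pos: [0.419, 0.1104, 0.0593]
ee_rot: [3.139, 0.007, 1.306]
wrist_force: [-2.1, -11.5, 6.4]
width: 0.0274
```

```bash
python3 st.py; python3 kl.py
```

```text
50.4 [0.419  0.1104 0.0593] [3.139 0.007 1.306] F [ -2.08 -11.54   6.41] T [-2.12  0.09 -2.93] 0.0274 [  7.89 -21.12 -26.31   3.2   -0.89  -3.06]
```

Request:
{"fn": "arm_command", "kwargs": {"plan": [0,0,0,0,0,-5,1,0,0,0,0,0,0,1]}}

```text
time: 50.7
tool_pos: [0.4193, 0.1098, 0.0593]
ee_rot: [3.139, 0.008, 1.392]
wrist_force: [-1.4, -14.1, 6.6]
width: 0.0274
```

Request:
{"fn": "arm_command", "kwargs": {"plan": [0,0,0,0,0,-5,1,0,0,0,0,0,0,1]}}

```text
time: 50.95
tool_pos: [0.42, 0.1111, 0.0591]
ee_rot: [3.138, 0.006, 1.484]
wrist_force: [2.8, -9.7, 3.3]
width: 0.0238
```

```bash
python3 st.py
python3 - <<'E'
from h import *
s=snap('wrist','w31');t=cv2.imread('pics/w31.png');cv2.imwrite('pics/w31z.png',cv2.resize(t[150:310,200:450],(800,512),interpolation=cv2.INTER_CUBIC))
E
```

```text
50.95 [0.42   0.1111 0.0591] [3.138 0.006 1.484] F [ 2.82 -9.67  3.29] T [-1.89 -0.38 -2.02] 0.0238 [  6.31 -22.85 -25.94   2.92   0.36  -2.12]
```

Run:
```python
from ka import *
o=robot.get_obs();s=cams.snapshot('wrist')
print(ang((362,428),(324,470),o,s)); print(ang((414,353),(340,447),o,s))
```

```text
(array([0.4159, 0.1054, 0.0765]), array([0.4096, 0.099 , 0.0765]), np.float64(-0.005147437080937789))
(array([0.4245, 0.1168, 0.0765]), array([0.4123, 0.1026, 0.0765]), np.float64(-0.07288672729366641))
```

Request:
{"fn": "arm_command", "kwargs": {"plan": [0,0,0,0,0,-4,1,0,0,0,0,0,-4,1,0,0,0,0,0,0,1]}}

```text
time: 51.42
tool_pos: [0.4213, 0.1126, 0.0594]
ee_rot: [3.136, 0.003, 1.621]
wrist_force: [6.6, -4.5, 1.0]
width: 0.0284
```

```bash
python3 st.py
python3 - <<'E'
from h import *
s=snap('wrist','w32');t=cv2.imread('pics/w32.png');cv2.imwrite('pics/w32z.png',cv2.resize(t[150:310,200:450],(800,512),interpolation=cv2.INTER_CUBIC))
snap('top','t32')
E
```

```text
51.425 [0.4213 0.1126 0.0594] [3.136e+00 3.000e-03 1.621e+00] F [ 6.57 -4.49  1.01] T [-1.29 -0.57 -2.64] 0.0284 [  5.5  -23.89 -24.9    1.71   1.33  -2.71]
```

Request:
{"fn": "arm_command", "kwargs": {"plan": [0,0,0,0,0,8,0.5,0,0,0,0,0,0,0.4,0,0,-4,0,0,0,0,0,0,-5,0,0,0,0,0,0,-4,0,0,0,0]}}

```text
time: 52.15
tool_pos: [0.4183, 0.1149, 0.1899]
ee_rot: [3.142, -0.001, 1.493]
wrist_force: [0.3, 0.4, -0.2]
width: 0.0754
```

```bash
python3 st.py
python3 - <<'E'
from h import *
o=robot.get_obs();s=snap('wrist','w33');pickle.dump((o,s),open('w33.pkl','wb'))
s=snap('scene','s33');pickle.dump(s,open('scene33.pkl','wb'));s=snap('top','t33');pickle.dump(s,open('top33.pkl','wb'))
E
```

```text
52.15 [0.4183 0.1149 0.1899] [ 3.142e+00 -1.000e-03  1.493e+00] F [ 0.33  0.39 -0.2 ] T [-0.12  0.08 -0.  ] 0.0754 [  0.09 -22.99 -28.92   0.08  -0.38  -0.  ]
```

Run:
```python
from h import *
t=ld('top33');s=ld('scene33')
im=t['pixels'][:,:,::-1]
cv2.imwrite('pics/t33z.png',np.hstack([cv2.resize(im[180:250,140:230],(450,350),interpolation=cv2.INTER_CUBIC),cv2.resize(im[130:220,410:480],(350,450),interpolation=cv2.INTER_CUBIC)[:350]]))
im=s['pixels'][:,:,::-1]
cv2.imwrite('pics/s33z.png',cv2.resize(im[200:300,410:490],(640,800),interpolation=cv2.INTER_CUBIC)[:590])
print(onz(t,170,211,.122))
```

```text
[0.4879 0.3436 0.122 ]
```

```bash
python3 - <<'E'
from h import *
t=ld('top33'); print(onz(t,168.3,211.6,.122), onz(t,146,182,.122),onz(t,214,184,.122))
c=lambda u,v:(u/5-.1+410-90,v/5-.1+130)
print('R1',onz(t,(570-450)/5+410,103/5+130,.122))
E
python3 plan.py .487 .342 .20 1.66 5 0
```

```text
[0.4866 0.3476 0.122 ] [0.5586 0.401  0.122 ] [0.5498 0.2404 0.122 ]
R1 [ 0.6191 -0.2936  0.122 ]
dyaw deg 9.6 dist 0.237
end [0.4871 0.3415 0.2002]
4.6,1,-0.2,0,0,-2,0, 4.6,1.1,-0.2,0,0,-2,0, 4.6,1.3,-0.1,0,0,-2,0, 4.5,1.5,-0.2,0,0,-1.5,0, 4.4,1.6,-0.2,0,0,-2,0
```

Request:
{"fn": "arm_command", "kwargs": {"plan": [4.6,1,-0.2,0,0,-2,0,4.6,1.1,-0.2,0,0,-2,0,4.6,1.3,-0.1,0,0,-2,0,4.5,1.5,-0.2,0,0,-1.5,0,4.4,1.6,-0.2,0,0,-2,0,0,0,0,0,0,0,0]}}

```text
time: 53.05
tool_pos: [0.4856, 0.3427, 0.1936]
ee_rot: [-3.136, 0.002, 1.66]
wrist_force: [-0.8, -1.5, 0.0]
width: 0.0937
```

```bash
python3 st.py
python3 - <<'E'
from h import *
o=robot.get_obs();s=snap('wrist','w34');pickle.dump((o,s),open('w34.pkl','wb'))
E
```

```text
53.05 [0.4856 0.3427 0.1936] [-3.136e+00  2.000e-03  1.660e+00] F [-0.79 -1.47  0.04] T [-0.06  0.03 -0.01] 0.0937 [  0.91 -38.31 -31.28   0.29  -0.2    0.04]
```

Run:
```python
from h import *
o,s=pickle.load(open('w34.pkl','rb'));T=Tw(o)
print('can',onz(s,326,205,.120,T)); print('edges',onz(s,284,205,.118,T),onz(s,369,205,.118,T))
print('stock',onz(s,468,256,.122,T),onz(s,393,335,.122,T),'stamp',onz(s,455,165,.07,T))
```

```text
can [0.4889 0.349  0.12  ]
edges [0.4591 0.3457 0.118 ] [0.5195 0.3512 0.118 ]
stock [0.5954 0.3205 0.122 ] [0.5507 0.2494 0.122 ] stamp [0.5935 0.3784 0.07  ]
```

Request:
{"fn": "arm_command", "kwargs": {"plan": [0.5,0.4,3,0,0,0,0,0,0,4,0,0,0,0,0,0,3.7,0,0,0,0,0,0,0,0,0,0,0]}}

```text
time: 53.6
tool_pos: [0.4873, 0.343, 0.0858]
ee_rot: [-3.132, 0.005, 1.654]
wrist_force: [0.1, -0.1, -0.1]
width: 0.0939
```

Request:
{"fn": "arm_command", "kwargs": {"plan": [0,0,0,0,0,0,1,0,0,0,0,0,0,1,0,0,0,0,0,0,1]}}

```text
time: 53.98
tool_pos: [0.4911, 0.3463, 0.0924]
ee_rot: [3.139, -0.001, 1.654]
wrist_force: [-1.7, 0.4, 1.2]
width: 0.0671
```

Request:
{"fn": "arm_command", "kwargs": {"plan": [0,0,-2,0,0,0,1,0,0,-4,0,0,0,1,0,0,-4.5,0,0,0,1,0,0,-4.5,0,0,0,1,0,0,0,0,0,0,1]}}

```text
time: 54.6
tool_pos: [0.4922, 0.347, 0.2454]
ee_rot: [3.133, -0.004, 1.655]
wrist_force: [0.3, 0.4, -2.9]
width: 0.0658
```

```bash
python3 st.py; python3 plan.py .4562 -.0216 .242 1.24 8 1
```

```text
54.6 [0.4922 0.347  0.2454] [ 3.133 -0.004  1.655] F [ 0.34  0.44 -2.91] T [-0.04  0.    0.01] 0.0658 [-4.000e-02 -4.042e+01 -3.224e+01  7.000e-02  2.100e-01 -0.000e+00]
dyaw deg -23.8 dist 0.37
end [ 0.4563 -0.022   0.2422]
-4.6,-0.8,0,0,0,3,1, -4.5,-0.6,0,0,0,3,1, -4.7,-0.4,0,0,0,3,1, -4.6,-0.1,0.1,0,0,3,1, -4.6,0.1,0,0,0,3,1, -4.6,0.4,0,0,0,3,1, -4.6,0.6,0,0,0,3,1, -4.6,0.9,0,0,0,3,1
```

Request:
{"fn": "arm_command", "kwargs": {"plan": [-4.6,-0.8,0,0,0,3,1,-4.5,-0.6,0,0,0,3,1,-4.7,-0.4,0,0,0,3,1,-4.6,-0.1,0.1,0,0,3,1,-4.6,0.1,0,0,0,3,1,-4.6,0.4,0,0,0,3,1,-4.6,0.6,0,0,0,3,1,-4.6,0.9,0,0,0,3,1]}}

```text
time: 55.6
tool_pos: [0.4517, -0.023, 0.2355]
ee_rot: [-3.134, -0.0, 1.236]
wrist_force: [0.8, -0.9, -4.5]
width: 0.0661
```

Request:
{"fn": "arm_command", "kwargs": {"plan": [0,0,0,0,0,0,1,0,0,0,0,0,0,1]}}

```text
time: 55.85
tool_pos: [0.4537, -0.0227, 0.2373]
ee_rot: [-3.138, -0.0, 1.235]
wrist_force: [-0.6, 0.5, -3.5]
width: 0.0658
```

```bash
python3 st.py
python3 - <<'E'
from h import *
o=robot.get_obs();s=snap('wrist','w35');pickle.dump((o,s),open('w35.pkl','wb'));snap('top','t35');s=snap('scene','s35')
E
```

```text
55.85 [ 0.4537 -0.0227  0.2373] [-3.138 -0.     1.235] F [-0.59  0.54 -3.51] T [-0.05  0.04 -0.01] 0.0658 [-6.300e-01 -2.642e+01 -3.203e+01  2.000e-02  1.000e-02 -0.000e+00]
```

Run:
```python
from h import *
o,s=pickle.load(open('w35.pkl','rb'));T=Tw(o)
x=np.array([.996,.088]);y=np.array([-.088,.996]);O=np.array([.453,.0163])
def rk(p): d=p[:2]-O; return (np.array([d@x,d@y])*1000).round(1)
for n,p,z in[('stop edge a',(266,163),.084),('stop edge b',(357,122),.084),('stop outer a',(258,141),.084),('stop outer b',(348,101),.084),('can lid',(320,275),.266),('lid2',(320,272),.267)]:
    q=onz(s,*p,z,T);print(n,q,rk(q))
t=cv2.imread('pics/w35.png');cv2.imwrite('pics/w35z.png',cv2.resize(t[80:240,180:430],(800,512),interpolation=cv2.INTER_CUBIC))
```

```text
stop edge a [0.4143 0.0146 0.084 ] [-38.7   1.7]
stop edge b [0.5034 0.0222 0.084 ] [50.7  1.4]
stop outer a [0.4148 0.0354 0.084 ] [-36.4  22.4]
stop outer b [0.5014 0.0418 0.084 ] [50.5 21.1]
can lid [ 0.4549 -0.019   0.266 ] [ -1.2 -35.3]
lid2 [ 0.4555 -0.0172  0.267 ] [ -0.5 -33.6]
```

Run:
```python
from h import *
o,s=pickle.load(open('w35.pkl','rb'));T=Tw(o)
x=np.array([.996,.088]);y=np.array([-.088,.996]);O=np.array([.453,.0163])
def rk(p): d=p[:2]-O; return (np.array([d@x,d@y])*1000).round(1)
z3=lambda u,v:((u+.5)/3.2-.5+180,(v+.5)/3.2-.5+80)
for n,p,z in[('Rrail',(556,165),.073),('Rrail',(620,315),.073),('Rrail',(670,470),.073),('Lrail',(283,275),.073),('Lrail',(308,325),.073),('screw',(672,264),.008),('hs1',(241,187),.034),('hs2',(448,92),.034)]:
    q=onz(s,*z3(*p),z,T);print(n,q,rk(q))
# from w1 and w13
o,s=pickle.load(open('w13.pkl','rb'));T=Tw(o)
print('w13')
t=s['pixels'][:,:,::-1];cv2.imwrite('pics/w13y.png',cv2.resize(t[130:290,0:250],(800,512),interpolation=cv2.INTER_CUBIC))
```

```text
Rrail [0.4986 0.0145 0.073 ] [45.3 -5.8]
Rrail [ 0.5032 -0.0335  0.073 ] [ 45.6 -54. ]
Rrail [ 0.5036 -0.0852  0.073 ] [  41.5 -105.5]
Lrail [0.4131 0.0104 0.073 ] [-40.3  -2.4]
Lrail [ 0.4146 -0.006   0.073 ] [-40.2 -18.8]
screw [ 0.5303 -0.0383  0.008 ] [ 72.2 -61.2]
hs1 [0.403 0.037 0.034] [-48.  25.]
hs2 [0.4757 0.0431 0.034 ] [25.  24.7]
w13
```

Request:
{"fn": "arm_command", "kwargs": {"plan": [0.15,0.32,0,0,0,0,1,0,0,3,0,0,0,1,0,0,3,0,0,0,1,0,0,2,0,0,0,1,0,0,0,0,0,0,1]}}

```text
time: 56.62
tool_pos: [0.4569, -0.022, 0.1576]
ee_rot: [-3.137, 0.001, 1.237]
wrist_force: [0.8, 0.8, -2.0]
width: 0.0658
```

```bash
python3 st.py
python3 - <<'E'
from h import *
o=robot.get_obs();s=snap('wrist','w36');pickle.dump((o,s),open('w36.pkl','wb'));s=snap('scene','s36')
t=cv2.imread('pics/s36.png');cv2.imwrite('pics/s36z.png',cv2.resize(t[120:270,240:440],(800,600),interpolation=cv2.INTER_CUBIC))
E
```

```text
56.625 [ 0.4569 -0.022   0.1576] [-3.137e+00  1.000e-03  1.237e+00] F [ 0.83  0.78 -1.97] T [-0.07  0.05 -0.02] 0.0658 [ -0.04 -26.63 -30.95   0.08  -0.09   0.  ]
```

Request:
{"fn": "arm_command", "kwargs": {"plan": [0,0,2,0,0,0,1,0,0,2,0,0,0,1,0,0,1.2,0,0,0,1,0,0,0,0,0,0,1]}}

```text
time: 57.22
tool_pos: [0.4579, -0.0226, 0.1074]
ee_rot: [-3.141, -0.0, 1.236]
wrist_force: [0.2, 0.1, -2.6]
width: 0.0655
```

Request:
{"fn": "arm_command", "kwargs": {"plan": [0,0,0.4,0,0,0,1,0,0,0,0,0,0,1]}}

```text
time: 57.48
tool_pos: [0.4584, -0.0227, 0.104]
ee_rot: [3.141, -0.0, 1.235]
wrist_force: [1.1, -0.1, -3.1]
width: 0.0657
```

Request:
{"fn": "arm_command", "kwargs": {"plan": [0,0,0.3,0,0,0,1,0,0,0,0,0,0,1]}}

```text
time: 57.72
tool_pos: [0.4582, -0.0227, 0.1006]
ee_rot: [3.141, -0.0, 1.235]
wrist_force: [0.5, -0.5, -3.8]
width: 0.0662
```

Request:
{"fn": "arm_command", "kwargs": {"plan": [0,0,0.2,0,0,0,1,0,0,0,0,0,0,1]}}

```text
time: 57.98
tool_pos: [0.4583, -0.0227, 0.1006]
ee_rot: [3.141, -0.0, 1.235]
wrist_force: [-2.4, 0.4, 7.3]
width: 0.066
```

Standing (Fz +7). Release: open and rise.

Request:
{"fn": "arm_command", "kwargs": {"plan": [0,0,-0.1,0,0,0,0.15,0,0,0,0,0,0,0.15,0,0,0,0,0,0,0,0,0,-4,0,0,0,0,0,0,-5,0,0,0,0,0,0,-4,0,0,0,0]}}

```text
time: 58.72
tool_pos: [0.4582, -0.0227, 0.2313]
ee_rot: [3.14, -0.0, 1.236]
wrist_force: [1.2, -0.2, -0.3]
width: 0.0943
```

```bash
python3 st.py
python3 - <<'E'
from h import *
o=robot.get_obs();s=snap('wrist','w37');pickle.dump((o,s),open('w37.pkl','wb'))
E
```

```text
58.725 [ 0.4582 -0.0227  0.2313] [ 3.14  -0.     1.236] F [ 1.17 -0.2  -0.29] T [-0.12  0.08  0.04] 0.0943 [  0.09 -25.45 -29.04   0.08  -0.38  -0.  ]
```

```bash
python3 - <<'E'
from h import *
o,s=pickle.load(open('w37.pkl','rb'));T=Tw(o)
x=np.array([.996,.088]);y=np.array([-.088,.996]);O=np.array([.453,.0163])
def rk(p): d=p[:2]-O; return (np.array([d@x,d@y])*1000).round(1)
q=onz(s,318.5,200.5,.130,T);print(q,rk(q))
E
python3 plan.py .507 -.35 .205 1.66 8 0
```

```text
[ 0.4578 -0.0211  0.13  ] [  1.5 -37.7]
dyaw deg 24.3 dist 0.332
end [ 0.5071 -0.3502  0.2045]
-3.7,1.9,0.4,0,0,-3,0, -3.7,1.7,0.4,0,0,-3,0, -3.9,1.5,0.5,0,0,-3,0, -3.9,1.3,0.4,0,0,-3,0, -4,1,0.4,0,0,-3,0, -4,0.9,0.4,0,0,-3,0, -4.1,0.7,0.4,0,0,-3.5,0, -4.1,0.4,0.5,0,0,-3,0
```

Request:
{"fn": "arm_command", "kwargs": {"plan": [-3.7,1.9,0.4,0,0,-3,0,-3.7,1.7,0.4,0,0,-3,0,-3.9,1.5,0.5,0,0,-3,0,-3.9,1.3,0.4,0,0,-3,0,-4,1,0.4,0,0,-3,0,-4,0.9,0.4,0,0,-3,0,-4.1,0.7,0.4,0,0,-3.5,0,-4.1,0.4,0.5,0,0,-3,0]}}

```text
time: 59.78
tool_pos: [0.5041, -0.3511, 0.1946]
ee_rot: [-3.141, -0.001, 1.665]
wrist_force: [-0.3, 0.0, -0.1]
width: 0.0939
```

Request:
{"fn": "arm_command", "kwargs": {"plan": [0,0,0,0,0,0,0,0,0,0,0,0,0,0]}}

```text
time: 60.02
tool_pos: [0.5039, -0.3492, 0.1948]
ee_rot: [-3.141, -0.001, 1.663]
wrist_force: [0.7, 0.2, -0.6]
width: 0.094
```

```bash
python3 st.py
python3 - <<'E'
from h import *
o=robot.get_obs();s=snap('wrist','w38');pickle.dump((o,s),open('w38.pkl','wb'))
E
```

```text
60.025 [ 0.5039 -0.3492  0.1948] [-3.141e+00 -1.000e-03  1.663e+00] F [ 0.69  0.19 -0.64] T [-0.08  0.09 -0.02] 0.094 [-6.600e-01 -3.927e+01 -3.008e+01 -1.000e-02  3.000e-02 -0.000e+00]
```

```bash
python3 - <<'E'
import pickle
from h import *
o,s=pickle.load(open('w38.pkl','rb'))
T=Tw(o)
print(onz(s,321,217,.122,T),onz(s,497,152,.122,T),o['tool_pos'],o['ee_rot'])
E
cat plan.py; python3 st.py; python3 plan.py .506 -.351 .0924 1.66 4 0
```

```text
[ 0.5048 -0.3516  0.122 ] [ 0.6192 -0.2945  0.122 ] [ 0.50390046 -0.34915234  0.19481278] [-3.14105587e+00 -1.44094466e-03  1.66264836e+00]
import sys
from h import *
# usage: plan.py x y z yaw n g  -> rows (0.1cm, 0.5deg rounding, carried)
def plan(x,y,z,yaw,n,g,o=None):
    o=o or robot.get_obs(); p=o['tool_pos'].copy(); a=o['ee_rot'][2]
    tgt=np.array([x,y,z]); rows=[]
    dy=(yaw-a+np.pi)%(2*np.pi)-np.pi
    print('dyaw deg',np.degrees(dy).round(1),'dist',np.linalg.norm(tgt-p).round(3))
    Rm=R.from_euler('xyz',o['ee_rot']).as_matrix(); p0=p.copy();a0=a;rd=0
    for i in range(1,n+1):
        w=p0+(tgt-p0)*i/n-p
        t=np.round(Rm.T@w*100,1); p=p+Rm@(t/100)
        r=np.round((-np.degrees(dy)*i/n-rd)*2)/2; rd+=r
        Rm=Rm@R.from_rotvec([0,0,np.radians(r)]).as_matrix()
        rows.append([*t,0,0,r,g])
    print('end',p.round(4)); print(', '.join('%g,%g,%g,0,0,%g,%g'%(q[0]+0,q[1]+0,q[2]+0,q[5]+0,q[6]) for q in rows))
if __name__=='__main__':
    a=list(map(float,sys.argv[1:])); plan(*a[:4],int(a[4]),a[5])
60.075 [ 0.5041 -0.3488  0.1954] [ 3.142e+00 -1.000e-03  1.664e+00] F [ 0.07  0.42 -0.29] T [-0.02 -0.   -0.03] 0.0937 [-5.000e-01 -3.935e+01 -3.004e+01  1.000e-02  4.000e-02  0.000e+00]
dyaw deg -0.2 dist 0.103
end [ 0.5063 -0.3505  0.0923]
-0.1,0,2.6,0,0,0,0, 0,0.1,2.5,0,0,0,0, -0.1,0,2.6,0,0,0,0, 0,0.1,2.6,0,0,0,0
```

View pics/w38.png

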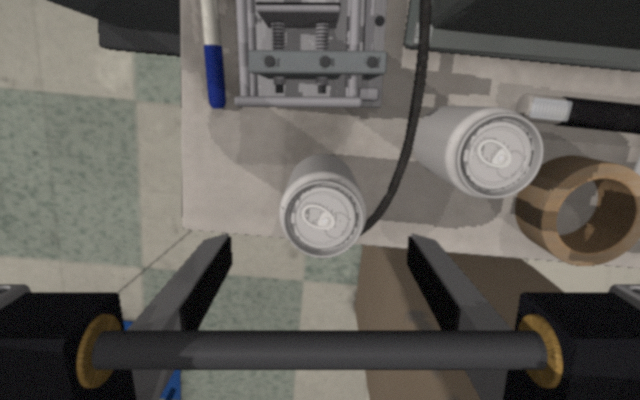

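Request:
{"fn": "arm_command", "kwargs": {"plan": [-0.2,0,2.6,0,0,0,0,0,0,2.5,0,0,0,0,0,0.1,2.6,0,0,0,0,0,0,2.6,0,0,0,0,0,0,0,0,0,0,0,0,0,0,0,0,0,1,0,0,0,0,0,0,1,0,0,0,0,0,0,1]}}

```text
time: 61.08
tool_pos: [0.5058, -0.352, 0.0938]
ee_rot: [3.14, 0.002, 1.663]
wrist_force: [0.3, -0.0, 0.6]
width: 0.0675
```

```bash
python3 st.py;  python3 plan.py .506 -.351 .24 1.66 4 1
```

```text
61.075 [ 0.5058 -0.352   0.0938] [3.140e+00 2.000e-03 1.663e+00] F [ 0.26 -0.03  0.56] T [-0.06 -0.37  0.1 ] 0.0675 [ 6.000e-02 -4.100e+01 -2.905e+01  4.000e-02  6.000e-02  0.000e+00]
dyaw deg -0.2 dist 0.146
end [ 0.5064 -0.3507  0.2398]
0,0,-3.7,0,0,0,1, 0,0,-3.6,0,0,0,1, 0.1,0,-3.7,0,0,0,1, 0,0.1,-3.6,0,0,0,1
```

Request:
{"fn": "arm_command", "kwargs": {"plan": [0,0,0,0,0,0,1,0,0,-3.7,0,0,0,1,0,0,-3.6,0,0,0,1,0,0,-3.7,0,0,0,1,0,0,-3.7,0,0,0,1,0,0,0,0,0,0,1]}}

```text
time: 61.82
tool_pos: [0.5062, -0.3525, 0.2425]
ee_rot: [3.137, 0.004, 1.663]
wrist_force: [0.5, 0.4, -4.2]
width: 0.066
```

```bash
python3 st.py;  python3 plan.py .465 -.089 .24 1.66 6 1
```

```text
61.825 [ 0.5062 -0.3525  0.2425] [3.137 0.004 1.663] F [ 0.48  0.36 -4.22] T [-0.09  0.05  0.05] 0.066 [-3.000e-02 -4.206e+01 -3.223e+01  3.000e-02  2.600e-01 -0.000e+00]
dyaw deg -0.2 dist 0.267
end [ 0.4648 -0.0892  0.2402]
4.4,-0.3,0,0,0,0,1, 4.5,-0.3,0,0,0,0,1, 4.4,-0.2,0.1,0,0,0,1, 4.4,-0.3,0,0,0,0,1, 4.5,-0.3,0,0,0,0,1, 4.4,-0.3,0,0,0,0,1
```

Request:
{"fn": "arm_command", "kwargs": {"plan": [4.4,-0.3,0,0,0,0,1,4.5,-0.3,0,0,0,0,1,4.4,-0.2,0,0,0,0,1,4.4,-0.3,0,0,0,0,1,4.5,-0.3,0,0,0,0,1,4.2,-0.3,0,0,0,0,1,0,0,0,0,0,0,1,0,0,0,0,0,0,1]}}

```text
time: 62.82
tool_pos: [0.4633, -0.0904, 0.2374]
ee_rot: [-3.139, -0.001, 1.663]
wrist_force: [0.6, -0.3, -3.3]
width: 0.0655
```

```bash
python3 st.py;  python3 -c "
from h import *
import pickle
o=robot.get_obs(); s=snap('wrist','w39'); pickle.dump((o,s),open('w39.pkl','wb'))"; python3 plan.py .465 -.089 .1006 1.66 5 1
```

```text
62.825 [ 0.4633 -0.0904  0.2374] [-3.139e+00 -1.000e-03  1.663e+00] F [ 0.56 -0.26 -3.31] T [-0.07  0.04 -0.01] 0.0655 [  0.59 -28.58 -32.01   0.11   0.09   0.  ]
dyaw deg -0.1 dist 0.137
end [ 0.465  -0.0886  0.1008]
0,0,2.7,0,0,0,1, 0.1,0.1,2.8,0,0,0,1, 0,0,2.7,0,0,0,1, 0,0.1,2.8,0,0,0,1, 0.1,0,2.7,0,0,0,1
```

View pics/w39.png

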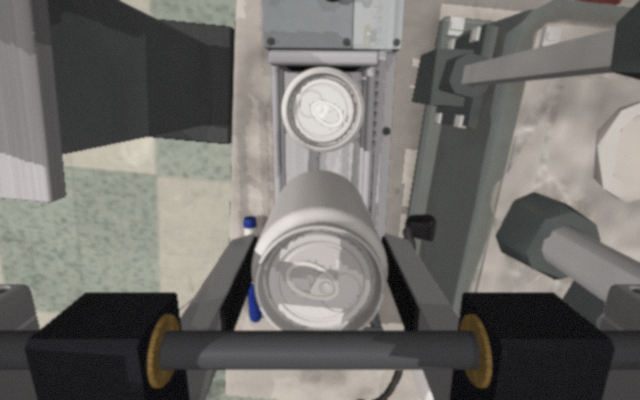

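Run:
```python
import pickle
from h import *
o,s=pickle.load(open('w39.pkl','rb'))
T=Tw(o)
print(onz(s,321,109,.130,T),onz(s,320,278,.2656,T))
for v in (150,200): print([onz(s,u,v,.073,T)[:2].round(4) for u in (279,379)])
```

```text
[ 0.4571 -0.0195  0.13  ] [ 0.4629 -0.088   0.2656]
[array([ 0.4219, -0.0612]), array([ 0.5145, -0.0525])]
[array([ 0.425 , -0.1094]), array([ 0.5211, -0.1003])]
```

Request:
{"fn": "arm_command", "kwargs": {"plan": [-0.1,0.1,2.7,0,0,0,1,0,0,2.8,0,0,0,1,0,0,2.7,0,0,0,1,0,0,2.7,0,0,0,1,0,0,0,0,0,0,1,0,0,0,0,0,0,1]}}

```text
time: 63.62
tool_pos: [0.4656, -0.092, 0.1312]
ee_rot: [3.141, 0.0, 1.662]
wrist_force: [0.3, 0.2, -3.3]
width: 0.066
```

```bash
python3 st.py;  python3 plan.py .465 -.091 .1015 1.66 2 1
```

```text
63.625 [ 0.4656 -0.092   0.1312] [3.141 0.    1.662] F [ 0.28  0.25 -3.31] T [-0.06  0.04  0.02] 0.066 [ -0.04 -27.98 -30.12   0.05   0.1   -0.  ]
dyaw deg -0.1 dist 0.03
end [ 0.4645 -0.0911  0.1012]
0.1,0,1.5,0,0,0,1, 0,-0.1,1.5,0,0,0,1
```

Request:
{"fn": "arm_command", "kwargs": {"plan": [0,0,1.5,0,0,0,1,0,0,1.3,0,0,0,1,0,0,0,0,0,0,1,0,0,0,0,0,0,1]}}

```text
time: 64.12
tool_pos: [0.4648, -0.091, 0.1022]
ee_rot: [-3.141, -0.0, 1.663]
wrist_force: [-0.2, -0.2, -3.7]
width: 0.0657
```

```bash
python3 st.py
```

```text
64.125 [ 0.4648 -0.091   0.1022] [-3.141 -0.     1.663] F [-0.25 -0.19 -3.72] T [-0.05  0.03 -0.04] 0.0657 [-1.000e-02 -2.898e+01 -3.044e+01  5.000e-02  5.000e-02 -0.000e+00]
```

Request:
{"fn": "arm_command", "kwargs": {"plan": [0,0,0.1,0,0,0,1,0,0,0,0,0,0,1,0,0,0,0,0,0,0.5,0,0,0,0,0,0,0,0,0,0,0,0,0,0,0,0,0,0,0,0,0]}}

```text
time: 64.88
tool_pos: [0.4655, -0.0913, 0.1021]
ee_rot: [3.14, 0.0, 1.663]
wrist_force: [1.0, -0.4, -0.5]
width: 0.0918
```

```bash
python3 st.py
```

```text
64.875 [ 0.4655 -0.0913  0.1021] [3.14  0.    1.663] F [ 1.04 -0.44 -0.46] T [-0.03  0.01  0.02] 0.0918 [ -0.   -27.49 -28.9    0.06   0.04  -0.  ]
```

Request:
{"fn": "arm_command", "kwargs": {"plan": [0,0,-4.5,0,0,0,0,0,0,-5,0,0,0,0,0,0,-2,0,0,0,0,-5,0,0,0,0,0,0,-5,0,0,0,0,0,0,-5,0,0,0,0,0,0,-5,0,0,0,0,0,0,0,0,0,0,0,0,0]}}

```text
time: 65.88
tool_pos: [0.483, -0.2933, 0.2156]
ee_rot: [-3.14, -0.0, 1.659]
wrist_force: [-0.4, 0.5, -0.8]
width: 0.0941
```

```bash
python3 st.py;  python3 -c "
from h import *
import pickle
o=robot.get_obs(); s=snap('wrist','w40'); pickle.dump((o,s),open('w40.pkl','wb'))
s=snap('top','t40')"; python3 plan.py .619 -.295 .2 1.66 5 0
```

```text
65.875 [ 0.483  -0.2933  0.2156] [-3.14  -0.     1.659] F [-0.37  0.48 -0.8 ] T [-0.06  0.02 -0.01] 0.0941 [ -1.22 -34.94 -30.88  -0.2   -0.14  -0.11]
dyaw deg -0.1 dist 0.137
end [ 0.6193 -0.2949  0.2002]
-0.3,2.7,0.3,0,0,0,0, -0.4,2.7,0.3,0,0,0,0, -0.3,2.7,0.4,0,0,0,0, -0.4,2.7,0.3,0,0,0,0, -0.3,2.7,0.3,0,0,0,0
```

View pics/w40.png

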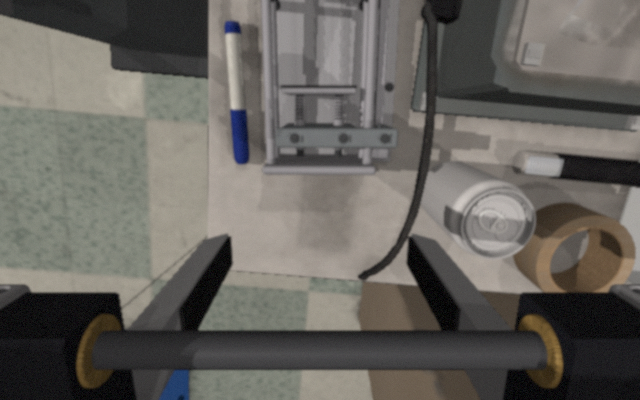

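View pics/t40.png

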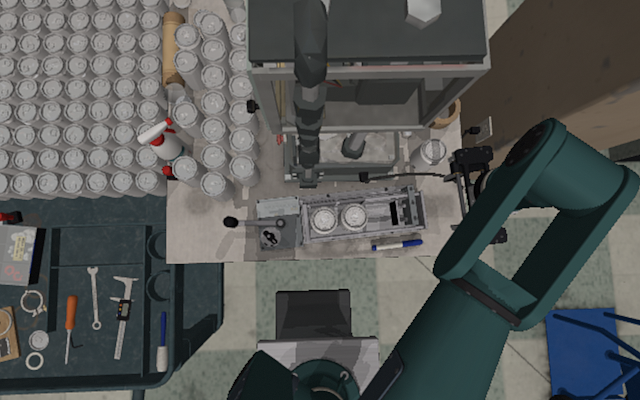

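```bash
python3 - <<'E'
import cv2,numpy as np
a=cv2.imread('pics/w38.png')[130:290,420:640];b=cv2.imread('pics/w40.png')[140:300,420:640]
cv2.imwrite('pics/c40.png',np.hstack([cv2.resize(a,None,fx=1.8,fy=1.8,interpolation=2),cv2.resize(b,None,fx=1.8,fy=1.8,interpolation=2)]))
E
grep -n def h.py
```

```text
3:def snap(n,f):
6:def K(s):
8:def ray(s,u,v,Tw=None):
12:def onz(s,u,v,z,Tw=None):
14:def proj(s,p,Tw=None):
18:def Tw(o):
20:def ld(n): return pickle.load(open(n+'.pkl','rb'))
21:def tri(*rs):
```

View pics/c40.png

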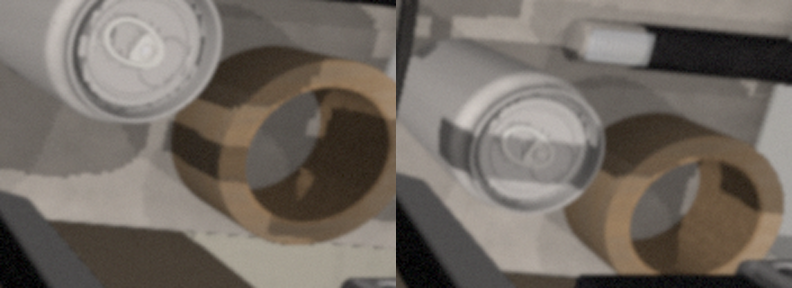

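```bash
sed -n 6,30p h.py
python3 - <<'E'
import pickle
from h import *
L=[]
for n,u,v in (('w38',598,216),('w40',587,258)):
    o,s=ld(n); L.append(ray(s,u,v,Tw(o)))
    for z in (.03,.05,.07,.09): print(n,onz(s,u,v,z,Tw(o)))
print(tri(*L))
o,s=ld('w40');T=Tw(o)
print('R1',onz(s,496,220,.122,T))
for u,v in ((609,396),(632,160)):pass
E
```

```text
def K(s):
    f=200/np.tan(np.radians(s['fov_y']/2)); return f,s['cx'],s['cy']
def ray(s,u,v,Tw=None):
    f,cx,cy=K(s); d=np.array([(u-cx)/f,-(v-cy)/f,-1.])
    M=np.linalg.inv(s['camera_from_world']) if 'camera_from_world' in s else Tw@s['tool_from_camera']
    return M[:3,3],M[:3,:3]@d
def onz(s,u,v,z,Tw=None):
    c,d=ray(s,u,v,Tw); return (c+d*(z-c[2])/d[2]).round(4)
def proj(s,p,Tw=None):
    M=s['camera_from_world'] if 'camera_from_world' in s else np.linalg.inv(Tw@s['tool_from_camera'])
    q=M[:3,:3]@np.asarray(p)+M[:3,3]; f,cx,cy=K(s); return np.array([cx+f*q[0]/-q[2],cy-f*q[1]/-q[2]])
from scipy.spatial.transform import Rotation as R
def Tw(o):
    T=np.eye(4);T[:3,:3]=R.from_euler('xyz',o['ee_rot']).as_matrix();T[:3,3]=o['tool_pos'];return T
def ld(n): return pickle.load(open(n+'.pkl','rb'))
def tri(*rs):
    A=np.zeros((3,3));b=np.zeros(3)
    for c,d in rs:
        d=d/np.linalg.norm(d);P=np.eye(3)-np.outer(d,d);A+=P;b+=P@c
    return np.linalg.solve(A,b)
w38 [ 0.7778 -0.3553  0.03  ]
w38 [ 0.761  -0.3504  0.05  ]
w38 [ 0.7443 -0.3454  0.07  ]
w38 [ 0.7275 -0.3405  0.09  ]
w40 [ 0.7762 -0.3533  0.03  ]
w40 [ 0.7593 -0.3456  0.05  ]
w40 [ 0.7425 -0.3379  0.07  ]
w40 [ 0.7257 -0.3302  0.09  ]
[ 0.78805977 -0.3584733   0.01681445]
R1 [ 0.6196 -0.293   0.122 ]
```

Request:
{"fn": "arm_command", "kwargs": {"plan": [-0.3,2.7,0.3,0,0,0,0,-0.3,2.7,0.3,0,0,0,0,-0.3,2.7,0.4,0,0,0,0,-0.4,2.7,0.3,0,0,0,0,0,2.7,0.3,0,0,0,0,0,0,0,0,0,0,0]}}

```text
time: 66.72
tool_pos: [0.6201, -0.2885, 0.1996]
ee_rot: [-3.141, -0.001, 1.667]
wrist_force: [-0.7, -0.2, 0.2]
width: 0.0943
```

```bash
python3 st.py;  python3 -c "
from h import *
import pickle
o=robot.get_obs(); s=snap('wrist','w41'); pickle.dump((o,s),open('w41.pkl','wb'))"
```

```text
66.725 [ 0.6201 -0.2885  0.1996] [-3.141e+00 -1.000e-03  1.667e+00] F [-0.68 -0.2   0.19] T [-0.08  0.09  0.05] 0.0943 [  0.4  -46.55 -30.91   0.16  -0.08   0.05]
```

View pics/w41.png

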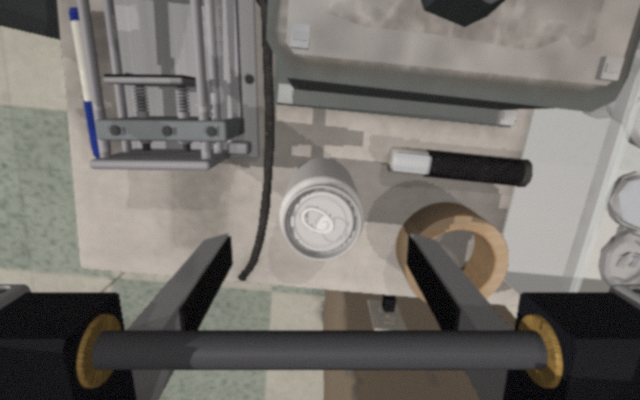

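```bash
python3 - <<'E'
from h import *
o,s=ld('w41');T=Tw(o)
print('R1',onz(s,322,220,.122,T))
for z in (.02,.05,.08): print(z,onz(s,427,240,z,T),onz(s,470,246,z,T))
o2,s2=ld('w40');
print(tri(ray(s,470,252,T),ray(s2,587,258,Tw(o2))))
E
python3 - <<'E'
import cv2
a=cv2.imread('pics/w41.png')[160:330,360:540]
cv2.imwrite('pics/c41.png',cv2.resize(a,None,fx=3,fy=3,interpolation=2))
E
```

```text
R1 [ 0.6221 -0.2947  0.122 ]
0.02 [ 0.7371 -0.34    0.02  ] [ 0.7831 -0.3422  0.02  ]
0.05 [ 0.7265 -0.329   0.05  ] [ 0.7685 -0.3311  0.05  ]
0.08 [ 0.7158 -0.318   0.08  ] [ 0.7539 -0.3199  0.08  ]
[ 0.78785594 -0.35509606  0.01464774]
```

View pics/c41.png

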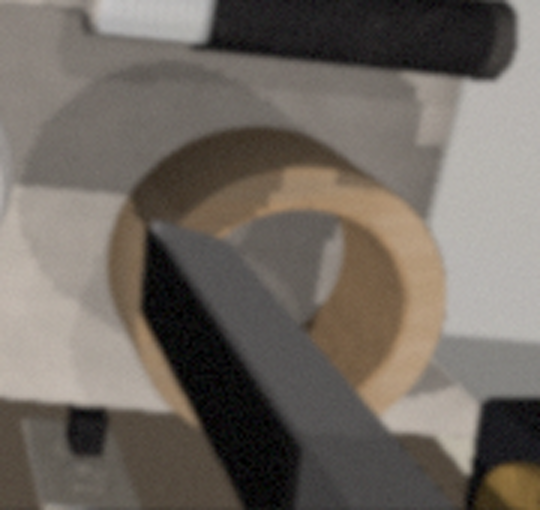

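```bash
python3 plan.py .6215 -.2948 .092 1.66 4 0
```

```text
dyaw deg -0.3 dist 0.108
end [ 0.6217 -0.2948  0.0922]
-0.1,0,2.7,0,0,0,0, -0.2,0.1,2.7,0,0,0,0, -0.1,0,2.7,0,0,0,0, -0.2,0.1,2.7,0,0,0.5,0
```

Request:
{"fn": "arm_command", "kwargs": {"plan": [-0.3,0.1,2.7,0,0,0,0,-0.3,0.1,2.7,0,0,0,0,0,0,2.7,0,0,0,0,0,0,2.6,0,0,0,0,0,0,0,0,0,0,0,0,0,0,0,0,0,1,0,0,0,0,0,0,1,0,0,0,0,0,0,1]}}

```text
time: 67.78
tool_pos: [0.6222, -0.2969, 0.0951]
ee_rot: [3.14, 0.001, 1.663]
wrist_force: [0.7, 0.5, 0.7]
width: 0.0673
```

Request:
{"fn": "arm_command", "kwargs": {"plan": [0,0,0,0,0,0,1,0,0,-3.7,0,0,0,1,0,0,-3.6,0,0,0,1,0,0,-3.7,0,0,0,1,0,0,-3.7,0,0,0,1,0,0,0,0,0,0,1]}}

```text
time: 68.53
tool_pos: [0.6228, -0.2973, 0.244]
ee_rot: [3.136, 0.004, 1.663]
wrist_force: [0.6, 0.3, -2.6]
width: 0.0659
```

```bash
python3 st.py;  python3 plan.py .50 -.300 .24 1.66 4 1; python3 plan.py .471 -.158 .24 1.66 4 1
```

```text
68.525 [ 0.6228 -0.2973  0.244 ] [3.136 0.004 1.663] F [ 0.6   0.26 -2.61] T [-0.07  0.03 -0.05] 0.0659 [-8.000e-02 -4.833e+01 -3.162e+01  4.000e-02  2.400e-01 -0.000e+00]
dyaw deg -0.2 dist 0.123
end [ 0.4996 -0.2997  0.2403]
0.2,-3.1,0.1,0,0,0,1, 0.2,-3,0.1,0,0,0,1, 0.2,-3.1,0,0,0,0,1, 0.3,-3.1,0.1,0,0,0,1
dyaw deg -0.2 dist 0.206
end [ 0.4713 -0.1577  0.2396]
3.8,-3.5,0.1,0,0,0,1, 3.8,-3.4,0,0,0,0,1, 3.9,-3.5,0.1,0,0,0,1, 3.8,-3.4,0.1,0,0,0,1
```

Request:
{"fn": "arm_command", "kwargs": {"plan": [0.3,-3.1,0,0,0,0,1,0.3,-3.1,0,0,0,0,1,0.3,-3.1,0,0,0,0,1,0.3,-3.1,0,0,0,0,1,4.6,-0.5,0,0,0,0,1,4.6,-0.5,0,0,0,0,1,4.6,-0.5,0,0,0,0,1,0,0,0,0,0,0,1]}}

```text
time: 69.53
tool_pos: [0.468, -0.1571, 0.238]
ee_rot: [-3.138, -0.003, 1.667]
wrist_force: [0.2, -1.5, -3.0]
width: 0.0659
```

Request:
{"fn": "arm_command", "kwargs": {"plan": [0,0,0,0,0,0,1]}}

```text
time: 69.65
tool_pos: [0.4688, -0.16, 0.2384]
ee_rot: [-3.139, -0.001, 1.663]
wrist_force: [-0.2, -0.4, -2.7]
width: 0.0659
```

```bash
python3 st.py;  python3 -c "
from h import *
import pickle
o=robot.get_obs(); s=snap('wrist','w42'); pickle.dump((o,s),open('w42.pkl','wb'))"; python3 plan.py .471 -.158 .1006 1.66 5 1
```

```text
69.65 [ 0.4688 -0.16    0.2384] [-3.139e+00 -1.000e-03  1.663e+00] F [-0.18 -0.37 -2.73] T [-0.03  0.03  0.04] 0.0659 [  0.55 -30.81 -31.75   0.11   0.11   0.  ]
dyaw deg -0.1 dist 0.138
end [ 0.4714 -0.1581  0.1008]
0,0.1,2.8,0,0,0,1, 0.1,0,2.7,0,0,0,1, 0,0.1,2.8,0,0,0,1, 0.1,0,2.8,0,0,0,1, 0,0.1,2.7,0,0,0,1
```

View pics/w42.png

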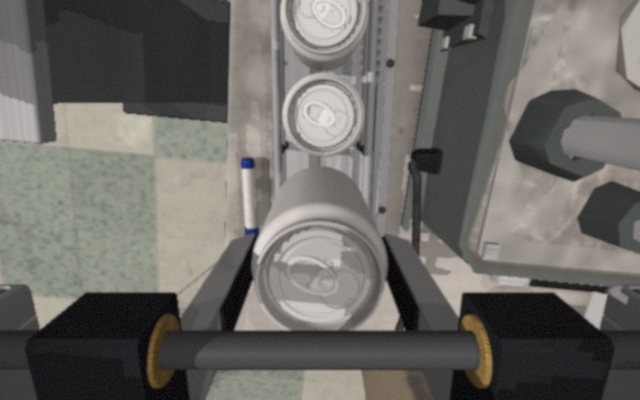

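Run:
```python
from h import *
o,s=ld('w42');T=Tw(o)
print(onz(s,324,20,.130,T),onz(s,323,113,.130,T),onz(s,320,276,.238-.0947+.122,T))
```

```text
[ 0.459 -0.028  0.13 ] [ 0.4644 -0.0918  0.13  ] [ 0.4684 -0.1573  0.2653]
```

Request:
{"fn": "arm_command", "kwargs": {"plan": [-0.2,0.1,2.7,0,0,0,1,0,0.1,2.8,0,0,0,1,0,0,2.7,0,0,0,1,0,0,2.7,0,0,0,1,0,0,0,0,0,0,1,0,0,0,0,0,0,1]}}

```text
time: 70.45
tool_pos: [0.4721, -0.1627, 0.1321]
ee_rot: [3.141, 0.0, 1.662]
wrist_force: [0.3, 0.5, -2.8]
width: 0.0659
```

```bash
python3 st.py;  python3 plan.py .471 -.1625 .103 1.66 2 1
```

```text
70.45 [ 0.4721 -0.1627  0.1321] [3.141 0.    1.662] F [ 0.29  0.52 -2.8 ] T [-0.07  0.06 -0.02] 0.0659 [ -0.04 -30.15 -29.89   0.05   0.11  -0.  ]
dyaw deg -0.1 dist 0.029
end [ 0.4711 -0.1628  0.1031]
0,-0.1,1.5,0,0,0,1, 0,0,1.4,0,0,0,1
```

Request:
{"fn": "arm_command", "kwargs": {"plan": [0,0,1.5,0,0,0,1,0,0,1.3,0,0,0,1,0,0,0,0,0,0,1,0,0,0,0,0,0,1,0,0,0,0,0,0,0.5,0,0,0,0,0,0,0,0,0,0,0,0,0,0,0,0,0,0,0,0,0]}}

```text
time: 71.45
tool_pos: [0.4719, -0.162, 0.104]
ee_rot: [3.141, 0.001, 1.663]
wrist_force: [0.4, -0.2, -0.7]
width: 0.0919
```

```bash
python3 st.py
```

```text
71.45 [ 0.4719 -0.162   0.104 ] [3.141e+00 1.000e-03 1.663e+00] F [ 0.42 -0.24 -0.72] T [-0.05  0.02  0.01] 0.0919 [  0.   -29.84 -28.93   0.06   0.05  -0.  ]
```

Request:
{"fn": "arm_command", "kwargs": {"plan": [0,0,-4.5,0,0,0,0,0,0,-5,0,0,0,0,0,0,-3,0,0,0,0,0,0,0,0,0,0,0]}}

```text
time: 71.95
tool_pos: [0.473, -0.1626, 0.2317]
ee_rot: [3.136, 0.003, 1.663]
wrist_force: [0.7, -0.6, -0.4]
width: 0.094
```

```bash
python3 st.py;  python3 -c "
from h import *
import pickle
o=robot.get_obs(); s=snap('wrist','w43'); pickle.dump((o,s),open('w43.pkl','wb'))"; python3 plan.py .40 .0 .24 2.7 6 0
```

```text
71.95 [ 0.473  -0.1626  0.2317] [3.136e+00 3.000e-03 1.663e+00] F [ 0.69 -0.58 -0.36] T [-0.06  0.03 -0.01] 0.094 [ 1.000e-02 -2.973e+01 -3.128e+01  6.000e-02  1.600e-01 -0.000e+00]
dyaw deg 59.4 dist 0.178
end [ 0.3998 -0.      0.2398]
2.8,-0.9,-0.2,0,0,-10,0, 2.9,-0.5,-0.2,0,0,-10,0, 3,0.1,-0.2,0,0,-9.5,0, 2.9,0.5,-0.1,0,0,-10,0, 2.7,1.1,-0.2,0,0,-10,0, 2.6,1.5,-0.2,0,0,-10,0
```

View pics/w43.png

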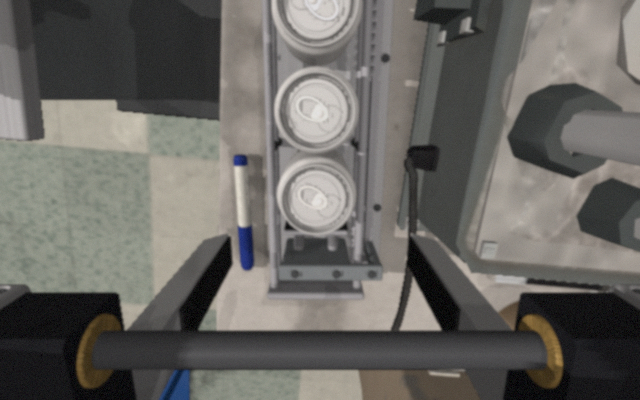

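Request:
{"fn": "arm_command", "kwargs": {"plan": [2.8,-0.9,0,0,0,-10,0,2.9,-0.5,0,0,0,-10,0,3,0.1,0,0,0,-9.5,0,2.9,0.5,0,0,0,-10,0,2.7,1.1,0,0,0,-10,0,2.6,1.5,0,0,0,-10,0,0,0,0,0,0,0,0]}}

```text
time: 72.88
tool_pos: [0.398, 0.0014, 0.2263]
ee_rot: [-3.141, -0.003, 2.703]
wrist_force: [0.7, 0.3, 0.6]
width: 0.0942
```

```bash
python3 st.py; python3 plan.py .419 .1147 .16 3.48 6 0
```

```text
72.875 [0.398  0.0014 0.2263] [-3.141e+00 -3.000e-03  2.703e+00] F [0.74 0.29 0.6 ] T [ 0.04  0.02 -0.05] 0.0942 [  0.7  -20.03 -30.19   0.16   0.23  -0.22]
dyaw deg 44.5 dist 0.133
end [0.4193 0.1145 0.1603]
0.5,1.9,1.1,0,0,-7.5,0, 0.2,1.9,1.1,0,0,-7.5,0, 0,1.9,1.1,0,0,-7.5,0, -0.3,1.9,1.1,0,0,-7,0, -0.4,1.9,1.1,0,0,-7.5,0, -0.8,1.7,1.1,0,0,-7.5,0
```

Request:
{"fn": "arm_command", "kwargs": {"plan": [0.5,1.9,1.1,0,0,-7.5,0,0.2,1.9,1.1,0,0,-7.5,0,0,1.9,1.1,0,0,-7.5,0,-0.3,1.9,1.1,0,0,-7.5,0,-0.4,1.9,1.1,0,0,-7.5,0,-0.8,1.7,0.8,0,0,-7.5,0,0,0,0,0,0,0,0.65,0,0,0,0,0,0,0.65]}}

```text
time: 73.88
tool_pos: [0.4207, 0.1125, 0.1649]
ee_rot: [-3.141, -0.001, -2.8]
wrist_force: [-0.2, -0.3, 0.1]
width: 0.0774
```

```bash
python3 st.py;  python3 -c "
from h import *
import pickle
o=robot.get_obs(); s=snap('wrist','w44'); pickle.dump((o,s),open('w44.pkl','wb'))
import cv2
cv2.imwrite('pics/c44.png',cv2.resize(s['pixels'][150:400,200:440,::-1],None,fx=2.4,fy=2.4,interpolation=2))"; python3 plan.py .419 .1147 .0595 3.48 4 0.65
```

```text
73.875 [0.4207 0.1125 0.1649] [-3.141e+00 -1.000e-03 -2.800e+00] F [-0.21 -0.26  0.07] T [ 0.09 -0.02 -0.03] 0.0774 [ 2.30e-01 -2.28e+01 -2.96e+01 -2.00e-02  7.00e-02  1.00e-02]
dyaw deg -0.2 dist 0.106
end [0.4189 0.1149 0.0593]
0,0.1,2.6,0,0,0,0.65, 0,0,2.7,0,0,0,0.65, 0.1,0.1,2.6,0,0,0,0.65, 0,0.1,2.7,0,0,0,0.65
```

View pics/c44.png

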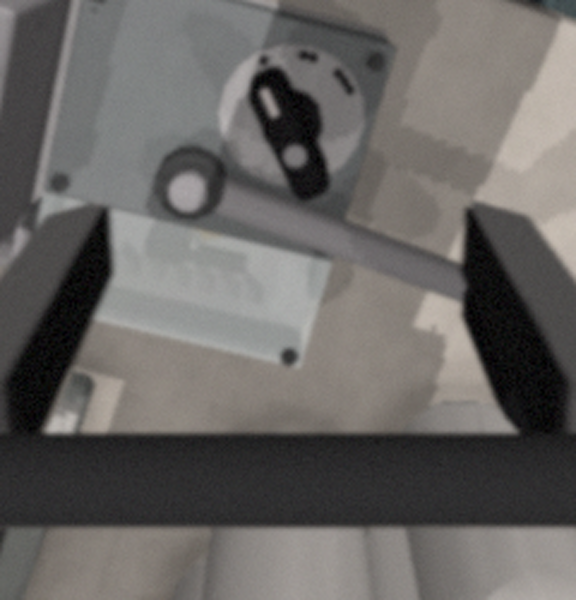

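Request:
{"fn": "arm_command", "kwargs": {"plan": [0,0.2,2.6,0,0,0,0.65,0,0.1,2.5,0,0,0,0.65,0.1,0,0.7,0,0,0,0.65,0,0,0,0,0,0,0.65]}}

```text
time: 74.42
tool_pos: [0.4188, 0.1154, 0.1077]
ee_rot: [-3.141, 0.0, -2.798]
wrist_force: [-0.7, 0.3, -0.1]
width: 0.0348
```

```bash
python3 st.py;python3 plan.py .419 .1147 .0595 3.48 3 0.65
```

```text
74.425 [0.4188 0.1154 0.1077] [-3.141  0.    -2.798] F [-0.74  0.29 -0.1 ] T [ 0.06 -0.01 -0.02] 0.0348 [-2.000e-02 -2.305e+01 -2.836e+01 -3.000e-02  7.000e-02  0.000e+00]
dyaw deg -0.3 dist 0.048
end [0.4192 0.1144 0.0597]
0,0,1.6,0,0,0,0.65, 0,0,1.6,0,0,0,0.65, 0,-0.1,1.6,0,0,0.5,0.65
```

Request:
{"fn": "arm_command", "kwargs": {"plan": [0,0,1.6,0,0,0,0.65,0,0,1.6,0,0,0,0.65,0,0,1.4,0,0,0,0.65,0,0,0,0,0,0,0.65,0,0,0,0,0,0,0.65]}}

```text
time: 75.05
tool_pos: [0.419, 0.1159, 0.0616]
ee_rot: [-3.142, 0.0, -2.796]
wrist_force: [0.5, 0.2, 0.6]
width: 0.0328
```

```bash
python3 st.py;python3 plan.py .419 .1147 .0595 3.48 1 0.65
```

```text
75.05 [0.419  0.1159 0.0616] [-3.142  0.    -2.796] F [0.54 0.2  0.57] T [ 0.06 -0.02  0.02] 0.0328 [  0.   -23.82 -27.56  -0.03   0.09   0.  ]
dyaw deg -0.4 dist 0.002
end [0.4193 0.115  0.0596]
0,-0.1,0.2,0,0,0.5,0.65
```

Now close and turn clockwise (positive tool z).

Request:
{"fn": "arm_command", "kwargs": {"plan": [0,-0.1,0.2,0,0,0,0.65,0,0,0,0,0,0,1,0,0,0,0,0,0,1,0,0,0,0,0,5,1,0,0,0,0,0,0,1,0,0,0,0,0,5,1,0,0,0,0,0,0,1]}}

```text
time: 75.92
tool_pos: [0.4194, 0.113, 0.0597]
ee_rot: [-3.137, -0.0, -2.968]
wrist_force: [-0.2, -5.4, 0.3]
width: 0.0192
```

```bash
python3 st.py
```

```text
75.925 [0.4194 0.113  0.0597] [-3.137 -0.    -2.968] F [-0.18 -5.44  0.32] T [-1.08 -0.02  0.94] 0.0192 [  1.53 -23.96 -27.99   2.1   -0.16   1.05]
```

Request:
{"fn": "arm_command", "kwargs": {"plan": [0,0,0,0,0,5,1,0,0,0,0,0,0,1,0,0,0,0,0,5,1,0,0,0,0,0,0,1,0,0,0,0,0,5,1,0,0,0,0,0,0,1]}}

```text
time: 76.68
tool_pos: [0.4201, 0.1144, 0.0598]
ee_rot: [-3.14, 0.003, 3.055]
wrist_force: [1.9, -4.1, -1.0]
width: 0.0232
```

```bash
python3 st.py
```

```text
76.675 [0.4201 0.1144 0.0598] [-3.140e+00  3.000e-03  3.055e+00] F [ 1.89 -4.13 -1.02] T [-0.81 -0.49  1.52] 0.0232 [  0.61 -24.22 -27.21   1.9    0.67   1.66]
```

Request:
{"fn": "arm_command", "kwargs": {"plan": [0,0,0,0,0,5,1,0,0,0,0,0,0,1,0,0,0,0,0,5,1,0,0,0,0,0,0,1]}}

```text
time: 77.18
tool_pos: [0.4203, 0.1157, 0.0599]
ee_rot: [3.139, 0.002, 2.876]
wrist_force: [5.6, -3.0, -2.7]
width: 0.0165
```

```bash
python3 st.py
```

```text
77.175 [0.4203 0.1157 0.0599] [3.139e+00 2.000e-03 2.876e+00] F [ 5.57 -3.02 -2.73] T [-0.55 -1.02  0.55] 0.0165 [  0.82 -24.26 -26.15   1.06   1.63   0.57]
```

Request:
{"fn": "arm_command", "kwargs": {"plan": [0,0,0,0,0,5,1,0,0,0,0,0,0,1,0,0,0,0,0,5,1,0,0,0,0,0,0,1,0,0,0,0,0,5,1,0,0,0,0,0,0,1]}}

```text
time: 77.92
tool_pos: [0.4197, 0.1163, 0.0599]
ee_rot: [3.138, -0.0, 2.618]
wrist_force: [3.8, 3.5, 0.2]
width: 0.0182
```

```bash
python3 st.py
```

```text
77.925 [0.4197 0.1163 0.0599] [ 3.138 -0.     2.618] F [3.81 3.54 0.17] T [ 0.65 -0.76  1.23] 0.0182 [ -2.32 -23.88 -25.66  -0.64   1.55   1.37]
```

Request:
{"fn": "arm_command", "kwargs": {"plan": [0,0,0,0,0,5,1,0,0,0,0,0,0,1,0,0,0,0,0,5,1,0,0,0,0,0,0,1]}}

```text
time: 78.42
tool_pos: [0.4185, 0.1168, 0.0599]
ee_rot: [3.139, -0.003, 2.444]
wrist_force: [1.1, 5.4, 2.4]
width: 0.021
```

```bash
python3 st.py
```

```text
78.425 [0.4185 0.1168 0.0599] [ 3.139e+00 -3.000e-03  2.444e+00] F [1.14 5.39 2.44] T [ 0.87 -0.14  1.53] 0.021 [ -3.71 -22.88 -25.99  -1.29   0.52   1.63]
```

Request:
{"fn": "arm_command", "kwargs": {"plan": [0,0,0,0,0,5,1,0,0,0,0,0,0,1,0,0,0,0,0,5,1,0,0,0,0,0,0,1]}}

```text
time: 78.92
tool_pos: [0.416, 0.1173, 0.0599]
ee_rot: [-3.139, -0.008, 2.269]
wrist_force: [-6.3, 5.4, 7.2]
width: 0.0268
```

```bash
python3 st.py
```

```text
78.925 [0.416  0.1173 0.0599] [-3.139 -0.008  2.269] F [-6.35  5.35  7.24] T [1.02 1.08 1.26] 0.0268 [ -4.57 -20.99 -26.91  -1.97  -1.69   1.36]
```

Request:
{"fn": "arm_command", "kwargs": {"plan": [0,0,0,0,0,5,1,0,0,0,0,0,0,1]}}

```text
time: 79.18
tool_pos: [0.4121, 0.1195, 0.0594]
ee_rot: [-3.134, -0.018, 2.179]
wrist_force: [-15.0, 11.5, 14.1]
width: 0.028
```

```bash
python3 st.py
```

```text
79.175 [0.4121 0.1195 0.0594] [-3.134 -0.018  2.179] F [-14.97  11.49  14.07] T [2.06 2.91 0.35] 0.028 [ -7.08 -19.13 -28.67  -4.38  -4.56   0.46]
```

Request:
{"fn": "arm_command", "kwargs": {"plan": [0,0,0,0,0,-5,0.5,0,0,0,0,0,0,0.5,0,0,-4,0,0,0,0.5,0,0,-4,0,0,0,0.5,0,0,-2.5,0,0,-8,0.65,0,0,0,0,0,-8,0.65,0,0,0,0,0,-8,0.65,0,0,0,0,0,-8,0.65]}}

```text
time: 80.18
tool_pos: [0.4188, 0.1142, 0.1642]
ee_rot: [-3.14, -0.001, 2.826]
wrist_force: [-0.2, 0.2, 0.4]
width: 0.0331
```

```bash
python3 st.py;  python3 -c "
from h import *
import pickle
o=robot.get_obs(); s=snap('wrist','w45'); pickle.dump((o,s),open('w45.pkl','wb'))
import cv2
cv2.imwrite('pics/c45.png',cv2.resize(s['pixels'][150:400,200:440,::-1],None,fx=2.4,fy=2.4,interpolation=2))"
```

```text
80.175 [0.4188 0.1142 0.1642] [-3.140e+00 -1.000e-03  2.826e+00] F [-0.2   0.2   0.36] T [ 0.01  0.03 -0.01] 0.0331 [ 0.000e+00 -2.315e+01 -2.994e+01  1.000e-02  8.000e-02  9.200e-01]
```

View pics/c45.png

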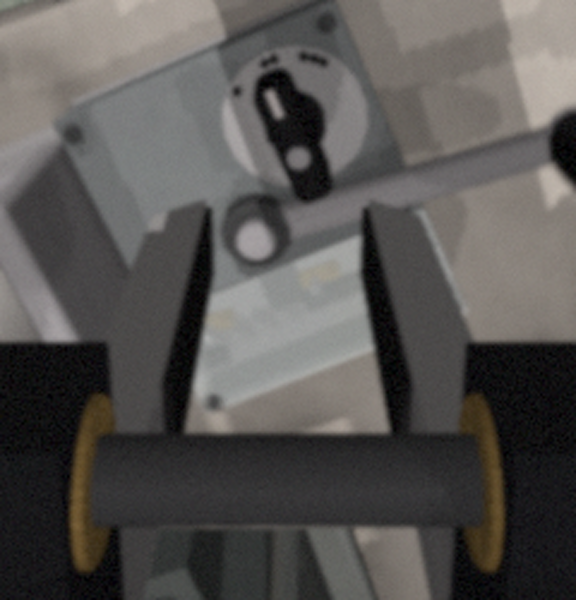

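Request:
{"fn": "arm_command", "kwargs": {"plan": [0,0,2.6,0,0,1.5,0.65,0,0,2.6,0,0,1.5,0.65,0,0,2.6,0,0,0,0.65,0,0,2.5,0,0,0,0.65,0,0,0,0,0,0,0.65,0,0,0,0,0,0,0.65]}}

```text
time: 80.97
tool_pos: [0.4196, 0.1147, 0.0623]
ee_rot: [3.141, 0.001, 2.77]
wrist_force: [-0.5, -0.4, -0.7]
width: 0.0331
```

```bash
python3 st.py;python3 plan.py .419 .1147 .0595 2.78 1 0.65
```

```text
80.975 [0.4196 0.1147 0.0623] [3.141e+00 1.000e-03 2.770e+00] F [-0.52 -0.4  -0.66] T [0.01 0.03 0.02] 0.0331 [-1.000e-02 -2.356e+01 -2.727e+01  2.000e-02  1.100e-01  1.000e-02]
dyaw deg 0.6 dist 0.003
end [0.4187 0.1151 0.0593]
0.1,0,0.3,0,0,-0.5,0.65
```

Request:
{"fn": "arm_command", "kwargs": {"plan": [0,0,0.3,0,0,0,0.65,0,0,0,0,0,0,1,0,0,0,0,0,0,1,0,0,0,0,0,5,1,0,0,0,0,0,0,1,0,0,0,0,0,5,1,0,0,0,0,0,0,1]}}

```text
time: 81.85
tool_pos: [0.4198, 0.1158, 0.059]
ee_rot: [3.139, 0.001, 2.601]
wrist_force: [0.9, 3.6, -0.1]
width: 0.0198
```

Request:
{"fn": "arm_command", "kwargs": {"plan": [0,0,0,0,0,5,1,0,0,0,0,0,0,1,0,0,0,0,0,5,1,0,0,0,0,0,0,1]}}

```text
time: 82.35
tool_pos: [0.4196, 0.1165, 0.0591]
ee_rot: [3.138, -0.001, 2.428]
wrist_force: [1.7, 5.6, 0.5]
width: 0.0203
```

Request:
{"fn": "arm_command", "kwargs": {"plan": [0,0,0,0,0,5,1,0,0,0,0,0,0,1]}}

```text
time: 82.6
tool_pos: [0.4196, 0.1168, 0.0591]
ee_rot: [3.138, -0.001, 2.342]
wrist_force: [2.1, 6.1, 1.4]
width: 0.0209
```

```bash
python3 st.py
```

```text
82.6 [0.4196 0.1168 0.0591] [ 3.138e+00 -1.000e-03  2.342e+00] F [2.11 6.07 1.38] T [ 1.12 -0.34  2.06] 0.0209 [ -4.84 -23.49 -26.4   -1.58   0.8    2.2 ]
```

Request:
{"fn": "arm_command", "kwargs": {"plan": [0,0,0,0,0,5,1,0,0,0,0,0,0,1]}}

```text
time: 82.85
tool_pos: [0.4171, 0.1171, 0.0591]
ee_rot: [-3.141, -0.006, 2.253]
wrist_force: [-5.1, 7.3, 6.3]
width: 0.0263
```

```bash
python3 st.py
```

```text
82.85 [0.4171 0.1171 0.0591] [-3.141 -0.006  2.253] F [-5.12  7.28  6.25] T [1.24 1.05 1.52] 0.0263 [ -5.02 -21.54 -27.17  -2.1   -1.51   1.61]
```

Run:
```python
from h import *
for n,ps in (('w44',[(268,72),(314,197),(290,133),(243,112)]),('w45',[(272,72),(318,197),(295,135),(295,113)])):
    o,s=ld(n);T=Tw(o)
    for i,(u,v) in enumerate(ps): print(n,onz(s,200+u/2.4,150+v/2.4,.076 if i<3 else .036,T), onz(s,200+u/2.4,150+v/2.4,.048,T))
```

```text
w44 [0.4023 0.1003 0.076 ] [0.4082 0.1018 0.048 ]
w44 [0.4359 0.1276 0.076 ] [0.4454 0.1321 0.048 ]
w44 [0.4184 0.1132 0.076 ] [0.426  0.1161 0.048 ]
w44 [0.4276 0.0988 0.036 ] [0.4244 0.0983 0.048 ]
w45 [0.3968 0.1165 0.076 ] [0.4024 0.1142 0.048 ]
w45 [0.44   0.1177 0.076 ] [0.4503 0.1155 0.048 ]
w45 [0.4181 0.1171 0.076 ] [0.426  0.1148 0.048 ]
w45 [0.4216 0.1163 0.036 ] [0.4185 0.1172 0.048 ]
```

Request:
{"fn": "arm_command", "kwargs": {"plan": [-0.4,0,0,0,0,0,1,0,0,0,0,0,0,1]}}

```text
time: 83.1
tool_pos: [0.4173, 0.1168, 0.0591]
ee_rot: [-3.141, -0.014, 2.254]
wrist_force: [-11.8, 14.9, 10.4]
width: 0.0264
```

```bash
python3 st.py
```

```text
83.1 [0.4173 0.1168 0.0591] [-3.141 -0.014  2.254] F [-11.75  14.93  10.39] T [2.55 2.08 1.64] 0.0264 [ -9.19 -20.19 -27.93  -4.77  -3.13   1.63]
```

```bash
python3 -c "
from h import *
import cv2
s=snap('scene','s46'); w=snap('wrist','w46'); t=snap('top','t46')
u,v=proj(s,[.419,.115,.06]);print(u,v)
u=int(u);v=int(v)
a=cv2.resize(s['pixels'][v-50:v+50,u-65:u+65,::-1],None,fx=6,fy=6,interpolation=2)
cv2.imwrite('pics/c46.png',a)
u,v=proj(t,[.419,.115,.06]);u=int(u);v=int(v)
cv2.imwrite('pics/d46.png',cv2.resize(t['pixels'][v-50:v+50,u-65:u+65,::-1],None,fx=6,fy=6,interpolation=2))
"
```

```text
272.5944603099488 217.16667686049524
```

View pics/c46.png

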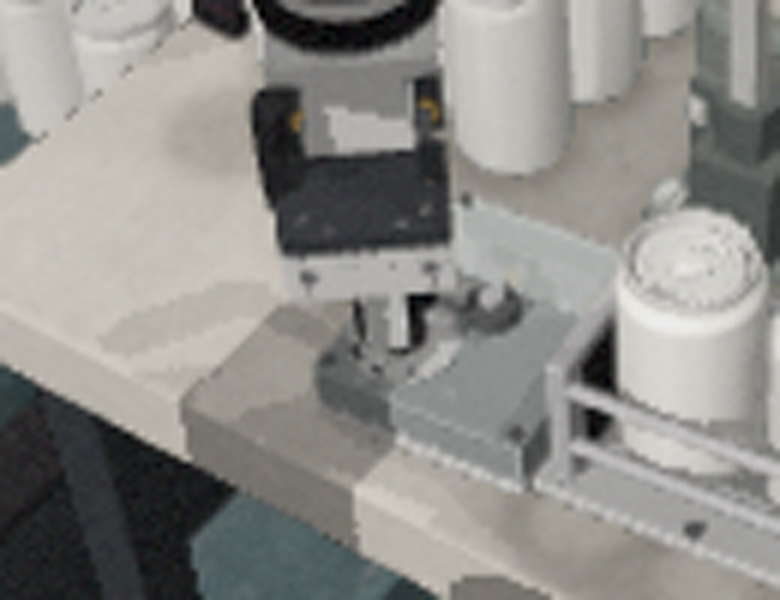

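View pics/w46.png

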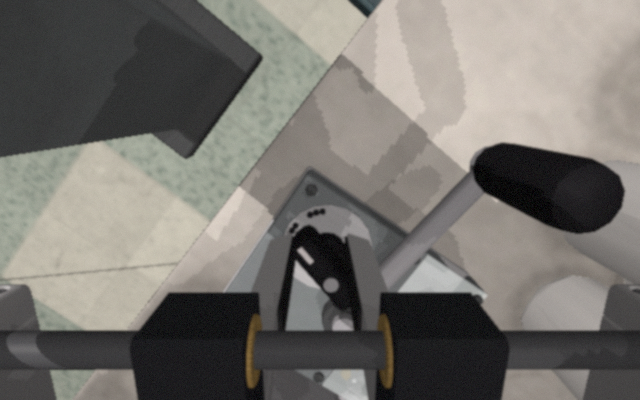

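```bash
python3 -c "
import cv2
a=cv2.imread('pics/w46.png')[180:340,220:430]
cv2.imwrite('pics/c46b.png',cv2.resize(a,None,fx=3.7,fy=3.7,interpolation=2))"
```

```text
(no output)
```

View pics/c46b.png

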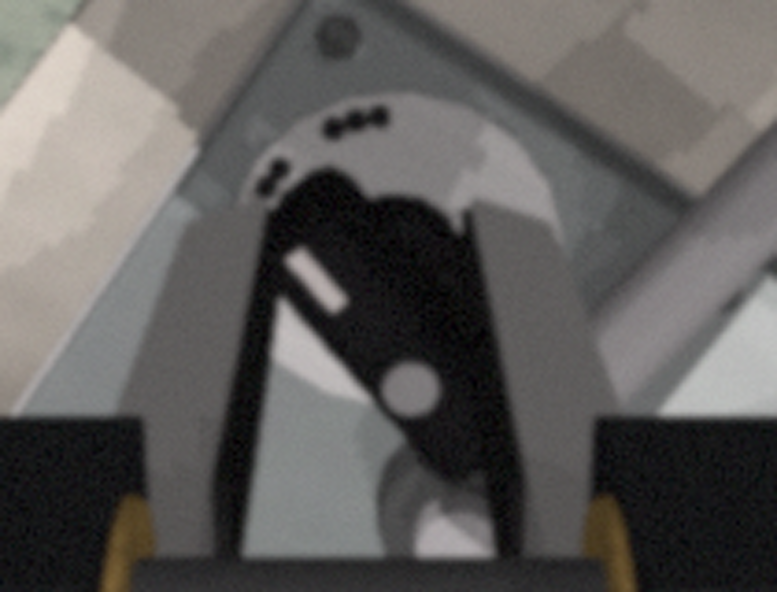

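View pics/d46.png

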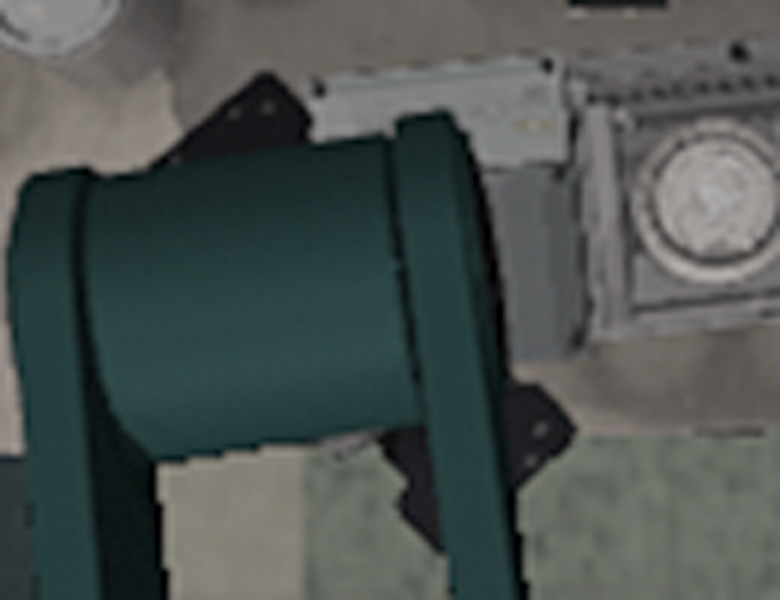

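Request:
{"fn": "arm_command", "kwargs": {"plan": [0.2,0,0,0,0,0,0.5,0,0,0,0,0,0,0.5,0,0,-4,0,0,0,0.5,0,0,-4,0,0,0,0.5,0,0,-1.5,0,0,-10,1,0,0,0,0,0,-10,1,0,0,0,0,0,-10,1,0,0,0,0,0,-10,1]}}

```text
time: 84.25
tool_pos: [0.42, 0.1124, 0.1532]
ee_rot: [-3.14, -0.001, 2.952]
wrist_force: [0.1, 0.5, 0.3]
width: 0.0105
```

```bash
python3 st.py
python3 - <<'E'
import numpy as np
A=np.array([.4183,.115]);ex=np.array([.996,.088]);ey=np.array([-.088,.996])
print(A+ex*-.021+ey*-.024)
E
python3 plan.py .3995 .0893 .12 3.23 4 1;  python3 -c "
from h import *
import pickle
o=robot.get_obs(); s=snap('wrist','w47'); pickle.dump((o,s),open('w47.pkl','wb'))
import cv2
cv2.imwrite('pics/c47.png',cv2.resize(s['pixels'][100:350,200:440,::-1],None,fx=2.4,fy=2.4,interpolation=2))"
```

```text
84.25 [0.42   0.1124 0.1532] [-3.140e+00 -1.000e-03  2.952e+00] F [0.13 0.53 0.3 ] T [-0.03  0.01 -0.  ] 0.0105 [  0.   -23.27 -29.79   0.     0.08   1.15]
[0.399496 0.089248]
dyaw deg 16.0 dist 0.045
end [0.3999 0.0889 0.1203]
0.4,-0.7,0.8,0,0,-4,1, 0.4,-0.6,0.9,0,0,-4,1, 0.5,-0.6,0.8,0,0,-4,1, 0.5,-0.6,0.8,0,0,-4,1
```

View pics/c47.png

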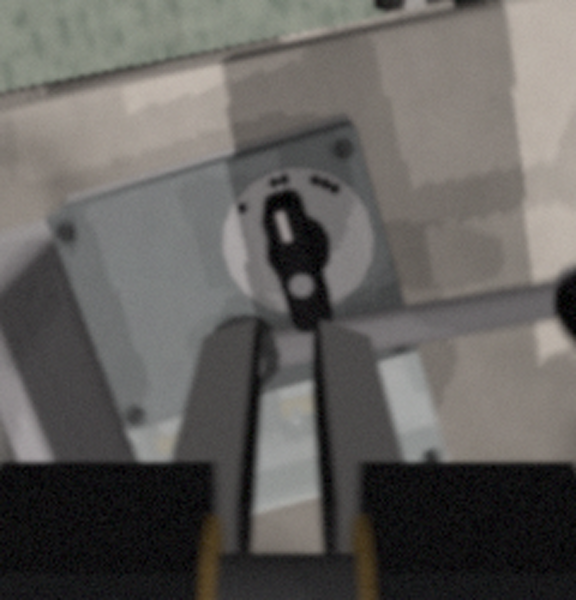

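Request:
{"fn": "arm_command", "kwargs": {"plan": [0.4,-0.7,0.8,0,0,-4,1,0.4,-0.6,0.9,0,0,-4,1,0.5,-0.6,0.8,0,0,-4,1,0.5,-0.6,0.8,0,0,-4,1,0,0,2.8,0,0,0,1,0,0,2.8,0,0,0,1,0,0,0,0,0,0,1,0,0,0,0,0,0,1]}}

```text
time: 85.3
tool_pos: [0.4006, 0.0898, 0.0653]
ee_rot: [-3.141, 0.001, -3.059]
wrist_force: [0.1, -0.3, -0.5]
width: 0.0004
```

```bash
python3 st.py; python3 plan.py .3995 .0893 .062 3.23 1 1
```

```text
85.3 [0.4006 0.0898 0.0653] [-3.141e+00  1.000e-03 -3.059e+00] F [ 0.06 -0.27 -0.54] T [-0.04  0.02  0.02] 0.0004 [-1.000e-02 -2.114e+01 -2.737e+01 -2.000e-02  1.200e-01  1.000e-02]
dyaw deg 0.3 dist 0.004
end [0.3996 0.0897 0.0623]
0.1,0,0.3,0,0,-0.5,1
```

Push toward rack +y, step by step.

Request:
{"fn": "arm_command", "kwargs": {"plan": [0,0.3,0.3,0,0,0,1,0,0.3,0,0,0,0,1,0,0.2,0,0,0,0,1,0,0,0,0,0,0,1]}}

```text
time: 85.8
tool_pos: [0.4002, 0.0954, 0.0624]
ee_rot: [-3.135, 0.001, -3.058]
wrist_force: [-0.7, -9.1, 2.7]
width: 0.0004
```

```bash
python3 st.py
```

```text
85.8 [0.4002 0.0954 0.0624] [-3.135e+00  1.000e-03 -3.058e+00] F [-0.72 -9.14  2.68] T [-1.45 -0.03 -0.05] 0.0004 [  3.52 -21.17 -27.53   2.67  -0.13  -0.05]
```

Request:
{"fn": "arm_command", "kwargs": {"plan": [0,0.2,0,0,0,0,1,0,0.2,0,0,0,0,1,0,0,0,0,0,0,1]}}

```text
time: 86.18
tool_pos: [0.4, 0.0963, 0.0624]
ee_rot: [-3.128, 0.001, -3.059]
wrist_force: [-0.8, -15.9, 3.0]
width: 0.0007
```

```bash
python3 st.py
```

```text
86.175 [0.4    0.0963 0.0624] [-3.128e+00  1.000e-03 -3.059e+00] F [ -0.78 -15.87   2.98] T [-2.91  0.02 -0.1 ] 0.0007 [  6.83 -20.81 -27.59   5.31  -0.54  -0.1 ]
```

Request:
{"fn": "arm_command", "kwargs": {"plan": [0,0.3,0,0,0,0,1,0,0,0,0,0,0,1]}}

```text
time: 86.42
tool_pos: [0.3997, 0.097, 0.0625]
ee_rot: [-3.123, 0.0, -3.059]
wrist_force: [0.2, -22.4, 4.5]
width: 0.0006
```

Request:
{"fn": "arm_command", "kwargs": {"plan": [0,0.3,0,0,0,0,1,0,0,0,0,0,0,1]}}

```text
time: 86.68
tool_pos: [0.3996, 0.0976, 0.0625]
ee_rot: [-3.117, -0.0, -3.06]
wrist_force: [0.9, -28.8, 5.0]
width: 0.0002
```

```bash
python3 st.py
```

```text
86.675 [0.3996 0.0976 0.0625] [-3.117 -0.    -3.06 ] F [  0.94 -28.8    5.02] T [-5.21 -0.01 -0.23] 0.0002 [ 11.81 -20.29 -27.74   9.26  -1.21  -0.18]
```

Request:
{"fn": "arm_command", "kwargs": {"plan": [0,0.3,0,0,0,0,1,0,0,0,0,0,0,1]}}

```text
time: 86.92
tool_pos: [0.3993, 0.0983, 0.0626]
ee_rot: [-3.112, -0.001, -3.06]
wrist_force: [-0.2, -34.5, 6.1]
width: 0.0005
```

Request:
{"fn": "arm_command", "kwargs": {"plan": [0,0.3,0,0,0,0,1,0,0,0,0,0,0,1]}}

```text
time: 87.18
tool_pos: [0.3992, 0.099, 0.0626]
ee_rot: [-3.107, -0.001, -3.06]
wrist_force: [-1.2, -39.8, 7.5]
width: 0.0006
```

```bash
python3 st.py;  python3 -c "
from h import *
import pickle
o=robot.get_obs(); s=snap('wrist','w48'); pickle.dump((o,s),open('w48.pkl','wb'))
import cv2
cv2.imwrite('pics/c48.png',cv2.resize(s['pixels'][150:400,200:440,::-1],None,fx=2.4,fy=2.4,interpolation=2))"
```

```text
87.175 [0.3992 0.099  0.0626] [-3.107e+00 -1.000e-03 -3.060e+00] F [ -1.16 -39.78   7.48] T [-7.42  0.   -0.22] 0.0006 [ 16.75 -19.81 -27.98  13.18  -1.94  -0.26]
```

View pics/c48.png

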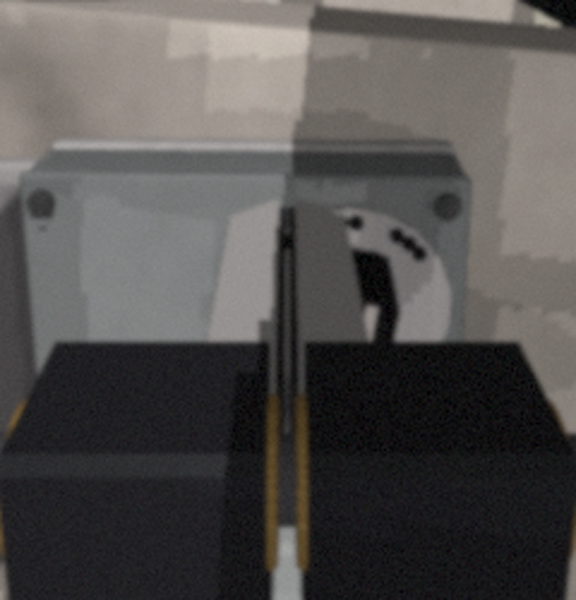

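Request:
{"fn": "arm_command", "kwargs": {"plan": [0,-0.8,0,0,0,0,1,0,-0.8,0,0,0,0,1,0.5,0,0,0,0,0,1,0,0,0,0,0,0,1,0,0.5,0,0,0,0,1,0,0.5,0,0,0,0,1,0,0.3,0,0,0,0,1,0,0,0,0,0,0,1]}}

```text
time: 88.22
tool_pos: [0.3956, 0.0987, 0.0627]
ee_rot: [-3.114, 0.002, -3.06]
wrist_force: [3.1, -33.0, 3.2]
width: 0.0007
```

```bash
python3 st.py
```

```text
88.225 [0.3956 0.0987 0.0627] [-3.114e+00  2.000e-03 -3.060e+00] F [  3.07 -32.96   3.17] T [-6.06 -0.57 -0.28] 0.0007 [ 13.97 -20.35 -27.22  10.88  -0.41  -0.26]
```

Request:
{"fn": "arm_command", "kwargs": {"plan": [0,0.3,0,0,0,0,1,0,0,0,0,0,0,1]}}

```text
time: 88.48
tool_pos: [0.3955, 0.0995, 0.0627]
ee_rot: [-3.109, 0.002, -3.06]
wrist_force: [3.2, -38.9, 4.5]
width: 0.0003
```

Request:
{"fn": "arm_command", "kwargs": {"plan": [0,0.3,0,0,0,0,1,0,0,0,0,0,0,1]}}

```text
time: 88.72
tool_pos: [0.3952, 0.1003, 0.0628]
ee_rot: [-3.104, 0.001, -3.061]
wrist_force: [2.7, -45.3, 4.4]
width: 0.0006
```

Request:
{"fn": "arm_command", "kwargs": {"plan": [0,0.3,0,0,0,0,1,0,0,0,0,0,0,1]}}

```text
time: 88.98
tool_pos: [0.3951, 0.1011, 0.0628]
ee_rot: [-3.099, 0.001, -3.061]
wrist_force: [3.3, -49.3, 4.8]
width: 0.0005
```

```bash
python3 st.py
```

```text
88.975 [0.3951 0.1011 0.0628] [-3.099e+00  1.000e-03 -3.061e+00] F [  3.34 -49.35   4.82] T [-9.22 -0.58 -0.4 ] 0.0005 [ 20.82 -19.74 -27.66  16.41  -1.5   -0.39]
```

```bash
python3 -c "
from h import *
import pickle
o=robot.get_obs(); s=snap('wrist','w49'); pickle.dump((o,s),open('w49.pkl','wb'))
import cv2
cv2.imwrite('pics/c49.png',cv2.resize(s['pixels'][200:340,260:420,::-1],None,fx=4.5,fy=4.2,interpolation=2))"
```

```text
(no output)
```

View pics/c49.png

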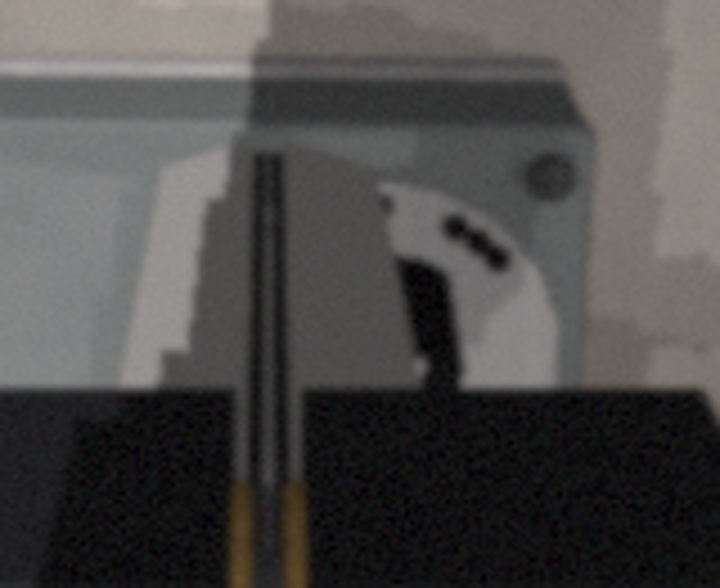

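Run:
```python
from h import *
o,s=ld('w49');T=Tw(o)
P=[onz(s,260+u/4.5,200+v/4.2,.076,T)[:2] for u,v in ((446,268),(460,360))]
d=P[0]-P[1];print(P,d, np.arctan2(d[1],-d[0])+.088)
o,s=ld('w48');T=Tw(o)
P=[onz(s,200+u/2.4,150+v/2.4,.076,T)[:2] for u,v in ((388,258),(393,330))]
d=P[0]-P[1];print(P,d, np.arctan2(d[1],-d[0])+.088)
for p in ((.397,.108,.076),(.44,.1082,.076)): print(proj(s,p,T))
```

```text
[array([0.3904, 0.1205]), array([0.4018, 0.1233])] [-0.0114 -0.0028] -0.1528464552414132
[array([0.3912, 0.1191]), array([0.4068, 0.1219])] [-0.0156 -0.0028] -0.08959616728348768
[337.14165252 266.51240583]
[329.5063401 343.4821437]
```

Request:
{"fn": "arm_command", "kwargs": {"plan": [0,0,0,0,0,0,1,0,0,0,0,0,0,1,0,0,0,0,0,0,1,0,0,0,0,0,0,1]}}

```text
time: 89.52
tool_pos: [0.3951, 0.1012, 0.0628]
ee_rot: [-3.099, 0.001, -3.061]
wrist_force: [3.2, -50.2, 5.6]
width: 0.0004
```

Request:
{"fn": "arm_command", "kwargs": {"plan": [0,0.3,0,0,0,0,1,0,0,0,0,0,0,1]}}

```text
time: 89.78
tool_pos: [0.3949, 0.102, 0.0628]
ee_rot: [-3.094, 0.0, -3.062]
wrist_force: [2.5, -55.8, 7.1]
width: 0.0005
```

Request:
{"fn": "arm_command", "kwargs": {"plan": [0,0.3,0,0,0,0,1,0,0,0,0,0,0,1]}}

```text
time: 90.02
tool_pos: [0.3947, 0.1028, 0.0628]
ee_rot: [-3.089, 0.0, -3.062]
wrist_force: [3.1, -62.6, 7.2]
width: 0.0004
```

Request:
{"fn": "arm_command", "kwargs": {"plan": [0,-0.8,0,0,0,0,1,0,-0.8,0,0,0,0,1,0,-0.8,0,0,0,0,1,0,0,0,0,0,0,1]}}

```text
time: 90.52
tool_pos: [0.3962, 0.0964, 0.0625]
ee_rot: [-3.13, 0.004, -3.06]
wrist_force: [3.1, -15.1, 1.0]
width: 0.0004
```

```bash
python3 st.py; python3 -c "
from h import *
import pickle,cv2
o=robot.get_obs(); s=snap('wrist','w50'); pickle.dump((o,s),open('w50.pkl','wb'))
c=snap('scene','s50')
cv2.imwrite('pics/c50.png',cv2.resize(s['pixels'][180:340,240:440,::-1],None,fx=3.9,fy=3.6,interpolation=2))
u,v=proj(c,[.419,.115,.06]);u=int(u);v=int(v)
cv2.imwrite('pics/d50.png',cv2.resize(c['pixels'][v-30:v+30,u-40:u+40,::-1],None,fx=9,fy=9,interpolation=2))"
```

```text
90.525 [0.3962 0.0964 0.0625] [-3.13   0.004 -3.06 ] F [  3.12 -15.15   0.98] T [-2.68 -0.52 -0.14] 0.0004 [  6.11 -21.12 -26.96   4.92   0.6   -0.18]
```

View pics/c50.png

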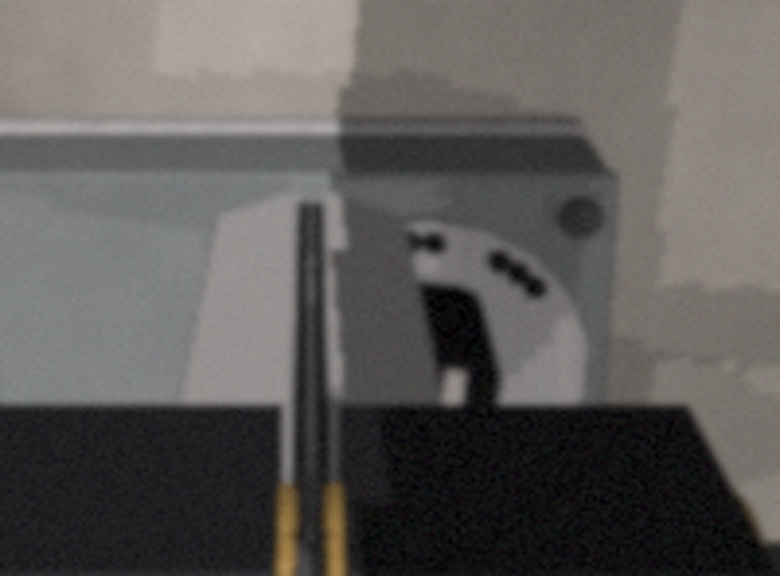

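View pics/d50.png

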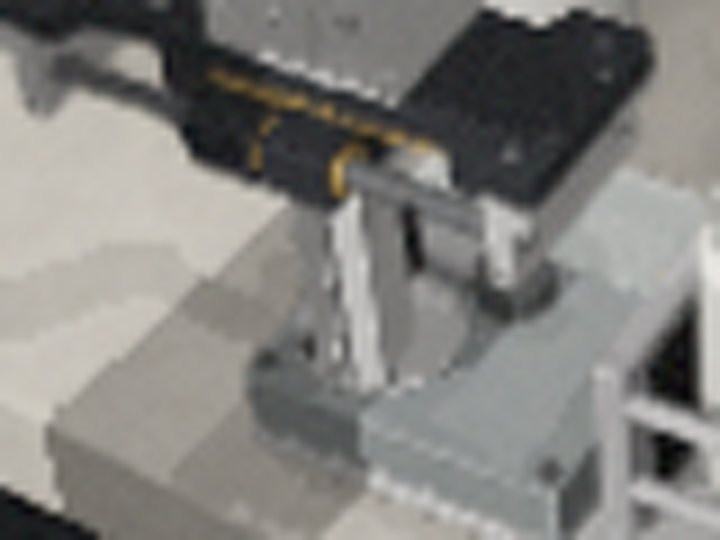

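Request:
{"fn": "arm_command", "kwargs": {"plan": [0,-0.8,0,0,0,0,1,0,0,-4,0,0,0,1,0,0,-3,0,0,0,0.5,0,0,-1,0,0,10,0.5,0,0,0,0,0,10,0.5,0,0,0,0,0,10,0.5,0,0,0,0,0,10,0.5]}}

```text
time: 91.5
tool_pos: [0.3946, 0.0944, 0.1418]
ee_rot: [3.14, -0.001, 2.522]
wrist_force: [-0.1, 0.1, 0.3]
width: 0.046
```

```bash
python3 st.py; python3 plan.py .4182 .115 .12 2.48 2 .5
```

```text
91.5 [0.3946 0.0944 0.1418] [ 3.140e+00 -1.000e-03  2.522e+00] F [-0.15  0.06  0.32] T [-0.02  0.    0.05] 0.046 [-1.000e-02 -2.044e+01 -2.971e+01  4.000e-02  6.000e-02 -1.150e+00]
dyaw deg -2.4 dist 0.038
end [0.4179 0.1146 0.1198]
-0.4,1.5,1.1,0,0,1,0.5, -0.3,1.5,1.1,0,0,1.5,0.5
```

Request:
{"fn": "arm_command", "kwargs": {"plan": [-0.3,1.6,1,0,0,1,0.55,-0.3,1.6,1,0,0,1.5,0.55,0,0,2.3,0,0,0,0.55,0,0,2.3,0,0,0,0.55,0,0,1,0,0,0,0.55,0,0,0,0,0,0,0.55,0,0,0,0,0,0,0.55]}}

```text
time: 92.38
tool_pos: [0.4191, 0.1163, 0.0665]
ee_rot: [3.14, 0.001, 2.483]
wrist_force: [-0.2, -0.8, -0.9]
width: 0.0422
```

```bash
python3 st.py; python3 plan.py .4182 .115 .0595 2.48 1 .55
```

```text
92.375 [0.4191 0.1163 0.0665] [3.140e+00 1.000e-03 2.483e+00] F [-0.2  -0.75 -0.89] T [-0.03  0.04  0.02] 0.0422 [  0.03 -23.73 -27.74   0.05   0.08   0.  ]
dyaw deg -0.2 dist 0.007
end [0.4179 0.1147 0.0595]
0,-0.2,0.7,0,0,0,0.55
```

Request:
{"fn": "arm_command", "kwargs": {"plan": [0,-0.15,0.6,0,0,0,0.55,0,0,0,0,0,0,0.55,0,0,0,0,0,0,1,0,0,0,0,0,0,1,0,0,0,0,0,0,1]}}

```text
time: 93.0
tool_pos: [0.4175, 0.1155, 0.0597]
ee_rot: [3.141, -0.001, 2.485]
wrist_force: [-0.4, 1.5, -0.1]
width: 0.0263
```

```bash
python3 st.py
```

```text
93.0 [0.4175 0.1155 0.0597] [ 3.141e+00 -1.000e-03  2.485e+00] F [-0.4   1.46 -0.07] T [0.37 0.12 0.55] 0.0263 [-1.490e+00 -2.383e+01 -2.776e+01 -5.300e-01  2.000e-02  5.300e-01]
```

Request:
{"fn": "arm_command", "kwargs": {"plan": [0,0,0,0,0,5,1,0,0,0,0,0,0,1,0,0,0,0,0,5,1,0,0,0,0,0,0,1]}}

```text
time: 93.5
tool_pos: [0.4172, 0.1164, 0.0597]
ee_rot: [3.14, -0.002, 2.313]
wrist_force: [-1.0, 7.4, 0.8]
width: 0.0277
```

```bash
python3 st.py
```

```text
93.5 [0.4172 0.1164 0.0597] [ 3.140e+00 -2.000e-03  2.313e+00] F [-1.    7.42  0.8 ] T [1.05 0.16 1.26] 0.0277 [-3.950e+00 -2.360e+01 -2.767e+01 -1.640e+00 -2.000e-02  1.420e+00]
```

Request:
{"fn": "arm_command", "kwargs": {"plan": [0.1,0.15,0,0,0,5,1,0,0,0,0,0,0,1,0,0,0,0,0,5,1,0,0,0,0,0,0,1]}}

```text
time: 94.0
tool_pos: [0.4172, 0.1177, 0.0596]
ee_rot: [-3.142, -0.002, 2.14]
wrist_force: [-4.8, 5.0, 2.9]
width: 0.0283
```

```bash
python3 st.py
```

```text
94.0 [0.4172 0.1177 0.0596] [-3.142e+00 -2.000e-03  2.140e+00] F [-4.76  4.96  2.86] T [0.83 0.49 2.13] 0.0283 [ -4.76 -22.77 -27.93  -1.3   -0.81   2.23]
```

Request:
{"fn": "arm_command", "kwargs": {"plan": [0,0,0,0,0,5,1,0,0,0,0,0,0,1]}}

```text
time: 94.25
tool_pos: [0.4172, 0.1183, 0.0597]
ee_rot: [3.141, -0.003, 2.054]
wrist_force: [-3.7, 6.1, 3.2]
width: 0.0286
```

```bash
python3 st.py
```

```text
94.25 [0.4172 0.1183 0.0597] [ 3.141e+00 -3.000e-03  2.054e+00] F [-3.73  6.1   3.2 ] T [1.05 0.43 2.56] 0.0286 [ -5.85 -22.77 -27.92  -1.65  -0.72   2.67]
```

Request:
{"fn": "arm_command", "kwargs": {"plan": [0,0,0,0,0,5,1,0,0,0,0,0,0,1]}}

```text
time: 94.5
tool_pos: [0.4172, 0.1188, 0.0597]
ee_rot: [3.141, -0.004, 1.969]
wrist_force: [-3.7, 8.8, 3.5]
width: 0.0285
```

```bash
python3 st.py
```

```text
94.5 [0.4172 0.1188 0.0597] [ 3.141 -0.004  1.969] F [-3.69  8.84  3.47] T [1.27 0.39 2.95] 0.0285 [ -6.87 -22.75 -27.92  -1.94  -0.64   3.09]
```

Request:
{"fn": "arm_command", "kwargs": {"plan": [0,0,0,0,0,5,1,0,0,0,0,0,0,1]}}

```text
time: 94.75
tool_pos: [0.4197, 0.1184, 0.0598]
ee_rot: [3.136, -0.002, 1.875]
wrist_force: [4.1, 6.0, -3.7]
width: 0.024
```

```bash
python3 st.py
```

```text
94.75 [0.4197 0.1184 0.0598] [ 3.136e+00 -2.000e-03  1.875e+00] F [ 4.1   6.03 -3.71] T [ 1.22 -0.57  0.57] 0.024 [ -2.3  -24.97 -27.17  -1.54   0.97   0.6 ]
```

Request:
{"fn": "arm_command", "kwargs": {"plan": [0,0,0,0,0,-4,0.4,0,0,0,0,0,0,0.4,0,0,-4,0,0,0,0.4,0,0,-4,0,0,0,0.4,0,0,-2,0,0,-10,0.5,0,0,0,0,0,-10,0.5,0,0,0,0,0,-10,0.5,0,0,0,0,0,-10,0.5]}}

```text
time: 95.75
tool_pos: [0.4181, 0.1158, 0.1594]
ee_rot: [-3.141, 0.001, 2.644]
wrist_force: [-0.5, -0.9, 0.2]
width: 0.0468
```

Request:
{"fn": "arm_command", "kwargs": {"plan": [0,0,0,0,0,-10,0.5,0,0,0,0,0,-10,0.5,0,0,0,0,0,-10,0.5,0,0,0,0,0,0,0.5]}}

```text
time: 96.25
tool_pos: [0.418, 0.116, 0.1593]
ee_rot: [-3.141, 0.0, -3.123]
wrist_force: [-0.2, -0.2, -0.1]
width: 0.047
```

```bash
python3 st.py; python3 -c "
from h import *
import pickle,cv2
o=robot.get_obs(); s=snap('wrist','w51'); pickle.dump((o,s),open('w51.pkl','wb'));snap('top','t51')
cv2.imwrite('pics/c51.png',cv2.resize(s['pixels'][100:350,180:480,::-1],None,fx=2.4,fy=2.4,interpolation=2))"
```

```text
96.25 [0.418  0.116  0.1593] [-3.141  0.    -3.123] F [-0.19 -0.2  -0.11] T [-0.01  0.04 -0.03] 0.047 [ 1.000e-02 -2.303e+01 -2.981e+01 -2.000e-02  7.000e-02 -3.500e-01]
```

View pics/c51.png

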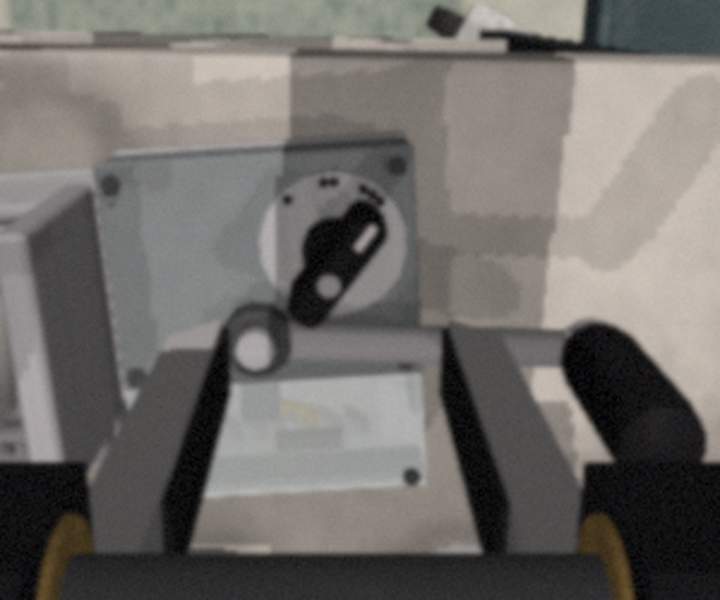

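View pics/t51.png

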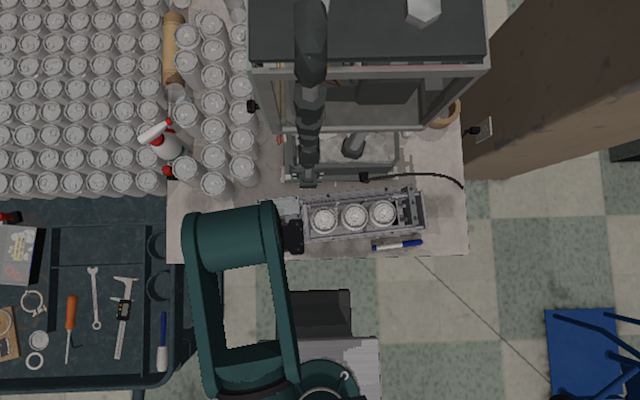

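```bash
python3 - <<'E'
from h import *
o,s=ld('w51');T=Tw(o)
f=lambda u,v,z:onz(s,180+u/2.4,100+v/2.4,z,T)
print(f(590,348,.046),f(660,440,.116), f(255,350,.05))
b=f(590,348,.046)[:2]-np.array([.454,.0895]);print(np.hypot(*b),np.arctan2(-b[0],b[1])+.112)
E
cat > jaw.py <<'E'
from h import *
import cv2,sys
n=sys.argv[1]; s=snap('top',n)
u,v=proj(s,[.47,-.15,.08]);u=int(u);v=int(v)
cv2.imwrite('pics/j_%s.png'%n,cv2.resize(s['pixels'][v-40:v+40,u-85:u+60,::-1],None,fx=5.4,fy=5.4,interpolation=2))
print(u,v)
E
python3 jaw.py t52
```

```text
[0.4566 0.2072 0.046 ] [0.4546 0.2063 0.116 ] [0.4579 0.0892 0.05  ]
0.11772871357489642 0.08991353257593021
375 214
```

View pics/j_t52.png

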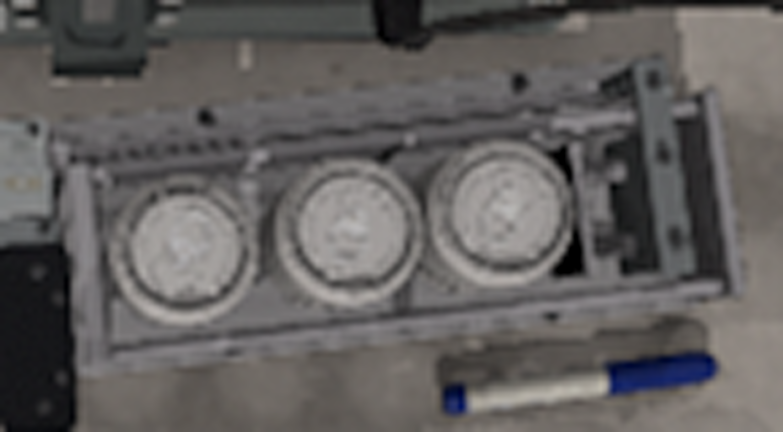

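```bash
python3 plan.py .4555 .2075 .16 3.23 3 .5
```

```text
dyaw deg 4.0 dist 0.099
end [0.4551 0.208  0.1604]
-1.3,3,0,0,0,-1.5,0.5, -1.4,3,0,0,0,-1,0.5, -1.4,3,-0.1,0,0,-1.5,0.5
```

Request:
{"fn": "arm_command", "kwargs": {"plan": [-1.3,3,0,0,0,-1.5,0.5,-1.4,3,0,0,0,-1,0.5,-1.4,3,0,0,0,-1.5,0.5,0,0,2.3,0,0,0,0.5,0,0,2.3,0,0,0,0.5,0,0,2.2,0,0,0,0.5,0,0,0,0,0,0,0.5]}}

```text
time: 97.28
tool_pos: [0.4533, 0.2078, 0.0894]
ee_rot: [-3.14, -0.004, -3.051]
wrist_force: [0.5, 1.2, 0.7]
width: 0.0471
```

Request:
{"fn": "arm_command", "kwargs": {"plan": [0,0,0,0,0,0,0.5,0,0,0,0,0,0,1,0,0,0,0,0,0,1,0,0,0,0,0,0,1]}}

```text
time: 97.78
tool_pos: [0.4552, 0.2085, 0.0923]
ee_rot: [3.141, 0.002, -3.049]
wrist_force: [-0.2, -0.5, 1.9]
width: 0.0273
```

```bash
cat > lv.py <<'E'
from h import *
o=robot.get_obs();p=o['tool_pos'];P=np.array([.454,.0895]);b=p[:2]-P
print('t',round(o['time'],2),p.round(4),'yaw',o['ee_rot'][2].round(3),'F',o['wrist_force'].round(1),'w',round(float(o['width']),4),'r',np.hypot(*b).round(4),'th',(np.arctan2(-b[0],b[1])+.112).round(3))
import sys
a=o['ee_rot'][2]
ex=np.array([np.cos(a),np.sin(a)]);ey=np.array([np.sin(a),-np.cos(a)])
if len(sys.argv)>1:
    t0=np.arctan2(-b[0],b[1])+.112;t1=float(sys.argv[1]);n=int(sys.argv[2]);q=p[:2].copy()
    for i in range(1,n+1):
        t=t0+(t1-t0)*i/n-.112;w=P+.12*np.array([-np.sin(t),np.cos(t)])-q
        d=np.round([w@ex*100,w@ey*100],1);q=q+ex*d[0]/100+ey*d[1]/100
        print('%g,%g,0,0,0,0,1,'%(d[0]+0,d[1]+0),end=' ')
    print()
E
python3 lv.py .03 2
```

```text
t 97.78 [0.4552 0.2085 0.0923] yaw -3.049 F [-0.2 -0.5  1.9] w 0.0273 r 0.119 th 0.102
-0.4,0.1,0,0,0,0,1, -0.5,-0.1,0,0,0,0,1,
```

Request:
{"fn": "arm_command", "kwargs": {"plan": [-0.5,0.1,0,0,0,0,1,-0.5,-0.1,0,0,0,0,1,0,0,0,0,0,0,1]}}

```text
time: 98.15
tool_pos: [0.4643, 0.2082, 0.0923]
ee_rot: [-3.14, -0.002, -3.051]
wrist_force: [-4.7, -3.4, 6.7]
width: 0.0271
```

```bash
python3 lv.py .56 7
```

```text
t 98.15 [0.4643 0.2082 0.0923] yaw -3.051 F [-4.7 -3.4  6.7] w 0.0271 r 0.1191 th 0.026
0.9,0.2,0,0,0,0,1, 0.9,0.1,0,0,0,0,1, 0.9,0,0,0,0,0,1, 0.9,-0.1,0,0,0,0,1, 0.9,-0.2,0,0,0,0,1, 0.9,-0.2,0,0,0,0,1, 0.9,-0.3,0,0,0,0,1,
```

Request:
{"fn": "arm_command", "kwargs": {"plan": [0.9,0.2,0,0,0,0,1,0.9,0.1,0,0,0,0,1,0.9,0,0,0,0,0,1,0.9,-0.1,0,0,0,0,1,0.9,-0.2,0,0,0,0,1,0.9,-0.2,0,0,0,0,1,0.9,-0.3,0,0,0,0,1,0,0,0,0,0,0,1]}}

```text
time: 99.15
tool_pos: [0.4046, 0.1991, 0.0923]
ee_rot: [3.141, 0.006, -3.049]
wrist_force: [5.4, 1.1, -0.2]
width: 0.0268
```

```bash
python3 lv.py .02 7; python3 jaw.py t53
```

```text
t 99.15 [0.4046 0.1991 0.0923] yaw -3.049 F [ 5.4  1.1 -0.2] w 0.0268 r 0.1202 th 0.536
-0.9,0.2,0,0,0,0,1, -0.8,0.2,0,0,0,0,1, -0.9,0.2,0,0,0,0,1, -0.9,0,0,0,0,0,1, -0.9,0,0,0,0,0,1, -0.8,0,0,0,0,0,1, -0.9,-0.2,0,0,0,0,1, 
375 214
```

View pics/j_t53.png

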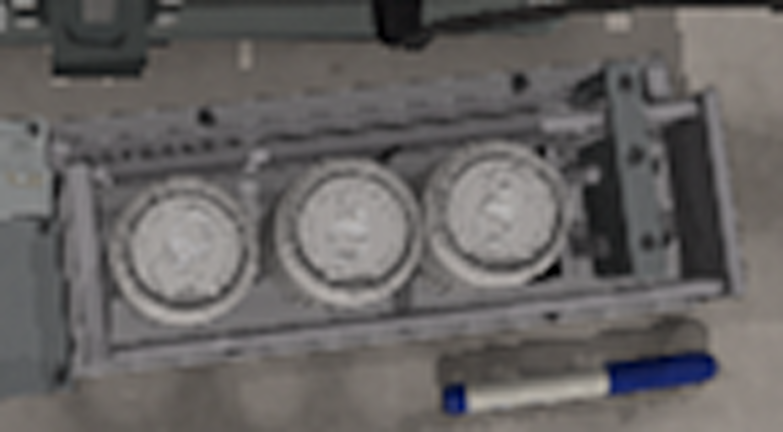

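Request:
{"fn": "arm_command", "kwargs": {"plan": [-0.9,0.2,0,0,0,0,1,-0.8,0.2,0,0,0,0,1,-0.9,0.2,0,0,0,0,1,-0.9,0,0,0,0,0,1,-0.9,0,0,0,0,0,1,-0.9,0,0,0,0,0,1,-0.9,-0.2,0,0,0,0,1,0,0,0,0,0,0,1]}}

```text
time: 100.2
tool_pos: [0.4634, 0.2083, 0.0922]
ee_rot: [3.141, -0.003, -3.052]
wrist_force: [-2.8, -1.1, 7.6]
width: 0.0271
```

```bash
python3 lv.py .57 7; python3 jaw.py t54
```

```text
t 100.2 [0.4634 0.2083 0.0922] yaw -3.052 F [-2.8 -1.1  7.6] w 0.0271 r 0.1192 th 0.033
0.9,0.2,0,0,0,0,1, 0.9,0.1,0,0,0,0,1, 0.9,-0.1,0,0,0,0,1, 1,-0.1,0,0,0,0,1, 0.9,-0.1,0,0,0,0,1, 0.9,-0.3,0,0,0,0,1, 0.8,-0.3,0,0,0,0,1, 
375 214
```

View pics/j_t54.png

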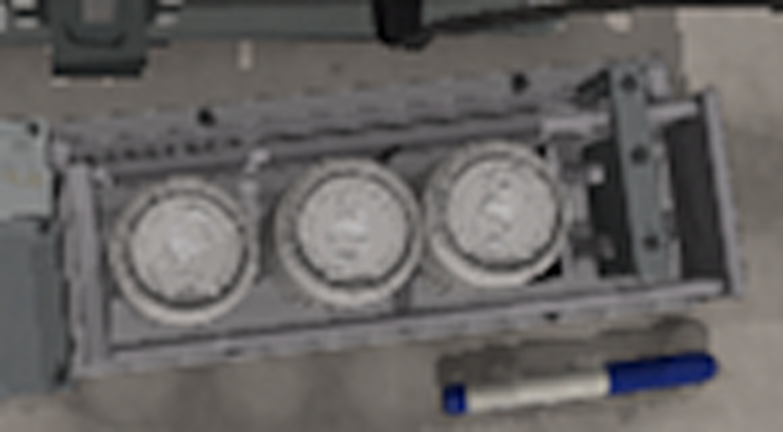

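Request:
{"fn": "arm_command", "kwargs": {"plan": [0.9,0.2,0,0,0,0,1,0.9,0.1,0,0,0,0,1,0.9,-0.1,0,0,0,0,1,1,-0.1,0,0,0,0,1,0.9,-0.1,0,0,0,0,1,0.9,-0.3,0,0,0,0,1,0.8,-0.3,0,0,0,0,1,0,0,0,0,0,0,1]}}

```text
time: 101.25
tool_pos: [0.4026, 0.1984, 0.0922]
ee_rot: [3.137, 0.003, -3.049]
wrist_force: [3.2, 2.8, 0.3]
width: 0.0262
```

```bash
python3 lv.py .02 7
```

```text
t 101.25 [0.4026 0.1984 0.0922] yaw -3.049 F [3.2 2.8 0.3] w 0.0262 r 0.1204 th 0.553
-0.9,0.2,0,0,0,0,1, -0.9,0.3,0,0,0,0,1, -0.9,0.1,0,0,0,0,1, -0.9,0.1,0,0,0,0,1, -0.9,0,0,0,0,0,1, -0.9,-0.1,0,0,0,0,1, -0.9,-0.1,0,0,0,0,1,
```

Request:
{"fn": "arm_command", "kwargs": {"plan": [-0.9,0.2,0,0,0,0,1,-0.9,0.3,0,0,0,0,1,-0.9,0.1,0,0,0,0,1,-0.9,0.1,0,0,0,0,1,-0.9,0,0,0,0,0,1,-0.9,-0.1,0,0,0,0,1,-0.9,-0.1,0,0,0,0,1,0,0,0,0,0,0,1]}}

```text
time: 102.25
tool_pos: [0.4639, 0.2083, 0.0921]
ee_rot: [3.139, -0.002, -3.051]
wrist_force: [-3.1, 1.7, 5.8]
width: 0.0272
```

```bash
python3 lv.py .57 7; python3 jaw.py t55
```

```text
t 102.25 [0.4639 0.2083 0.0921] yaw -3.051 F [-3.1  1.7  5.8] w 0.0272 r 0.1192 th 0.029
0.9,0.2,0,0,0,0,1, 0.9,0.1,0,0,0,0,1, 1,-0.1,0,0,0,0,1, 0.9,-0.1,0,0,0,0,1, 0.9,-0.1,0,0,0,0,1, 0.9,-0.2,0,0,0,0,1, 0.9,-0.3,0,0,0,0,1, 
375 214
```

View pics/j_t55.png

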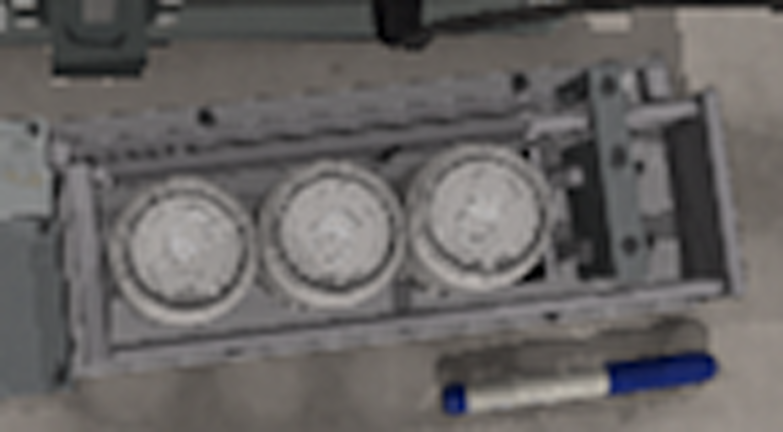

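Request:
{"fn": "arm_command", "kwargs": {"plan": [0.9,0.2,0,0,0,0,1,0.9,0.1,0,0,0,0,1,1,-0.1,0,0,0,0,1,0.9,-0.1,0,0,0,0,1,0.9,-0.1,0,0,0,0,1,0.9,-0.3,0,0,0,0,1,0.8,-0.3,0,0,0,0,1,0,0,0,0,0,0,1]}}

```text
time: 103.3
tool_pos: [0.402, 0.1982, 0.0921]
ee_rot: [3.136, 0.003, -3.048]
wrist_force: [2.9, 8.3, 1.9]
width: 0.0265
```

```bash
python3 lv.py .02 7
```

```text
t 103.3 [0.402  0.1982 0.0921] yaw -3.048 F [2.9 8.3 1.9] w 0.0265 r 0.1205 th 0.559
-0.9,0.2,0,0,0,0,1, -0.9,0.3,0,0,0,0,1, -0.9,0.1,0,0,0,0,1, -0.9,0.1,0,0,0,0,1, -0.9,0,0,0,0,0,1, -1,-0.1,0,0,0,0,1, -0.9,-0.1,0,0,0,0,1,
```

Request:
{"fn": "arm_command", "kwargs": {"plan": [-0.9,0.2,0,0,0,0,1,-0.9,0.3,0,0,0,0,1,-0.9,0.1,0,0,0,0,1,-0.9,0.1,0,0,0,0,1,-0.9,0,0,0,0,0,1,-0.9,-0.1,0,0,0,0,1,-0.9,-0.1,0,0,0,0,1,0,0,0,0,0,0,1]}}

```text
time: 104.3
tool_pos: [0.4628, 0.2083, 0.092]
ee_rot: [3.137, -0.002, -3.05]
wrist_force: [-3.1, 5.4, 6.6]
width: 0.0272
```

```bash
python3 lv.py .57 7; python3 jaw.py t56
```

```text
t 104.3 [0.4628 0.2083 0.092 ] yaw -3.05 F [-3.1  5.4  6.6] w 0.0272 r 0.1192 th 0.038
0.9,0.2,0,0,0,0,1, 0.9,0,0,0,0,0,1, 0.9,0,0,0,0,0,1, 0.9,-0.1,0,0,0,0,1, 0.9,-0.1,0,0,0,0,1, 0.9,-0.3,0,0,0,0,1, 0.9,-0.3,0,0,0,0,1, 
375 214
```

View pics/j_t56.png

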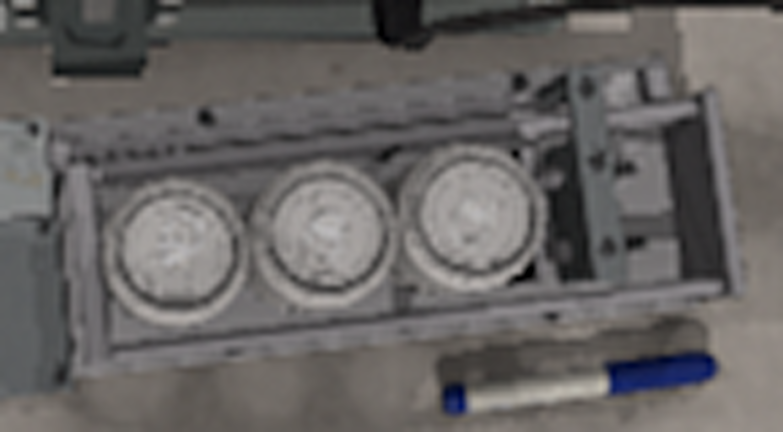

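Request:
{"fn": "arm_command", "kwargs": {"plan": [0,0,0,0,0,0,0.4,0,0,0,0,0,0,0.4,0,0,0,0,0,0,0.4,0,0,-3.5,0,0,0,0.4,0,0,-4.5,0,0,0,0.4,0,0,-4.5,0,0,0,0.4,0,0,0,0,0,0,0.4]}}

```text
time: 105.22
tool_pos: [0.4659, 0.2067, 0.221]
ee_rot: [3.14, 0.008, -3.05]
wrist_force: [-0.7, 0.5, -0.7]
width: 0.0566
```

```bash
python3 st.py; python3 jaw.py t57; python3 plan.py .38 -.12 .25 1.66 8 0.2
```

```text
105.225 [0.4659 0.2067 0.221 ] [ 3.14   0.008 -3.05 ] F [-0.73  0.45 -0.67] T [ 0.06 -0.02  0.07] 0.0566 [ 2.000e-02 -3.023e+01 -3.085e+01  0.000e+00  2.100e-01 -0.000e+00]
375 214
dyaw deg -90.2 dist 0.339
end [ 0.3802 -0.1195  0.2495]
1.4,-4,-0.4,0,0,11.5,0.2, 0.6,-4.1,-0.4,0,0,11,0.2, -0.2,-4.3,-0.4,0,0,11.5,0.2, -1,-4,-0.4,0,0,11,0.2, -1.8,-3.9,-0.4,0,0,11.5,0.2, -2.5,-3.3,-0.4,0,0,11,0.2, -3.1,-2.9,-0.4,0,0,11.5,0.2, -3.6,-2.1,-0.4,0,0,11,0.2
```

Run:
```python
import cv2,numpy as np
from h import *
L=[]
for n in ('t52','t55','t57'):
    a=cv2.imread('pics/%s.png'%n)
    M=cv2.getRotationMatrix2D((375,214),0,1)
    # rotate so that lane horizontal: lane tilt from rack yaw .088 in image
    s=None
    M=cv2.getRotationMatrix2D((400,212),-6.0,1)
    b=cv2.warpAffine(a,M,(640,400),flags=cv2.INTER_CUBIC)[190:232,370:440]
    L.append(cv2.resize(b,None,fx=9,fy=4.5,interpolation=cv2.INTER_CUBIC))
cv2.imwrite('pics/cmp.png',np.vstack(L)); print(np.vstack(L).shape)
```

```text
(567, 630, 3)
```

View pics/cmp.png

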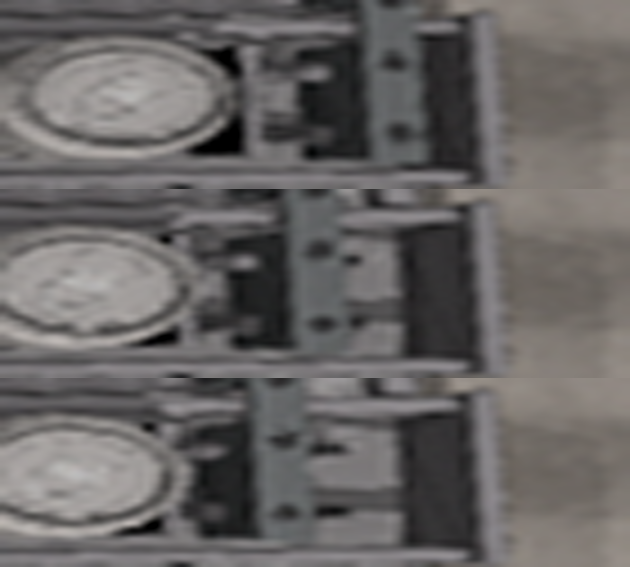

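```bash
python3 plan.py .4182 .1158 .14 3.28 4 .5
```

```text
dyaw deg 2.7 dist 0.128
end [0.4186 0.1158 0.1398]
1.4,-2.1,1.9,0,0,-0.5,0.5, 1.4,-2.2,2,0,0,-1,0.5, 1.4,-2.1,1.9,0,0,-0.5,0.5, 1.4,-2.1,2,0,0,-0.5,0.5
```

Request:
{"fn": "arm_command", "kwargs": {"plan": [1.4,-2.1,1.9,0,0,-0.5,0.5,1.4,-2.2,2,0,0,-1,0.5,1.4,-2.1,1.9,0,0,-0.5,0.5,1.4,-2.1,1,0,0,-0.5,0.5,0,0,0,0,0,0,0.5,0,0,0,0,0,0,0.55]}}

```text
time: 106.02
tool_pos: [0.4175, 0.116, 0.1479]
ee_rot: [3.141, -0.001, -3.006]
wrist_force: [-0.1, 0.0, -0.5]
width: 0.0428
```

```bash
python3 st.py; python3 plan.py .4182 .1158 .0597 3.28 4 .55; python3 -c "
from h import *
import pickle,cv2
o=robot.get_obs(); s=snap('wrist','w58'); pickle.dump((o,s),open('w58.pkl','wb'))
cv2.imwrite('pics/c58.png',cv2.resize(s['pixels'][100:350,180:480,::-1],None,fx=2.4,fy=2.4,interpolation=2))"
```

```text
106.025 [0.4175 0.116  0.1479] [ 3.141e+00 -1.000e-03 -3.006e+00] F [-0.09  0.03 -0.46] T [ 0.02 -0.03 -0.01] 0.0428 [ -0.26 -22.97 -29.07  -0.04   0.11   0.  ]
dyaw deg 0.2 dist 0.088
end [0.4184 0.1161 0.0599]
0,0,2.2,0,0,0,0.55, 0,0,2.2,0,0,0,0.55, -0.1,0,2.2,0,0,0,0.55, 0,0,2.2,0,0,0,0.55
```

View pics/c58.png

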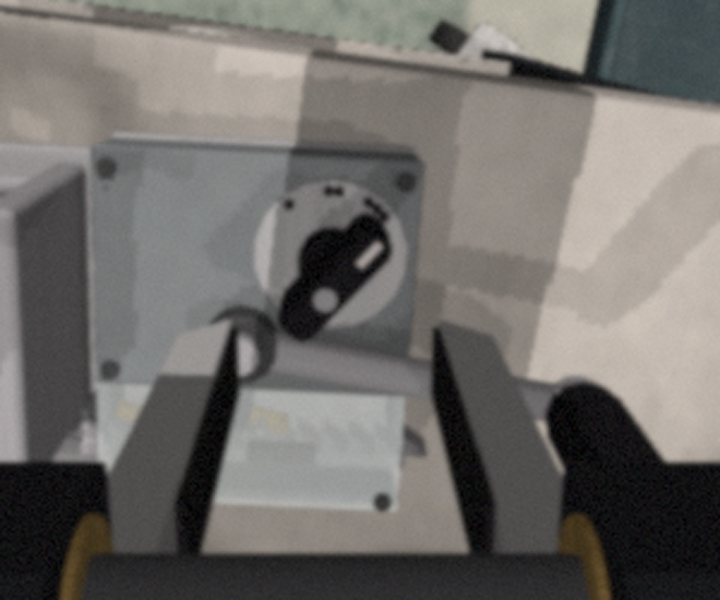

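Request:
{"fn": "arm_command", "kwargs": {"plan": [0,0,2.2,0,0,0,0.55,0,0,2.2,0,0,0,0.55,-0.1,0,2.2,0,0,0,0.55,0,0,1.7,0,0,0,0.55,0,0,0,0,0,0,0.55,0,0,0,0,0,0,0.55]}}

```text
time: 106.82
tool_pos: [0.4193, 0.1161, 0.0663]
ee_rot: [3.141, 0.001, -3.005]
wrist_force: [-0.6, 0.2, 0.3]
width: 0.0425
```

```bash
python3 st.py; python3 plan.py .4182 .1158 .0597 3.28 1 .55
```

```text
106.825 [0.4193 0.1161 0.0663] [ 3.141e+00  1.000e-03 -3.005e+00] F [-0.58  0.19  0.33] T [0.03 0.01 0.02] 0.0425 [ 4.000e-02 -2.364e+01 -2.762e+01 -1.000e-02  9.000e-02  0.000e+00]
dyaw deg 0.1 dist 0.007
end [0.4183 0.1159 0.0593]
0.1,0,0.7,0,0,0,0.55
```

Request:
{"fn": "arm_command", "kwargs": {"plan": [0.1,0,0.6,0,0,0,0.55,0,0,0,0,0,0,0.55,0,0,0,0,0,0,1,0,0,0,0,0,0,1,0,0,0,0,0,0,1]}}

```text
time: 107.45
tool_pos: [0.4157, 0.1191, 0.0596]
ee_rot: [3.133, -0.003, -3.007]
wrist_force: [-5.2, 8.8, 2.9]
width: 0.0256
```

```bash
python3 st.py
```

```text
107.45 [0.4157 0.1191 0.0596] [ 3.133e+00 -3.000e-03 -3.007e+00] F [-5.24  8.8   2.86] T [ 1.71  0.91 -0.35] 0.0256 [ -3.99 -23.19 -28.62  -3.29  -1.17  -0.41]
```

Request:
{"fn": "arm_command", "kwargs": {"plan": [0.2,0.3,0,0,0,0,1,0,0,0,0,0,0,1]}}

```text
time: 107.7
tool_pos: [0.4152, 0.1193, 0.0596]
ee_rot: [3.139, 0.001, -3.006]
wrist_force: [0.2, 3.9, 0.1]
width: 0.0253
```

```bash
python3 st.py
```

```text
107.7 [0.4152 0.1193 0.0596] [ 3.139e+00  1.000e-03 -3.006e+00] F [0.23 3.87 0.07] T [ 0.94  0.06 -0.5 ] 0.0253 [ -1.11 -24.22 -27.87  -1.6    0.21  -0.48]
```

Request:
{"fn": "arm_command", "kwargs": {"plan": [0,0.1,0,0,0,-5,1,0,0,0,0,0,0,1,0,0,0,0,0,-5,1,0,0,0,0,0,0,1]}}

```text
time: 108.2
tool_pos: [0.4139, 0.1183, 0.0594]
ee_rot: [-3.141, -0.003, -2.834]
wrist_force: [-5.3, -2.0, 4.6]
width: 0.0271
```

```bash
python3 st.py
```

```text
108.2 [0.4139 0.1183 0.0594] [-3.141e+00 -3.000e-03 -2.834e+00] F [-5.34 -1.97  4.57] T [-0.39  0.9  -0.79] 0.0271 [  1.01 -22.56 -28.84   0.34  -1.68  -0.9 ]
```

Request:
{"fn": "arm_command", "kwargs": {"plan": [-0.4,0,0,0,0,0,1,0,0,0,0,0,0,1]}}

```text
time: 108.45
tool_pos: [0.4142, 0.1184, 0.0594]
ee_rot: [-3.14, -0.013, -2.834]
wrist_force: [-15.0, -4.8, 12.7]
width: 0.0269
```

```bash
python3 st.py
```

```text
108.45 [0.4142 0.1184 0.0594] [-3.14  -0.013 -2.834] F [-14.98  -4.77  12.68] T [-1.07  2.57 -0.83] 0.0269 [  1.27 -19.93 -30.21   0.98  -4.98  -0.81]
```

Request:
{"fn": "arm_command", "kwargs": {"plan": [0.2,0,0,0,0,5,0.55,0,0,-0.6,0,0,5,0.55,0,0,0,0,0,0,0.55,0,0,0,0,0,0,0.55]}}

```text
time: 108.95
tool_pos: [0.4172, 0.1199, 0.0654]
ee_rot: [-3.141, 0.001, -3.005]
wrist_force: [-1.1, -0.9, -0.6]
width: 0.0422
```

```bash
python3 st.py; python3 plan.py .4185 .1158 .0655 3.28 1 .55
```

```text
108.95 [0.4172 0.1199 0.0654] [-3.141e+00  1.000e-03 -3.005e+00] F [-1.13 -0.85 -0.6 ] T [0.01 0.   0.01] 0.0422 [-0.000e+00 -2.418e+01 -2.822e+01 -2.000e-02  6.000e-02 -0.000e+00]
dyaw deg 0.1 dist 0.004
end [0.4188 0.1161 0.0654]
-0.1,-0.4,0,0,0,0,0.55
```

Request:
{"fn": "arm_command", "kwargs": {"plan": [-0.1,-0.4,0,0,0,0,0.55,0,0,0,0,0,0,0.55,0,0,0,0,0,0,1,0,0,0,0,0,0,1,0,0,0,0,0,0,1]}}

```text
time: 109.58
tool_pos: [0.4165, 0.1189, 0.0653]
ee_rot: [3.135, -0.004, -3.007]
wrist_force: [-4.2, 7.3, 3.1]
width: 0.0264
```

```bash
python3 st.py
```

```text
109.575 [0.4165 0.1189 0.0653] [ 3.135 -0.004 -3.007] F [-4.22  7.35  3.13] T [ 1.38  0.96 -0.53] 0.0264 [ -3.04 -23.19 -28.78  -2.69  -1.18  -0.53]
```

```bash
python3 - <<'E'
from h import *
import cv2
for n in ('w51','w58'):
    o,s=ld(n);T=Tw(o)
    g=s['pixels'].astype(int).sum(2)[165:245,280:350]
    m=(g<110).astype(np.uint8)
    k,l,st,c=cv2.connectedComponentsWithStats(m)
    i=1+np.argmax(st[1:,4]);ys,xs=np.where(l==i)
    r=cv2.minAreaRect(np.c_[xs,ys].astype(np.float32))
    print(n,st[i],c[i]+[280,165],r)
    for p in cv2.boxPoints(r): print(onz(s,p[0]+280,p[1]+165,.076,T))
    f=lambda u,v,z:onz(s,180+u/2.4,100+v/2.4,z,T)
    if n=='w58': print(f(383,225,.076),f(292,330,.076),'screw',f(325,300,.076), 'dial centre z.037',f(331,256,.037))
    else: print(f(375,215,.076),f(300,318,.076),'screw',f(328,286,.076),'dial',f(333,243,.037))
E
python3 - <<'E'
import cv2
a=cv2.imread('pics/w58.png')[160:250,275:360]
cv2.imwrite('pics/c58b.png',cv2.resize(a,None,fx=7,fy=6.6,interpolation=2))
E
```

```text
w51 [ 20  19  40  52 880] [317.72954545 207.95909091] ((36.62102127075195, 42.492286682128906), (25.86756706237793, 56.82791519165039), 36.15818786621094)
[0.4285 0.094  0.076 ]
[0.3931 0.1182 0.076 ]
[0.4042 0.1337 0.076 ]
[0.4404 0.1097 0.076 ]
[0.4023 0.1281 0.076 ] [0.436  0.1057 0.076 ] screw [0.4253 0.1143 0.076 ] dial [0.4223 0.1157 0.037 ]
w58 [  17   25   45   51 1000] [316.692 213.028] ((35.95249557495117, 47.12232208251953), (28.16999626159668, 59.605369567871094), 43.02506637573242)
[0.4278 0.0932 0.076 ]
[0.3924 0.1175 0.076 ]
[0.4041 0.1337 0.076 ]
[0.4404 0.1096 0.076 ]
[0.4003 0.1282 0.076 ] [0.4362 0.106  0.076 ] screw [0.4254 0.1146 0.076 ] dial centre z.037 [0.4231 0.1159 0.037 ]
```

View pics/c58b.png

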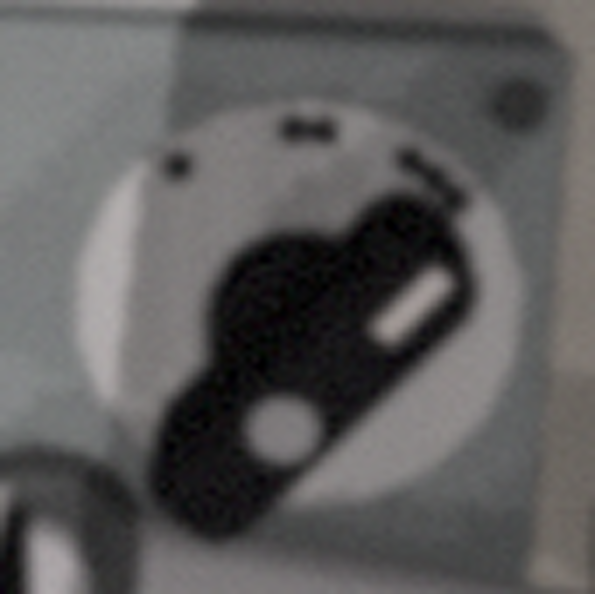

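Request:
{"fn": "arm_command", "kwargs": {"plan": [0,0,0,0,0,0,0.5,0,0,0,0,0,0,0.5,0,0,0,0,0,0,0.5]}}

```text
time: 109.95
tool_pos: [0.4186, 0.1158, 0.0655]
ee_rot: [-3.141, 0.0, -3.006]
wrist_force: [-0.5, 0.1, 0.5]
width: 0.0468
```

```bash
python3 st.py; python3 plan.py .4228 .116 .062 3.23 1 .5
```

```text
109.95 [0.4186 0.1158 0.0655] [-3.141  0.    -3.006] F [-0.47  0.07  0.48] T [ 0.04  0.04 -0.02] 0.0468 [ 6.000e-02 -2.409e+01 -2.808e+01 -2.000e-02  8.000e-02 -0.000e+00]
dyaw deg -2.7 dist 0.005
end [0.4225 0.1164 0.0625]
-0.4,0,0.3,0,0,2.5,0.5
```

Request:
{"fn": "arm_command", "kwargs": {"plan": [-0.4,0,0.3,0,0,2.5,0.5,0,0,0,0,0,0,0.5,0,0,0,0,0,0,0.5,0,0,0,0,0,0,1,0,0,0,0,0,0,1,0,0,0,0,0,0,1]}}

```text
time: 110.7
tool_pos: [0.4223, 0.1162, 0.0626]
ee_rot: [-3.141, -0.001, -3.051]
wrist_force: [-1.4, -1.1, 1.4]
width: 0.026
```

```bash
python3 st.py
```

```text
110.7 [0.4223 0.1162 0.0626] [-3.141e+00 -1.000e-03 -3.051e+00] F [-1.42 -1.11  1.43] T [-0.4   0.19 -0.56] 0.026 [  1.28 -23.96 -27.99   0.45  -0.36  -0.59]
```

Request:
{"fn": "arm_command", "kwargs": {"plan": [0,0,0,0,0,-5,1,0,0,0,0,0,0,1,0,0,0,0,0,-5,1,0,0,0,0,0,0,1,0,0,0,0,0,-5,1,0,0,0,0,0,0,1]}}

```text
time: 111.45
tool_pos: [0.4225, 0.1155, 0.0627]
ee_rot: [-3.14, -0.001, -2.793]
wrist_force: [-0.7, -6.5, 2.8]
width: 0.0268
```

```bash
python3 st.py
```

```text
111.45 [0.4225 0.1155 0.0627] [-3.140e+00 -1.000e-03 -2.793e+00] F [-0.67 -6.46  2.77] T [-0.9   0.29 -1.69] 0.0268 [  4.09 -23.62 -27.79   1.4   -0.65  -1.78]
```

Request:
{"fn": "arm_command", "kwargs": {"plan": [0,0,0,0,0,-5,1,0,0,0,0,0,0,1]}}

```text
time: 111.7
tool_pos: [0.4226, 0.1153, 0.0627]
ee_rot: [-3.14, -0.001, -2.707]
wrist_force: [-0.5, -6.7, 2.8]
width: 0.0271
```

Request:
{"fn": "arm_command", "kwargs": {"plan": [0,0,0,0,0,-5,1,0,0,0,0,0,0,1]}}

```text
time: 111.95
tool_pos: [0.4227, 0.115, 0.0627]
ee_rot: [-3.139, -0.001, -2.621]
wrist_force: [-0.4, -6.4, 3.1]
width: 0.027
```

```bash
python3 st.py
```

```text
111.95 [0.4227 0.115  0.0627] [-3.139e+00 -1.000e-03 -2.621e+00] F [-0.37 -6.43  3.07] T [-1.07  0.42 -2.49] 0.027 [  5.62 -23.8  -27.66   1.59  -0.61  -2.61]
```

Request:
{"fn": "arm_command", "kwargs": {"plan": [0,0,0,0,0,-5,1,0,0,0,0,0,0,1]}}

```text
time: 112.2
tool_pos: [0.4228, 0.1147, 0.0627]
ee_rot: [-3.139, -0.001, -2.535]
wrist_force: [0.6, -7.5, 2.5]
width: 0.0273
```

```bash
python3 st.py
```

```text
112.2 [0.4228 0.1147 0.0627] [-3.139e+00 -1.000e-03 -2.535e+00] F [ 0.62 -7.54  2.5 ] T [-1.17  0.44 -2.91] 0.0273 [  6.43 -23.88 -27.61   1.73  -0.62  -3.05]
```

Request:
{"fn": "arm_command", "kwargs": {"plan": [0,0,0,0,0,-4,1,0,0,0,0,0,0,1]}}

```text
time: 112.45
tool_pos: [0.4232, 0.1155, 0.0629]
ee_rot: [-3.14, 0.0, -2.464]
wrist_force: [3.1, -8.4, -0.7]
width: 0.0267
```

```bash
python3 st.py
```

```text
112.45 [0.4232 0.1155 0.0629] [-3.14   0.    -2.464] F [ 3.13 -8.38 -0.68] T [-1.46 -0.36 -0.1 ] 0.0267 [  0.23 -22.4  -24.71   0.47   0.89  -0.59]
```

Request:
{"fn": "arm_command", "kwargs": {"plan": [0,0,0,0,0,2,0.45,0,0,0,0,0,0,0.45,0,0,-4,0,0,0,0.45,0,0,-4,0,0,0,0.45,0,0,-2,0,0,10,0.45,0,0,0,0,0,10,0.45,0,0,0,0,0,10,0.45,0,0,0,0,0,0,0.45]}}

```text
time: 113.45
tool_pos: [0.4222, 0.1173, 0.1623]
ee_rot: [3.141, -0.0, -3.011]
wrist_force: [-0.2, -0.7, 0.0]
width: 0.0516
```

```bash
python3 st.py; python3 jaw.py t59; python3 -c "
from h import *
import pickle,cv2
o=robot.get_obs(); s=snap('wrist','w59'); pickle.dump((o,s),open('w59.pkl','wb'))
cv2.imwrite('pics/c59.png',cv2.resize(s['pixels'][100:350,180:480,::-1],None,fx=2.4,fy=2.4,interpolation=2))"
```

```text
113.45 [0.4222 0.1173 0.1623] [ 3.141 -0.    -3.011] F [-0.19 -0.74  0.02] T [ 0.05 -0.02 -0.05] 0.0516 [-1.000e-02 -2.353e+01 -2.992e+01 -0.000e+00  7.000e-02  3.600e-01]
375 214
```

View pics/c59.png

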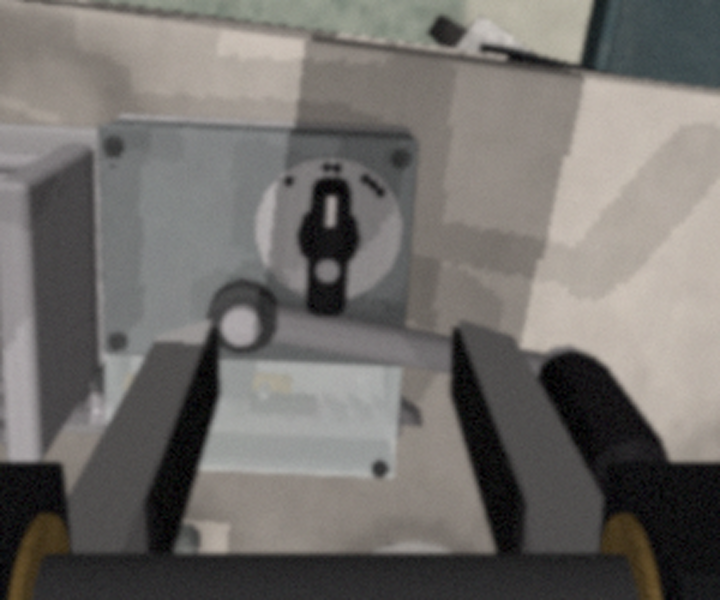

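View pics/j_t59.png

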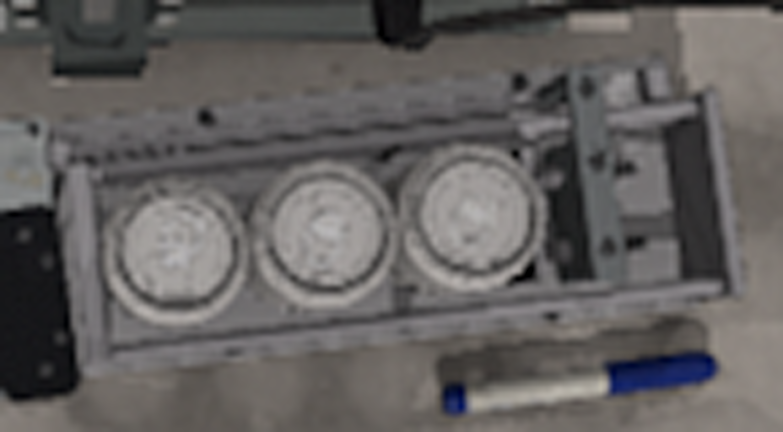

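Request:
{"fn": "arm_command", "kwargs": {"plan": [0,0,-4.5,0,0,0,0.3,0,0,-4.5,0,0,0,0.3,0,0,0,0,0,0,0.3]}}

```text
time: 113.92
tool_pos: [0.4243, 0.1172, 0.2567]
ee_rot: [3.141, 0.008, -3.012]
wrist_force: [0.2, -1.2, -0.2]
width: 0.0657
```

```bash
python3 plan.py .38 -.03 .25 2.45 5 .3
```

```text
dyaw deg -47.1 dist 0.154
end [ 0.3801 -0.03    0.2501]
1.3,-2.8,0.1,0,0,9.5,0.3, 0.7,-3,0.1,0,0,9.5,0.3, 0.3,-3,0.2,0,0,9,0.3, -0.2,-3.1,0.1,0,0,9.5,0.3, -0.7,-3,0.1,0,0,9.5,0.3
```

Request:
{"fn": "arm_command", "kwargs": {"plan": [1.3,-2.8,0,0,0,9.5,0.3,0.7,-3,0,0,0,9.5,0.3,0.3,-3,0,0,0,9,0.3,-0.2,-3.1,0,0,0,9.5,0.3,-0.7,-3,0,0,0,9.5,0.3,0,0,0,0,0,0,0.3]}}

```text
time: 114.68
tool_pos: [0.3771, -0.0313, 0.2511]
ee_rot: [-3.141, -0.002, 2.448]
wrist_force: [-0.4, 1.1, 0.2]
width: 0.0657
```

```bash
python3 plan.py .46 -.27 .27 1.66 6 .3
```

```text
dyaw deg -45.1 dist 0.253
end [ 0.4598 -0.2703  0.2698]
-3.6,-2.2,-0.3,0,0,7.5,0.3, -3.9,-1.7,-0.3,0,0,7.5,0.3, -4,-1.1,-0.4,0,0,7.5,0.3, -4.2,-0.7,-0.3,0,0,7.5,0.3, -4.2,0,-0.3,0,0,7.5,0.3, -4.2,0.4,-0.3,0,0,7.5,0.3
```

Request:
{"fn": "arm_command", "kwargs": {"plan": [-3.6,-2.2,-0.3,0,0,7.5,0.3,-3.9,-1.7,-0.3,0,0,7.5,0.3,-4,-1.1,-0.3,0,0,7.5,0.3,-4.2,-0.7,-0.3,0,0,7.5,0.3,-4.2,0,-0.3,0,0,7.5,0.3,-4.2,0.4,-0.3,0,0,7.5,0.3,0,0,0,0,0,0,0.3,0,0,0,0,0,0,0.3]}}

```text
time: 115.68
tool_pos: [0.461, -0.2681, 0.2695]
ee_rot: [-3.141, -0.002, 1.667]
wrist_force: [-0.3, 0.3, 1.1]
width: 0.0658
```

```bash
python3 st.py; python3 -c "
from h import *
import pickle,cv2
o=robot.get_obs(); s=snap('wrist','w60'); pickle.dump((o,s),open('w60.pkl','wb')); snap('top','t60'); snap('scene','s60')
cv2.imwrite('pics/c60.png',cv2.resize(s['pixels'][0:240,200:440,::-1],None,fx=2.5,fy=2.5,interpolation=2))"
```

```text
115.675 [ 0.461  -0.2681  0.2695] [-3.141e+00 -2.000e-03  1.667e+00] F [-0.28  0.28  1.09] T [-0.11  0.03  0.04] 0.0658 [-4.900e-01 -3.159e+01 -3.035e+01  1.000e-02  3.000e-02 -1.000e-02]
```

View pics/c60.png

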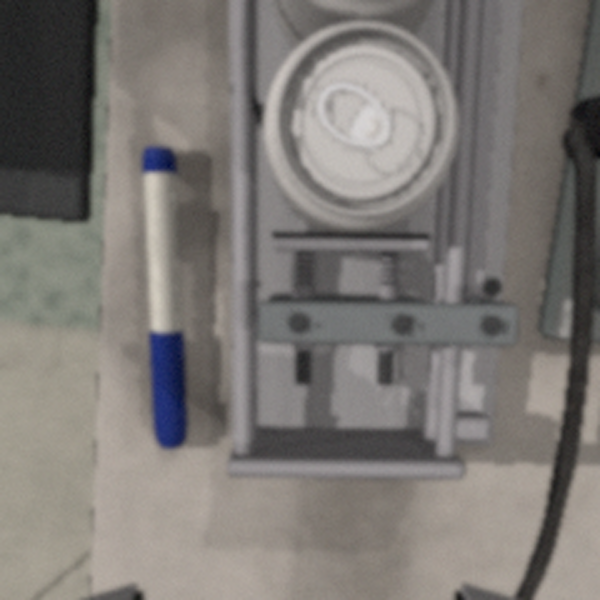

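View pics/t60.png

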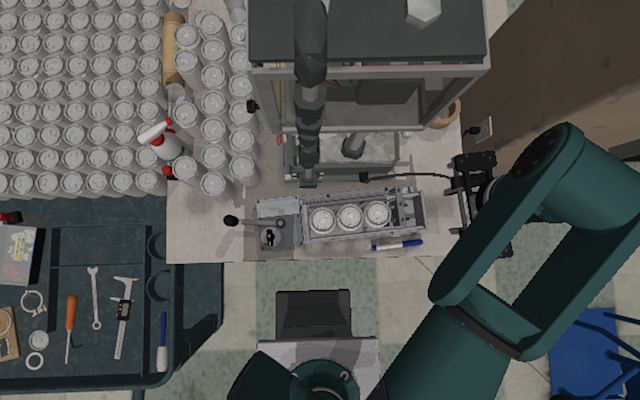

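View pics/s60.png

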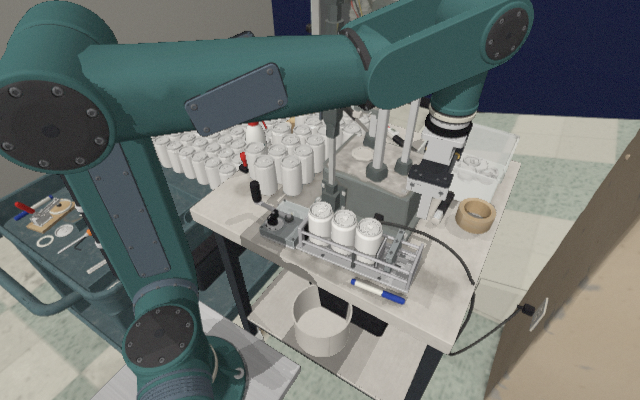

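Run:
```python
import cv2
a=cv2.imread('pics/w40.png')[60:190,240:420]
cv2.imwrite('pics/c40b.png',cv2.resize(a,None,fx=4,fy=4,interpolation=2))
```

```text
(no output)
```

View pics/c40b.png

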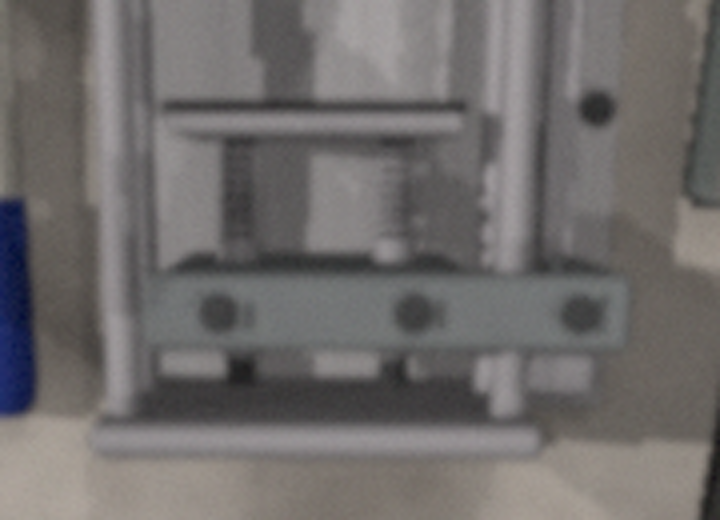

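Run:
```python
from h import *
def ry(n,u,v,z):
    o,s=ld(n);p=onz(s,u,v,z,Tw(o)); d=p[:2]-np.array([.4555,.0175]); return round((d@np.array([-.088,.996]))*1000,1)
# face front top edge z~.076 ; carriage front/back top edges z .088
for n,off,f,L in (('w40',(240,60),4,[(315,104),(380,272),(380,346)]),('w60',(200,0),2.5,[(350,234),(380,301),(380,344)])):
    print(n,[ry(n,off[0]+u/f,off[1]+v/f,z) for (u,v),z in zip(L,(.076,.088,.088))])
```

```text
w40 [np.float64(-223.1), np.float64(-256.2), np.float64(-271.3)]
w60 [np.float64(-200.6), np.float64(-225.4), np.float64(-241.7)]
```

```bash
python3 -c "
from bench import close_job
print(close_job())"
```

```text
the job is handed in; nothing more can be done
None
```

The job is handed in at about 116 s, with three sample cans clamped and the selector back on two dots (hold).

**What was done:**
- I clicked the selector to one dot, and the jaw sprang right back.
- I stood all three sample cans upright in the lane. One had been knocked aside before I picked it up.
- I clicked the selector to three dots and pumped three full strokes, then clicked back to two dots.
- I then moved the gripper clear of everything.

**Last checks:**
- **Selector:** the wrist camera showed the white line on two dots.
- **Jaw:** the carriage measured about 30 mm from its start (wrist images before and after), which fits the 0.032 tooth, and it did not shift when I clicked to hold.
- **Sprung face:** pushed in about 8 mm, against 9 mm expected from the geometry. Both are inside 5 to 15 mm, though the camera is only good to about 2 mm.
- **Cans and other things:** the three cans stand upright and touching, and nothing else looked moved.

**What did not go as described:**
- **Knob stiffness:** it was much stiffer than stated. I read up to about 3 N m at the wrist against 0.1 N m.
- **Selector attempts:** several grips slipped before the click to three dots, and one more had to be redone on the way back to two. My first estimate of the knob's axis was about 4 mm off; re-measuring it fixed the last turn.
- **Push on the knob:** one try, pushing the knob sideways with the closed fingertips, reached about 63 N at the wrist. That is below the 120 N wrist limit. It is over the 40 N limit set for the arm and gripper body, but I believe only the fingertips were touching.

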